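Find and hold the heavy side of an eccentric rotor

ROBOT

A 7-joint arm with a two-finger parallel gripper is mounted at the origin on the work surface. World frame = base frame: x ahead of the robot, y to its left, z up, the work surface at z = 0. Lengths are in m, angles in rad, forces in N, time in s.
With the tool pointing down it reaches from about 0.425 to 0.925 m from the base axis. Payload 6.8 kg.
Tool frame: the origin (TCP) lies between the finger pads; the fingertips stand 11 mm ahead of it and the grasp point (between the pads) lies 8 mm behind it; z points along the fingers, y is the line along which they close (so a half turn about z gives the same grasp; the last joint's range is limited). The gripper opens to 85 mm and grips with 20 to 120 N. Pads are 22 mm wide; open, the fingers measure 114 mm over their backs; the gripper's body (76 mm by 85 mm) begins 54 mm behind the grasp point. The pads swing forward as they close: fully open they stand 13 mm farther back than shut.
Start: joints at [0.992, 0.477, 0.022, 1.555, -0.011, 1.109, -0.083], TCP at [0.306, -0.602, 0.242] pointing down, gripper open.
Joint ranges: [-2.96, 2.96], [-0.34, 2.1], [-1.41, 1.46], [0.24, 2.44], [-1.37, 4.51], [0.17, 1.92], [-2.96, 2.96]. Speed limits (rad/s): [2.39, 2.39, 3.14, 3.14, 3.14, 3.14, 3.14].

INTERFACE

Orientations are given as a rotation vector (axis times angle).
In Python, from bench import r gives the robot as it stands.
- The arm moves only by the tool send_rows, never from a script. Its argument "deltas" is a list of rows, each an object of numbers: "dx", "dy", "dz": the shift along the world's x, y, z in mm; "rx", "ry", "rz": the turn, a rotation vector about the world's x, y, z in degrees. A call has 1 to 5 rows; each row is the pose to reach, as a shift and turn from the pose commanded when the call began; what a row does not reach only later rows make up. A row lasts 1/12 s, in which the tool goes at most 41.7 mm and 7.16 degrees, less where a joint would pass 70% of its speed; a pose out of reach is approached as far as the arm can. A call with a gripper value outside its range is refused whole. "jaw" is the finger opening in mm, from 0 to 85.4, set as the call begins (left out, the last holds). The fingers move at their own pace and stop on an object; "newtons" is the grip in N (left out, the last holds). Time passes only in rows, so rows that repeat a pose let the fingers close. It gives the time, the measured TCP pose, the force, the opening and the grip force at its end, in the units of the state.
- r.get_obs(): the state, without advancing time (a new reading comes with each control period).
- r.grab_frame(name): name is "scene" or "top" or "wrist"; returns a dict with "frame" (480x640x3 uint8, blue, green, red), "z_map" (480x640 float32, m along the optical axis (not along the pixel's ray), 0 where there is no reading), "vertical_fov" (degrees; the focal length in pixels is half the picture's height over the tangent of half this angle, whatever the lens; pixels are square), "cx", "cy" (the principal point, pixels), "distortion" ([k1, k2, p1, p2, k3] as OpenCV has them; the pictures are not rectified), "xyz" and "orientation" of the camera in the world. Camera axes: x right, y down, z forward; pixel columns grow to the right and rows downward; lengths in m; the calibration is good to about 2 mm. A picture is of the moment at which its call begins.
- r.hand_in(): hands the job in; it is judged then, once.
The state is a dict: "clock": time; "joints": joint angles; "qvel": joint speeds; "tau": joint torques, N m; "tcp_pos": TCP position; "orientation": TCP orientation; "contact_force": force on the tool from outside, world axes, zero at the start; "moment": the same for the moment, N m; "grip_width": finger opening in m; "gripper_force": force on a finger pad.
Only numpy, scipy, OpenCV 4.12 (cv2) and the standard library are available. Lean on these libraries where they do the work, as an engineer would, in place of code of your own. Each camera call takes 0.05 s, during which the arm holds its last target. There are 200 camera calls.

TASK

The dial gauge from the run-out check still hangs over the rotor on the balancing stand: take its stand by the black knob, lift it off to one side without knocking it on the rotor so that the gauge is well clear of the rotor, and leave it standing upright on the bench. Then turn the rotor by hand to feel where the heavy side of its hidden counterweight is (the bearings drag, so it never swings down by itself; it is hard to turn while the heavy side is going up and easy while it is coming down), and bring the heavy side straight down. Finish while still gripping the rotor (do not let go), holding it quite still like that so that the top can be marked, and leave everything else on the bench where it is.

Things in the scene. Friction and masses are not known exactly. Their poses are not given: they have to be found in the camera images.
- rotor_center (a point): centre of the rotor, on its axis, 120 mm above the bench. x is the rotor's level axis, z is up. The rotor is a disc of 160 mm diameter, 30 mm thick along x; its bare flat faces outside 61 mm radius are for gripping. Inside are blue covers with six screw heads 3 mm proud and a hub of 34 mm diameter, 60 mm long
- stand: grey balancing stand, fixed; origin under its centre, straight below the rotor's centre, same axes. Base plate 130 mm along x, 180 mm along y, 12 mm high; two pedestals at x = 40 to 58 mm and -40 to -58 mm, 34 mm wide, with round bearing housings of 42 mm diameter about the axis: nothing of it stands above 141 mm
- rotor (a joint): turning angle of the rotor, rad, many turns free; 0 with its white mark straight up; growing when the rotor's top goes toward -y of rotor_center. Heavy side: a hidden steel counterweight, 49 mm off the axis, at any angle to the mark, different each time; its weight gives at most 0.22 to 0.31 N m. Bearing drag is 0.33 N m both ways, everywhere: the rotor stays where it is left
- rotor_mark (a point): white paint mark, 5 mm wide, on the rotor's rim, 80 mm from the axis, at mid-thickness; it turns with the rotor and says nothing about the heavy side
- gauge_grip (a point): middle of the upright black knob (18 mm diameter, 40 mm high) on top of the column of the dial-gauge stand, 267 mm above the stand's underside, straight above its centre of mass; there it is lifted. The column below is 12 mm thick; a 24 mm clamp begins 30 mm below this point
- gauge: the dial-gauge stand, loose, 0.8 kg; origin on the underside below the column. Dark steel base 50 mm along x, from 51 mm at -y to 19 mm at +y, 42 mm high; a 12 mm column; at 227 mm height a thin arm along +y that carries the gauge
- gauge_tip (a point): lower tip of the gauge's plunger, 125 mm along +y of the gauge stand from the column, 204 mm above its underside; at the start 4 mm above the top of the rotor's rim. Over it are an 8 mm stem and a round dial, 54 mm diameter, 18 mm thick, topped by a pin at 296 mm
- caliper: digital caliper lying flat, 230 x 75 mm, 14 mm high; origin at the middle of its beam, underside. Bystander
- bushing_a: small steel bushing standing on end, 28 mm diameter, 30 mm high; origin under its centre. Bystander
- bushing_b: another such bushing. Bystander
- spare_center (a point): centre of a spare rotor lying flat, 140 mm diameter, 22 mm high with a hub to 36 mm. Bystander
- mouse: black computer mouse on its mat, 105 x 60 x 34 mm; origin under its centre. Bystander
- screwdriver_grip (a point): orange handle of a screwdriver lying on the bench, 200 mm long, 26 mm thick. Bystander
Mind the look-alikes: they are no part of the job. Of the things that look like the stand, the middle-sized one is meant.

How it is judged:
By the outcome, as a careful person would: the job done as asked, in the order asked, and still so for the second after the job is handed in, while the arm keeps its last pose, push and grip.
It also fails if it takes over 72 s, if anything falls off the work surface, if the arm or the gripper's body presses on something with over 40 N, if the wrist force passes 120 N, or if a joint passes its speed limit or range.

## Working session

There is one attempt and no reset: what is moved stays moved. The work goes in short steps, Python scripts to look and compute and a tool call to move; the robot and the scene stay as the last step left them, time stands still between calls to the robot, and variables do not carry over. Pictures are saved under pics/ and viewed, at most 10 in all, crops included, and the job is handed in when it is done.

Besides the shell and the picture viewer there is one more tool, called as name(argument=value, ...), one argument or row to a line, values as JSON. send_rows: Moves the arm, as the interface text tells. Its arguments: {"type":"object","properties":{"deltas":{"type":"array","items":{"type":"object","properties":{"dx":{"type":"number"},"dy":{"type":"number"},"dz":{"type":"number"},"rx":{"type":"number"},"ry":{"type":"number"},"rz":{"type":"number"}}}},"jaw":{"type":"number"},"newtons":{"type":"number"}},"required":["deltas"]}

```bash
mkdir -p pics; cat > h.py <<'E'
import numpy as np,cv2
from bench import r
from scipy.spatial.transform import Rotation as R
def grab(n):
    f=r.grab_frame(n); return f
def K(f):
    F=240/np.tan(np.radians(f["vertical_fov"])/2)
    return np.array([[F,0,f["cx"]],[0,F,f["cy"]],[0,0,1.]])
def rot(f):
    o=np.array(f["orientation"]); return R.from_rotvec(o).as_matrix() if o.size==3 else o
def cloud(f):
    v,u=np.mgrid[0:480,0:640]
    p=cv2.undistortPoints(np.stack([u,v],-1).reshape(-1,1,2).astype(np.float64),K(f),np.array(f["distortion"])).reshape(480,640,2)
    z=f["z_map"]; P=np.dstack([p[...,0]*z,p[...,1]*z,z])
    W=P@rot(f).T+np.array(f["xyz"]); W[z==0]=np.nan
    return W
def proj(f,X):
    M=rot(f).T; t=-M@np.array(f["xyz"])
    return cv2.projectPoints(np.float64(X).reshape(-1,1,3),cv2.Rodrigues(M)[0],t,K(f),np.array(f["distortion"]))[0].reshape(-1,2)
E
python3 - <<'E'
from h import *
import pickle
for n in("scene","top"):
    f=grab(n); pickle.dump(f,open(n+"0.pkl","wb")); cv2.imwrite(f"pics/{n}0.png",f["frame"]); print(n,f["xyz"],f["orientation"],f["vertical_fov"])
print(r.get_obs())
E
```

```text
scene [ 1.18052629 -0.39265201  0.82725977] [-2.0633884  -1.15298747  0.53853248] 57.18521276116917
top [ 0.31217993 -0.00828279  1.46760665] [-2.13064471  2.1350796  -0.18220912] 47.05312146267751
{'clock': 0.1, 'joints': array([ 0.99191228,  0.47774081,  0.02233214,  1.55633403, -0.01151813,
        1.1092953 , -0.08313095]), 'qvel': array([ 9.47122379e-05, -1.61128496e-03, -9.52014235e-04, -1.12120040e-03,
        1.08268457e-03,  1.49251231e-03,  7.77347416e-05]), 'tau': array([ 3.66397784e-03, -5.97762966e+01,  1.61341757e+00, -2.81953096e+01,
        1.28467963e-02,  5.04864554e-03, -2.81260020e-05]), 'tcp_pos': array([ 0.30594207, -0.60111503,  0.24141487]), 'orientation': array([-3.05342566e+00, -7.32312919e-01,  7.54896097e-04]), 'contact_force': array([-0.23161916, -0.40919624,  0.41022905]), 'moment': array([0.05949348, 0.02398538, 0.03531988]), 'gripper_force': 0.0, 'grip_width': 0.08541803808792033}
```

View pics/scene0.png

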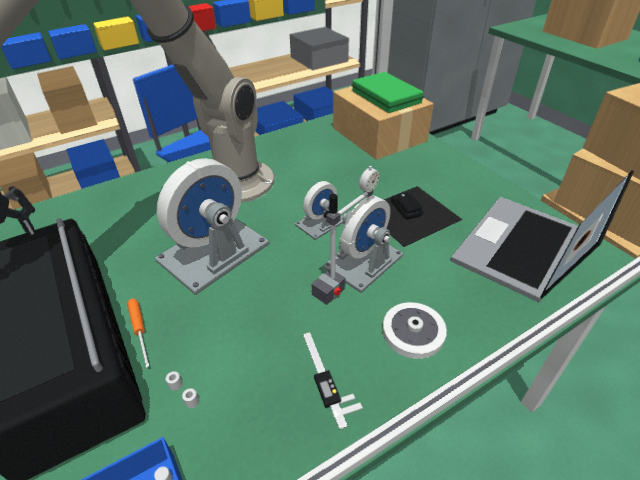

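View pics/top0.png

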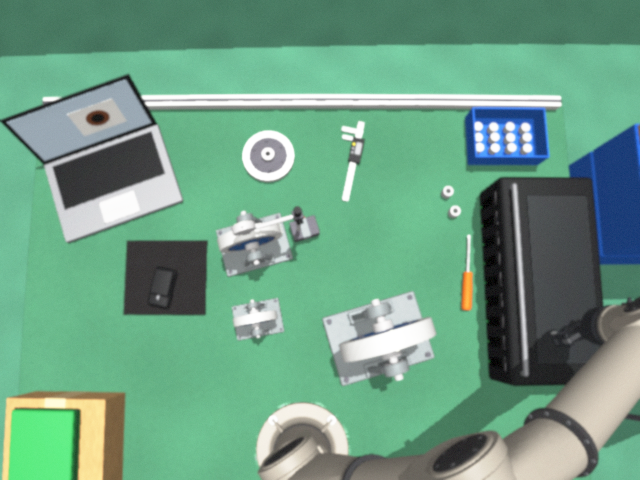

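Candidates, all in the scene view: the large rotor stand (200,205), the small one (320,200) and the middle one (365,228), which has the gauge over it. The spare rotor lying flat (415,330) is not one of them. I choose the middle one. The black knob is at scene (333,203), top (297,213). Next I measure and check in one close crop.

```bash
cat > m.py <<'E'
from h import *
import pickle
fs=pickle.load(open("scene0.pkl","rb")); ft=pickle.load(open("top0.pkl","rb"))
A=cloud(fs);B=cloud(ft)
c=fs["frame"][150:310,280:440]; cv2.imwrite("pics/crop0.png",cv2.resize(c,None,fx=3.7,fy=3.7,interpolation=cv2.INTER_CUBIC))
for n,W,f in(("scene",A,fs),("top",B,ft)):
    P=W.reshape(-1,3); col=f["frame"].reshape(-1,3).astype(int)
    m=(P[:,0]>.3)&(P[:,0]<.85)&(abs(P[:,1])<.35)
    print(n,"z bench",np.nanmedian(P[m&(abs(P[:,2])<.02),2]))
    # high dark points: knob
    k=m&(P[:,2]>.235)&(col.max(1)<60); print(" knob",k.sum(),P[k].mean(0),P[k].min(0),P[k].max(0))
    # stand baseplate
    g=m&(abs(P[:,2]-.012)<.004)&(np.ptp(col,axis=1)<25)
    for p in (P[g&(P[:,0]>.48)&(P[:,0]<.75)&(P[:,1]>-.05)&(P[:,1]<.25)],):
        if len(p)>10:
            q=np.float32(p[:,:2]*1000); print(" plate",len(p),cv2.minAreaRect(q))
E
python3 m.py
```

```text
scene z bench -0.0005414635202402041
 knob 143 [5.62376045e-01 4.87243693e-04 2.67452982e-01] [ 0.30317321 -0.21816193  0.23561513] [0.57390449 0.01663935 0.28610902]
 plate 1230 ((620.968505859375, 72.34423065185547), (264.8609313964844, 270.1773376464844), 73.26555633544922)
top z bench 0.0016368786448143213
 knob 20 [0.55378223 0.00804023 0.25631137] [0.54566145 0.00296845 0.23615   ] [0.55806858 0.0140081  0.28196619]
 plate 801 ((609.1815795898438, 109.2653579711914), (273.2630615234375, 255.3359375), 14.752263069152832)
```

View pics/crop0.png

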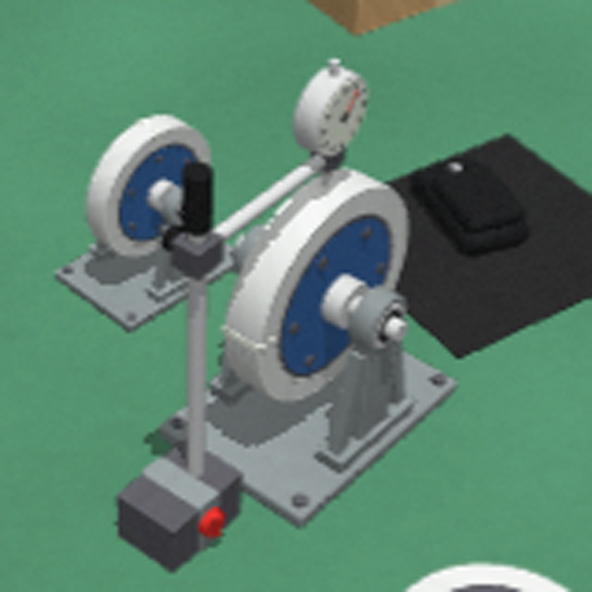

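The crop confirms it: the black knob at crop (198,200), with the gauge's arm reaching over the middle rotor. The white mark is at about (250,340), on the rim's -y side. Now I fit the poses.

```bash
cat > m2.py <<'E'
from h import *
import pickle
from scipy.optimize import least_squares
fs=pickle.load(open("scene0.pkl","rb")); ft=pickle.load(open("top0.pkl","rb"))
def sd(p,q):
    x0,y0,a=p; dx=q[:,0]-x0;dy=q[:,1]-y0
    X=dx*np.cos(a)+dy*np.sin(a);Y=-dx*np.sin(a)+dy*np.cos(a);Z=q[:,2]-.12
    a1=abs(X)-.015;b=np.hypot(Y,Z)-.08
    return np.minimum(np.maximum(a1,b),0)+np.hypot(np.maximum(a1,0),np.maximum(b,0))
def plate(p,q):
    x0,y0,a=p; dx=q[:,0]-x0;dy=q[:,1]-y0
    X=dx*np.cos(a)+dy*np.sin(a);Y=-dx*np.sin(a)+dy*np.cos(a)
    return X,Y
for n,f in(("scene",fs),("top",ft)):
    P=cloud(f).reshape(-1,3);col=f["frame"].reshape(-1,3).astype(int);uv=np.indices((480,640))[::-1].reshape(2,-1).T
    near=(np.hypot(P[:,0]-.56,P[:,1]-.1)<.16)
    q=P[near&(P[:,2]>.145)&(P[:,2]<.199)]
    best=None
    for y in(.07,.1,.13):
        for a in(-.3,0,.3):
            s=least_squares(lambda p:sd(p,q),[.56,y,a],loss="soft_l1",f_scale=.003)
            if best is None or s.cost<best.cost:best=s
    res=abs(sd(best.x,q));print(n,"rotor",len(q),best.x,np.median(res),(res<.004).mean())
    k=(np.hypot(P[:,0]-.56,P[:,1]-.005)<.03)&(P[:,2]>.252)&(P[:,2]<.284)
    q=P[k]
    s=least_squares(lambda p:np.hypot(q[:,0]-p[0],q[:,1]-p[1])-.009,[.56,.005],loss="soft_l1",f_scale=.002)
    print(" knob",len(q),s.x,np.median(abs(s.fun)),"ztop",np.nanmax(P[np.hypot(P[:,0]-.56,P[:,1]-.005)<.03][:,2]))
    d=near&(P[:,2]>.245)&(np.hypot(P[:,0]-.56,P[:,1]-.005)>.05)&(P[:,2]<.30)
    print(" dial",d.sum(),P[d].mean(0),P[d].min(0),P[d].max(0))
    a=near&(P[:,2]>.215)&(P[:,2]<.24)&(np.hypot(P[:,0]-s.x[0],P[:,1]-s.x[1])>.025)&(np.hypot(P[:,0]-s.x[0],P[:,1]-s.x[1])<.11)
    l=cv2.fitLine(np.float32(P[a][:,:2]),cv2.DIST_HUBER,0,.01,.01).ravel();print(" arm",a.sum(),l, np.degrees(np.arctan2(l[1],l[0])))
    g=near&(abs(P[:,2]-.012)<.005)&(np.ptp(col,axis=1)<25)
    X,Y=plate(best.x,P[g]);print(" plate X",np.percentile(X,[1,99]),"Y",np.percentile(Y,[1,99]))
    b=near&(abs(P[:,2]-.042)<.005)&(P[:,1]<.04)&(P[:,1]>-.08)
    X,Y=plate(best.x,P[b]);print(" gaugebase X",np.percentile(X,[2,98]),"Y",np.percentile(Y,[2,98]))
E
python3 m2.py
```

```text
scene rotor 1058 [0.52963309 0.1273028  0.26642783] 0.0011437661387772727 0.8875236294896031
 knob 119 [0.56355249 0.00904978] 0.0007656091265124659 ztop 0.2861090235887196
 dial 339 [0.53546564 0.12207652 0.26928055] [0.5188363  0.1005776  0.24544436] [0.54576934 0.15423176 0.29609128]
 arm 133 [ 0.29546922 -0.95535225  0.547403    0.07371795] -72.81432
 plate X [-0.05894935  0.06526313] Y [-0.17457783  0.08490252]
 gaugebase X [-0.02087888  0.02854013] Y [-0.17529074 -0.10781567]
top rotor 667 [0.5288529  0.12841883 0.27244201] 0.0008604889049441539 0.9580209895052474
 knob 31 [0.56448406 0.00900153] 0.00048419068738853564 ztop 0.29248555639494933
 dial 269 [0.52639779 0.12746435 0.27759228] [0.51284129 0.10214528 0.24543471] [0.54499589 0.15571922 0.298923  ]
 arm 143 [ 0.28924844 -0.95725405  0.54579896  0.0687436 ] -73.18703
 plate X [-0.06440584  0.16038158] Y [-0.11481284  0.08795507]
 gaugebase X [-0.02259378  0.02602246] Y [-0.17423259 -0.10702575]
```

send_rows(
  deltas=[
    {"dx": 10,"dy": 20,"dz": 32,"rz": 6},
    {"dx": 20,"dy": 42,"dz": 64,"rz": 12},
    {"dx": 30,"dy": 64,"dz": 96,"rz": 18},
    {"dx": 40,"dy": 86,"dz": 124,"rz": 24},
    {"dx": 50,"dy": 110,"dz": 150,"rz": 30},
  ],
  jaw=85,
  newtons=60,
)

```text
$.deltas[0]: bad value
```

send_rows(
  deltas=[
    {"dx": 14,"dy": 38,"rz": 6},
    {"dx": 28,"dy": 76,"rz": 12},
    {"dx": 42,"dy": 114,"rz": 18},
    {"dx": 56,"dy": 152,"rz": 24},
    {"dx": 70,"dy": 190,"rz": 30},
  ],
)

```text
$.deltas[0]: bad value
```

send_rows(
  deltas=[
    {"dx": 14,"dy": 38,"rz": 4},
    {"dx": 28,"dy": 76,"rz": 8},
    {"dx": 42,"dy": 114,"rz": 12},
    {"dx": 56,"dy": 152,"rz": 16},
    {"dx": 70,"dy": 190,"rz": 20},
  ],
)

```text
$.deltas[0]: bad value
```

send_rows(
  deltas=[
    {"dx": 20,"dy": 35,"dz": 0},
    {"dx": 40,"dy": 70,"dz": 0},
    {"dx": 58,"dy": 100,"dz": -15},
    {"dx": 68,"dy": 120,"dz": -31},
    {"dx": 68,"dy": 120,"dz": -31},
  ],
)

```text
$.deltas[0]: bad value
```

send_rows(
  deltas=[
    {"dx": 10,"dy": 20,"dz": 32,"rx": 0,"ry": 0,"rz": 6},
    {"dx": 20,"dy": 42,"dz": 64,"rx": 0,"ry": 0,"rz": 12},
    {"dx": 30,"dy": 64,"dz": 96,"rx": 0,"ry": 0,"rz": 18},
    {"dx": 40,"dy": 86,"dz": 124,"rx": 0,"ry": 0,"rz": 24},
    {"dx": 50,"dy": 110,"dz": 150,"rx": 0,"ry": 0,"rz": 30},
  ],
  jaw=85,
  newtons=60,
)

```text
clock: 0.52
tcp_pos: [0.3563, -0.4907, 0.3938]
orientation: [2.757, 1.505, -0.0]
contact_force: [0.4, 0.1, -0.4]
grip_width: 0.0852
gripper_force: 0.0
```

send_rows(
  deltas=[
    {"dx": 14,"dy": 38,"dz": 0,"rx": 0,"ry": 0,"rz": 6},
    {"dx": 28,"dy": 76,"dz": 0,"rx": 0,"ry": 0,"rz": 12},
    {"dx": 42,"dy": 114,"dz": 0,"rx": 0,"ry": 0,"rz": 18},
    {"dx": 56,"dy": 152,"dz": 0,"rx": 0,"ry": 0,"rz": 24},
    {"dx": 70,"dy": 190,"dz": 0,"rx": 0,"ry": 0,"rz": 30},
  ],
)

```text
clock: 0.93
tcp_pos: [0.4262, -0.2996, 0.3921]
orientation: [-2.274, -2.167, 0.001]
contact_force: [1.0, -0.8, 0.0]
grip_width: 0.0849
gripper_force: 0.0
```

send_rows(
  deltas=[
    {"dx": 14,"dy": 38,"dz": 0,"rx": 0,"ry": 0,"rz": 4},
    {"dx": 28,"dy": 76,"dz": 0,"rx": 0,"ry": 0,"rz": 8},
    {"dx": 42,"dy": 114,"dz": 0,"rx": 0,"ry": 0,"rz": 12},
    {"dx": 56,"dy": 152,"dz": 0,"rx": 0,"ry": 0,"rz": 16},
    {"dx": 70,"dy": 190,"dz": 0,"rx": 0,"ry": 0,"rz": 20},
  ],
)

```text
clock: 1.35
tcp_pos: [0.4961, -0.1097, 0.3922]
orientation: [-1.865, -2.528, 0.001]
contact_force: [0.4, 0.3, -0.1]
grip_width: 0.085
gripper_force: 0.0
```

send_rows(
  deltas=[
    {"dx": 20,"dy": 35,"dz": 0,"rx": 0,"ry": 0,"rz": 0},
    {"dx": 40,"dy": 70,"dz": 0,"rx": 0,"ry": 0,"rz": 0},
    {"dx": 58,"dy": 100,"dz": -15,"rx": 0,"ry": 0,"rz": 0},
    {"dx": 68,"dy": 120,"dz": -31,"rx": 0,"ry": 0,"rz": 0},
    {"dx": 68,"dy": 120,"dz": -31,"rx": 0,"ry": 0,"rz": 0},
  ],
)

```text
clock: 1.77
tcp_pos: [0.5637, 0.0143, 0.3578]
orientation: [-1.856, -2.528, 0.001]
contact_force: [-0.1, 0.2, -0.1]
grip_width: 0.0851
gripper_force: 0.0
```

```bash
python3 - <<'E'
from h import *
f=grab("wrist"); cv2.imwrite("pics/wrist1.png",f["frame"]); o=r.get_obs(); print(o["joints"],o["contact_force"],o["moment"])
print(proj(f,[[.564,.009,.287],[.529,.128,.2]]))
P=cloud(f).reshape(-1,3)
k=(np.hypot(P[:,0]-.564,P[:,1]-.009)<.03)&(P[:,2]>.28)&(P[:,2]<.293);q=P[k]
print("knob top",k.sum(),q.min(0),q.max(0),(q.min(0)+q.max(0))/2)
E
```

```text
[ 0.3387561   0.25614835 -0.57183984  1.63958125  0.14082334  1.29176796
  0.04393227] [ 0.1595022  -0.4083276   0.90818874] [-0.01211411 -0.00060145  0.0031351 ]
[[311.06522029 267.62744414]
 [315.1575921   64.85108998]]
knob top 684 [ 5.54842571e-01 -2.56026142e-04  2.80002010e-01] [0.57235793 0.01756388 0.28721623] [0.56360025 0.00865393 0.28360912]
```

View pics/wrist1.png

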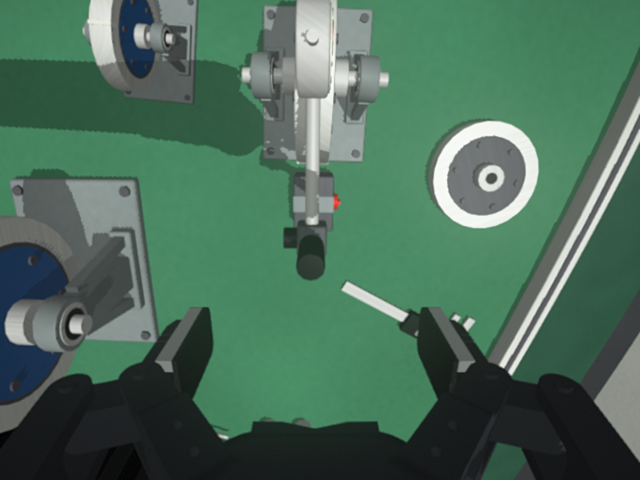

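The wrist view shows the knob at (311,260), centred between the open fingers, with nothing in the way. I descend and grip.

send_rows(
  deltas=[
    {"dx": 0,"dy": 0,"dz": -25,"rx": 0,"ry": 0,"rz": 0},
    {"dx": 0,"dy": 0,"dz": -50,"rx": 0,"ry": 0,"rz": 0},
    {"dx": 0,"dy": 0,"dz": -75,"rx": 0,"ry": 0,"rz": 0},
    {"dx": 0,"dy": 0,"dz": -101,"rx": 0,"ry": 0,"rz": 0},
    {"dx": 0,"dy": 0,"dz": -101,"rx": 0,"ry": 0,"rz": 0},
  ],
)

```text
clock: 2.23
tcp_pos: [0.5611, 0.006, 0.2558]
orientation: [-1.868, -2.518, 0.009]
contact_force: [-0.8, -0.6, -0.3]
grip_width: 0.0849
gripper_force: 0.0
```

send_rows(
  deltas=[
    {"dx": 0,"dy": 0,"dz": 0,"rx": 0,"ry": 0,"rz": 0},
    {"dx": 0,"dy": 0,"dz": 0,"rx": 0,"ry": 0,"rz": 0},
    {"dx": 0,"dy": 0,"dz": 0,"rx": 0,"ry": 0,"rz": 0},
    {"dx": 0,"dy": 0,"dz": 0,"rx": 0,"ry": 0,"rz": 0},
    {"dx": 0,"dy": 0,"dz": 0,"rx": 0,"ry": 0,"rz": 0},
  ],
  jaw=10,
  newtons=60,
)

```text
clock: 2.65
tcp_pos: [0.5648, 0.0084, 0.2616]
orientation: [1.869, 2.523, 0.002]
contact_force: [0.4, 0.3, 0.2]
grip_width: 0.0249
gripper_force: 0.0
```

send_rows(
  deltas=[
    {"dx": 0,"dy": 0,"dz": 0,"rx": 0,"ry": 0,"rz": 0},
    {"dx": 0,"dy": 0,"dz": 0,"rx": 0,"ry": 0,"rz": 0},
    {"dx": 0,"dy": 0,"dz": 0,"rx": 0,"ry": 0,"rz": 0},
    {"dx": 0,"dy": 0,"dz": 0,"rx": 0,"ry": 0,"rz": 0},
    {"dx": 0,"dy": 0,"dz": 0,"rx": 0,"ry": 0,"rz": 0},
  ],
)

```text
clock: 3.07
tcp_pos: [0.5644, 0.0084, 0.2615]
orientation: [1.869, 2.524, 0.0]
contact_force: [-2.4, -0.5, 6.5]
grip_width: 0.0162
gripper_force: 58.5
```

send_rows(
  deltas=[
    {"dx": 0,"dy": 0,"dz": 5,"rx": 0,"ry": 0,"rz": 0},
    {"dx": 0,"dy": 0,"dz": 15,"rx": 0,"ry": 0,"rz": 0},
    {"dx": 0,"dy": 0,"dz": 28,"rx": 0,"ry": 0,"rz": 0},
    {"dx": 0,"dy": 0,"dz": 42,"rx": 0,"ry": 0,"rz": 0},
    {"dx": 0,"dy": 0,"dz": 55,"rx": 0,"ry": 0,"rz": 0},
  ],
)

```text
clock: 3.48
tcp_pos: [0.5635, 0.0083, 0.3154]
orientation: [-1.868, -2.524, 0.002]
contact_force: [0.0, 0.5, -7.3]
grip_width: 0.0161
gripper_force: 58.8
```

send_rows(
  deltas=[
    {"dx": 1,"dy": -6,"dz": 0,"rx": 0,"ry": 0,"rz": 0},
    {"dx": 3,"dy": -18,"dz": 0,"rx": 0,"ry": 0,"rz": 0},
    {"dx": 6,"dy": -36,"dz": 0,"rx": 0,"ry": 0,"rz": 0},
    {"dx": 9,"dy": -58,"dz": 0,"rx": 0,"ry": 0,"rz": 0},
    {"dx": 12,"dy": -80,"dz": 0,"rx": 0,"ry": 0,"rz": 0},
  ],
)

```text
clock: 3.9
tcp_pos: [0.5753, -0.0739, 0.3136]
orientation: [-1.868, -2.523, 0.004]
contact_force: [0.3, -0.1, -7.3]
grip_width: 0.0164
gripper_force: 58.9
```

```bash
python3 - <<'E'
from h import *
f=grab("scene"); cv2.imwrite("pics/s2.png",f["frame"]); o=r.get_obs(); print(o["tcp_pos"],o["contact_force"],o["moment"])
g=grab("top")
P=cloud(g).reshape(-1,3)
# occupied at target region (0.585,-0.28)
m=(abs(P[:,0]-.585)<.11)&(abs(P[:,1]+.285)<.15)&(P[:,2]>.008)
H,_,_=np.histogram2d(P[m,0],P[m,1],bins=[np.arange(.475,.70,.02),np.arange(-.435,-.13,.02)]);print(H.astype(int))
E
```

```text
[ 0.57570196 -0.08078249  0.31318856] [ 0.20655823 -8.16970122 -7.51843605] [-1.78223484 -0.13231538 -0.00765317]
[[ 0  1  1  2  0  0  2  0  0  0  0  0  0  0  0]
 [ 4  0  5  2  0  0  0  0  0  0  0  0  0  0  0]
 [ 0  2  0  0  1  1  1  1  0  0  0  0  0  0  0]
 [ 0  2  1  1  1  1  1  0  0  0  0  0  0  0  0]
 [ 1  0  1  1  1  0  2  0  0  0  0  0  0  0  0]
 [ 0  0  1  1  0  1  0  1  1  1  0  0  0  0  0]
 [11 39  3  0  0  0  1  0  1  0  0  0  0  0  0]
 [16 36  1  0  0  1  3  0  2  4  0  0  0  0  0]
 [ 0  1  1  0  1  0  0  0  1  1  0  0  0  0  0]
 [ 0 24 45  2  1  0  0  1  1  0  0  0  0  0  0]
 [ 0 15 18  0  0  1  3  2  0  0  0  0  0  0  0]]
```

View pics/s2.png

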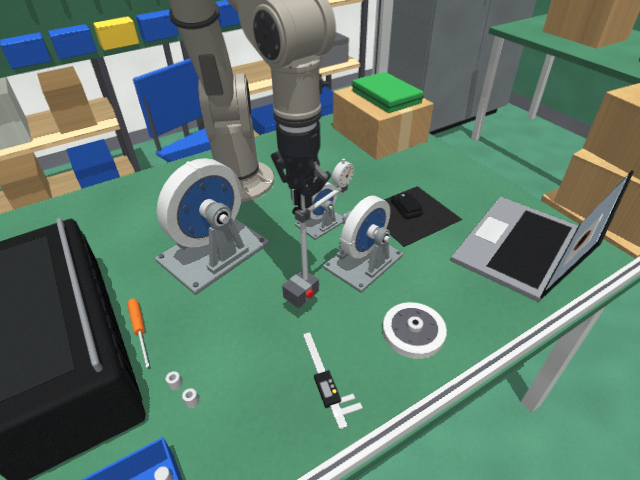

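The gauge hangs upright and clear of the rotor, its base at (300,290). I move it farther to -y and set it down.

send_rows(
  deltas=[
    {"dx": 2,"dy": -12,"dz": 0,"rx": 0,"ry": 0,"rz": 0},
    {"dx": 6,"dy": -34,"dz": 0,"rx": 0,"ry": 0,"rz": 0},
    {"dx": 10,"dy": -60,"dz": 0,"rx": 0,"ry": 0,"rz": 0},
    {"dx": 14,"dy": -86,"dz": 0,"rx": 0,"ry": 0,"rz": 0},
    {"dx": 17,"dy": -112,"dz": 0,"rx": 0,"ry": 0,"rz": 0},
  ],
)

```text
clock: 4.42
tcp_pos: [0.5928, -0.1857, 0.3141]
orientation: [-1.868, -2.524, 0.001]
contact_force: [0.1, -0.6, -7.1]
grip_width: 0.0163
gripper_force: 58.7
```

send_rows(
  deltas=[
    {"dx": 3,"dy": -24,"dz": 0,"rx": 0,"ry": 0,"rz": 0},
    {"dx": 5,"dy": -42,"dz": -5,"rx": 0,"ry": 0,"rz": 0},
    {"dx": 7,"dy": -54,"dz": -14,"rx": 0,"ry": 0,"rz": 0},
    {"dx": 8,"dy": -60,"dz": -26,"rx": 0,"ry": 0,"rz": 0},
    {"dx": 8,"dy": -60,"dz": -37,"rx": 0,"ry": 0,"rz": 0},
  ],
)

```text
clock: 4.83
tcp_pos: [0.6006, -0.2447, 0.2759]
orientation: [-1.87, -2.522, 0.001]
contact_force: [-0.7, -0.7, -8.4]
grip_width: 0.0164
gripper_force: 58.7
```

send_rows(
  deltas=[
    {"dx": 0,"dy": 0,"dz": -5,"rx": 0,"ry": 0,"rz": 0},
    {"dx": 0,"dy": 0,"dz": -9,"rx": 0,"ry": 0,"rz": 0},
    {"dx": 0,"dy": 0,"dz": -13,"rx": 0,"ry": 0,"rz": 0},
    {"dx": 0,"dy": 0,"dz": -15,"rx": 0,"ry": 0,"rz": 0},
    {"dx": 0,"dy": 0,"dz": -16,"rx": 0,"ry": 0,"rz": 0},
  ],
)

```text
clock: 5.25
tcp_pos: [0.6016, -0.2426, 0.2627]
orientation: [1.867, 2.526, 0.001]
contact_force: [-2.0, 0.6, -3.2]
grip_width: 0.0164
gripper_force: 59.3
```

send_rows(
  deltas=[
    {"dx": 0,"dy": 0,"dz": -1,"rx": 0,"ry": 0,"rz": 0},
    {"dx": 0,"dy": 0,"dz": -2,"rx": 0,"ry": 0,"rz": 0},
    {"dx": 0,"dy": 0,"dz": -2,"rx": 0,"ry": 0,"rz": 0},
  ],
)

```text
clock: 5.5
tcp_pos: [0.6023, -0.243, 0.2627]
orientation: [1.867, 2.523, 0.002]
contact_force: [-1.5, 2.0, 5.3]
grip_width: 0.0166
gripper_force: 60.3
```

```bash
python3 -c "
from h import *
o=r.get_obs();print(o['tcp_pos'],o['contact_force'],o['moment'])"
```

```text
[ 0.60226001 -0.24304437  0.2627249 ] [-1.46601975  1.96598073  5.28669041] [0.57389839 0.78053711 0.00472597]
```

send_rows(
  deltas=[
    {"dx": 0,"dy": 0,"dz": 1,"rx": 0,"ry": 0,"rz": 0},
    {"dx": 0,"dy": 0,"dz": 1,"rx": 0,"ry": 0,"rz": 0},
    {"dx": 0,"dy": 0,"dz": 1,"rx": 0,"ry": 0,"rz": 0},
    {"dx": 0,"dy": 0,"dz": 1,"rx": 0,"ry": 0,"rz": 0},
    {"dx": 0,"dy": 0,"dz": 1,"rx": 0,"ry": 0,"rz": 0},
  ],
  jaw=70,
)

```text
clock: 5.92
tcp_pos: [0.6013, -0.2438, 0.2614]
orientation: [1.869, 2.524, 0.0]
contact_force: [0.4, -0.4, -0.2]
grip_width: 0.0698
gripper_force: 0.0
```

send_rows(
  deltas=[
    {"dx": 0,"dy": 0,"dz": 10,"rx": 0,"ry": 0,"rz": 0},
    {"dx": 0,"dy": 0,"dz": 30,"rx": 0,"ry": 0,"rz": 0},
    {"dx": 0,"dy": 0,"dz": 60,"rx": 0,"ry": 0,"rz": 0},
    {"dx": 0,"dy": 0,"dz": 90,"rx": 0,"ry": 0,"rz": 0},
    {"dx": 0,"dy": 0,"dz": 125,"rx": 0,"ry": 0,"rz": 0},
  ],
)

```text
clock: 6.33
tcp_pos: [0.6006, -0.2435, 0.3874]
orientation: [-1.868, -2.524, 0.001]
contact_force: [0.3, -0.5, 0.3]
grip_width: 0.0699
gripper_force: 0.0
```

send_rows(
  deltas=[
    {"dx": -7,"dy": 36,"dz": 0,"rx": 0,"ry": 0,"rz": -1.5},
    {"dx": -14,"dy": 72,"dz": 0,"rx": 0,"ry": 0,"rz": -1.5},
    {"dx": -21,"dy": 108,"dz": 0,"rx": 0,"ry": 0,"rz": -1.5},
    {"dx": -28,"dy": 144,"dz": 0,"rx": 0,"ry": 0,"rz": -1.5},
    {"dx": -35,"dy": 180,"dz": 0,"rx": 0,"ry": 0,"rz": -1.5},
  ],
)

```text
clock: 6.75
tcp_pos: [0.5657, -0.0619, 0.3873]
orientation: [1.902, 2.499, 0.001]
contact_force: [0.6, 1.0, 0.3]
grip_width: 0.0703
gripper_force: 0.0
```

send_rows(
  deltas=[
    {"dx": -7,"dy": 36,"dz": 0,"rx": 0,"ry": 0,"rz": 0},
    {"dx": -14,"dy": 72,"dz": 0,"rx": 0,"ry": 0,"rz": 0},
    {"dx": -21,"dy": 108,"dz": 0,"rx": 0,"ry": 0,"rz": 0},
    {"dx": -28,"dy": 144,"dz": 0,"rx": 0,"ry": 0,"rz": 0},
    {"dx": -38,"dy": 184,"dz": 0,"rx": 0,"ry": 0,"rz": 0},
  ],
)

```text
clock: 7.17
tcp_pos: [0.5281, 0.1213, 0.3872]
orientation: [1.903, 2.498, 0.001]
contact_force: [1.0, 0.3, 0.1]
grip_width: 0.0703
gripper_force: 0.0
```

```bash
cat > m3.py <<'E'
from h import *
from scipy.optimize import least_squares
import sys
exec(open("m2.py").read().split("for n,f in")[0].split("ft=")[0].replace('fs=pickle.load(open("scene0.pkl","rb"));','')) if 0 else None
def sd(p,q):
    x0,y0,a,z0=p; dx=q[:,0]-x0;dy=q[:,1]-y0
    X=dx*np.cos(a)+dy*np.sin(a);Y=-dx*np.sin(a)+dy*np.cos(a);Z=q[:,2]-z0
    a1=abs(X)-.015;b=np.hypot(Y,Z)-.08
    return np.minimum(np.maximum(a1,b),0)+np.hypot(np.maximum(a1,0),np.maximum(b,0))
f=grab("wrist"); W=cloud(f); P=W.reshape(-1,3)
near=np.hypot(P[:,0]-.529,P[:,1]-.128)<.1
q=P[near&(P[:,2]>.145)&(P[:,2]<.21)]
s=least_squares(lambda p:sd(p,q),[.529,.128,.27,.12],loss="soft_l1",f_scale=.002)
print("rotor",len(q),s.x,np.median(abs(s.fun)))
for z0,z1 in((.15,.165),(.165,.18),(.18,.195),(.195,.205)):
  k=q[(q[:,2]>z0)&(q[:,2]<z1)]; print(z0,len(k),k[:,1].min(),k[:,1].max())
o=r.get_obs();print(o["tcp_pos"],o["orientation"],o["joints"],o["contact_force"],o["moment"])
cv2.imwrite("pics/w3.png",f["frame"])
f=grab("scene");cv2.imwrite("pics/s3.png",np.hstack([f["frame"][140:320,230:430]]*1))
E
python3 m3.py
```

```text
rotor 4765 [0.52838642 0.12768925 0.27301156 0.12026014] 0.00041147451655659806
0.15 368 0.054445238755888 0.20292225220083693
0.165 724 0.060412420539697365 0.19502746672656188
0.18 1590 0.07400936871433683 0.18321770628321932
0.195 2031 0.09490633268731154 0.16135874492403404
[0.52449444 0.13201875 0.38784951] [-1.88676966 -2.50885342 -0.00711992] [ 0.20207987  0.2056235  -0.6589803   1.64349682  0.12460108  1.33352861
 -0.19451388] [-2.45953598  7.94717522  0.81692805] [0.5323628  0.2042959  0.00712081]
```

send_rows(
  deltas=[
    {"dx": 0,"dy": 0,"dz": 0,"rx": 6.7,"ry": 1.9,"rz": 0},
    {"dx": 0,"dy": 0,"dz": 0,"rx": 13.5,"ry": 3.8,"rz": 0},
    {"dx": 0,"dy": 0,"dz": 0,"rx": 20.2,"ry": 5.6,"rz": 0},
    {"dx": 0,"dy": 0,"dz": 0,"rx": 27,"ry": 7.5,"rz": 0},
    {"dx": 0,"dy": 0,"dz": 0,"rx": 33.7,"ry": 9.4,"rz": 0},
  ],
  jaw=60,
)

```text
clock: 7.68
tcp_pos: [0.5291, 0.1199, 0.3882]
orientation: [-1.579, -2.076, -0.505]
contact_force: [-0.0, 1.1, -1.3]
grip_width: 0.0596
gripper_force: 0.0
```

send_rows(
  deltas=[
    {"dx": 0,"dy": 0,"dz": 0,"rx": 0,"ry": 0,"rz": 0},
    {"dx": 0,"dy": 0,"dz": 0,"rx": 0,"ry": 0,"rz": 0},
    {"dx": 0,"dy": 0,"dz": 0,"rx": 0,"ry": 0,"rz": 0},
  ],
)

```text
clock: 7.93
tcp_pos: [0.528, 0.1216, 0.3871]
orientation: [-1.58, -2.082, -0.496]
contact_force: [0.2, 0.5, 0.5]
grip_width: 0.0598
gripper_force: 0.0
```

```bash
cat > o.py <<'E'
from h import *
C=np.array([.5285,.1278,.12]);a=.272;u=np.array([np.cos(a),np.sin(a),0]);v=np.array([-np.sin(a),np.cos(a),0])
o=r.get_obs();p=o["tcp_pos"];F=o["contact_force"];M=o["moment"]
Rm=R.from_rotvec(o["orientation"]);z=Rm.as_matrix()[:,2]
d=p-C;ang=np.degrees(np.arctan2(-d@v,d[2]));til=np.degrees(np.arctan2(z@v,-z[2]))
t1=u@np.cross(d,F);t2=u@M
print("t%.2f"%o["clock"],"tcp",p.round(4),"ang %.1f tilt %.1f r %.1f ax %.1f"%(ang,til,1e3*np.hypot(d@v,d[2]),1e3*d@u),"F",F.round(1),"M",M.round(2),"tauF %.3f tauM %.3f sum %.3f"%(t1,t2,t1+t2),"rad F %.1f"%(F@d/np.linalg.norm(d)),"j",o["joints"].round(2),"qv %.3f"%abs(o["qvel"]).max(),"w",round(o["grip_width"]*1e3,1))
E
python3 o.py
```

```text
t7.93 tcp [0.528  0.1216 0.3871] ang 1.3 tilt 34.8 r 267.2 ax -2.2 F [0.2 0.5 0.5] M [-0.57 -0.15  0.  ] tauF -0.108 tauM -0.591 sum -0.699 rad F 0.5 j [ 0.51  0.32 -0.67  1.65 -0.42  1.35  0.25] qv 0.022 w 59.8
```

send_rows(
  deltas=[
    {"dx": 6,"dy": -20,"dz": -33,"rx": 0,"ry": 0,"rz": 0},
    {"dx": 12,"dy": -40,"dz": -66,"rx": 0,"ry": 0,"rz": 0},
    {"dx": 18,"dy": -60,"dz": -100,"rx": 0,"ry": 0,"rz": 0},
    {"dx": 25,"dy": -82,"dz": -136,"rx": 0,"ry": 0,"rz": 0},
    {"dx": 25,"dy": -82,"dz": -136,"rx": 0,"ry": 0,"rz": 0},
  ],
  jaw=55,
)

```text
clock: 8.35
tcp_pos: [0.5519, 0.035, 0.2445]
orientation: [-1.584, -2.075, -0.488]
contact_force: [-1.9, -1.8, -1.8]
grip_width: 0.0549
gripper_force: 0.0
```

```bash
python3 o.py
```

```text
t8.35 tcp [0.5519 0.035  0.2445] ang 37.5 tilt 34.8 r 157.1 ax -2.4 F [-1.9 -1.8 -1.8] M [-0.67 -0.1   0.05] tauF 0.319 tauM -0.672 sum -0.352 rad F -0.6 j [ 0.57  0.51 -0.6   1.72 -0.33  1.2   0.42] qv 0.060 w 54.9
```

send_rows(
  deltas=[
    {"dx": -3,"dy": 12,"dz": -18,"rx": 0,"ry": 0,"rz": 0},
    {"dx": -6,"dy": 24,"dz": -36,"rx": 0,"ry": 0,"rz": 0},
    {"dx": -9,"dy": 36,"dz": -54,"rx": 0,"ry": 0,"rz": 0},
    {"dx": -12,"dy": 44,"dz": -66,"rx": 0,"ry": 0,"rz": 0},
    {"dx": -13,"dy": 48,"dz": -71,"rx": 0,"ry": 0,"rz": 0},
  ],
)

```text
clock: 8.77
tcp_pos: [0.5389, 0.0901, 0.1796]
orientation: [-1.574, -2.083, -0.495]
contact_force: [-0.9, 1.1, 0.2]
grip_width: 0.0551
gripper_force: 0.0
```

send_rows(
  deltas=[
    {"dx": 0,"dy": 0,"dz": 0,"rx": 0,"ry": 0,"rz": 0},
    {"dx": 0,"dy": 0,"dz": 0,"rx": 0,"ry": 0,"rz": 0},
  ],
)

```text
clock: 8.93
tcp_pos: [0.5408, 0.0875, 0.1807]
orientation: [-1.579, -2.081, -0.497]
contact_force: [0.9, -1.3, 0.7]
grip_width: 0.0554
gripper_force: 0.0
```

```bash
python3 o.py
```

```text
t8.93 tcp [0.5408 0.0875 0.1807] ang 34.8 tilt 34.9 r 73.9 ax 1.0 F [ 0.9 -1.3  0.7] M [-0.53 -0.16 -0.04] tauF 0.058 tauM -0.556 sum -0.498 rad F 1.4 j [ 0.5   0.56 -0.62  1.82 -0.33  1.01  0.42] qv 0.017 w 55.4
```

Well placed (angle 34.8°, tilt 34.9°, r 74 mm). I close on the faces.

send_rows(
  deltas=[
    {"dx": 0,"dy": 0,"dz": 0,"rx": 0,"ry": 0,"rz": 0},
    {"dx": 0,"dy": 0,"dz": 0,"rx": 0,"ry": 0,"rz": 0},
    {"dx": 0,"dy": 0,"dz": 0,"rx": 0,"ry": 0,"rz": 0},
    {"dx": 0,"dy": 0,"dz": 0,"rx": 0,"ry": 0,"rz": 0},
    {"dx": 0,"dy": 0,"dz": 0,"rx": 0,"ry": 0,"rz": 0},
  ],
  jaw=20,
  newtons=90,
)

```text
clock: 9.35
tcp_pos: [0.5394, 0.0849, 0.1803]
orientation: [-1.581, -2.077, -0.494]
contact_force: [-5.6, -6.6, 9.8]
grip_width: 0.0277
gripper_force: 91.3
```

```bash
python3 o.py; cat > arc.py <<'E'
import sys,numpy as np
a=.272;v=np.array([-np.sin(a),np.cos(a),0]);u=np.array([np.cos(a),np.sin(a),0]);z=np.array([0,0,1.])
rr=float(sys.argv[1]);A=list(map(float,sys.argv[2:]))
f=lambda t:rr*(np.cos(np.radians(t))*z-np.sin(np.radians(t))*v)
for s,e in zip(A,A[1:]):
    print(s,"->",e)
    for k in range(1,6):
        t=s+(e-s)*k/5; print("  d",(f(t)-f(s)).round(1),"r",(u*(t-s)).round(1))
E
python3 arc.py 73.5 35 20 5 -10 -25 -40
```

```text
t9.35 tcp [0.5394 0.0849 0.1803] ang 36.3 tilt 35.0 r 74.8 ax -1.1 F [-5.6 -6.6  9.8] M [-0.48  1.36  1.09] tauF -0.138 tauM -0.099 sum -0.236 rad F 10.9 j [ 0.51  0.56 -0.61  1.82 -0.33  1.02  0.42] qv 0.001 w 27.7
35.0 -> 20.0
  d [-0.9  3.1  2.1] r [-2.9 -0.8 -0. ]
  d [-1.8  6.3  4.1] r [-5.8 -1.6 -0. ]
  d [-2.7  9.6  5.9] r [-8.7 -2.4 -0. ]
  d [-3.6 12.9  7.4] r [-11.6  -3.2  -0. ]
  d [-4.6 16.4  8.9] r [-14.4  -4.   -0. ]
20.0 -> 5.0
  d [-1.   3.5  1.2] r [-2.9 -0.8 -0. ]
  d [-2.   7.1  2.2] r [-5.8 -1.6 -0. ]
  d [-3.  10.7  3.1] r [-8.7 -2.4 -0. ]
  d [-4.  14.4  3.7] r [-11.6  -3.2  -0. ]
  d [-5.  18.   4.2] r [-14.4  -4.   -0. ]
5.0 -> -10.0
  d [-1.   3.7  0.2] r [-2.9 -0.8 -0. ]
  d [-2.1  7.4  0.3] r [-5.8 -1.6 -0. ]
  d [-3.1 11.1  0.1] r [-8.7 -2.4 -0. ]
  d [-4.1 14.8 -0.3] r [-11.6  -3.2  -0. ]
  d [-5.1 18.5 -0.8] r [-14.4  -4.   -0. ]
-10.0 -> -25.0
  d [-1.   3.6 -0.8] r [-2.9 -0.8 -0. ]
  d [-2.   7.2 -1.7] r [-5.8 -1.6 -0. ]
  d [-3.  10.8 -2.9] r [-8.7 -2.4 -0. ]
  d [-4.  14.2 -4.2] r [-11.6  -3.2  -0. ]
  d [-4.9 17.6 -5.8] r [-14.4  -4.   -0. ]
-25.0 -> -40.0
  d [-0.9  3.3 -1.7] r [-2.9 -0.8 -0. ]
  d [-1.8  6.5 -3.6] r [-5.8 -1.6 -0. ]
  d [-2.7  9.7 -5.7] r [-8.7 -2.4 -0. ]
  d [-3.5 12.7 -7.9] r [-11.6  -3.2  -0. ]
  d [ -4.3  15.6 -10.3] r [-14.4  -4.   -0. ]
```

send_rows(
  deltas=[
    {"dx": -0.9,"dy": 3.1,"dz": 2.1,"rx": -2.9,"ry": -0.8,"rz": 0},
    {"dx": -1.8,"dy": 6.3,"dz": 4.1,"rx": -5.8,"ry": -1.6,"rz": 0},
    {"dx": -2.7,"dy": 9.6,"dz": 5.9,"rx": -8.7,"ry": -2.4,"rz": 0},
    {"dx": -3.6,"dy": 12.9,"dz": 7.4,"rx": -11.6,"ry": -3.2,"rz": 0},
    {"dx": -4.6,"dy": 16.4,"dz": 8.9,"rx": -14.4,"ry": -4,"rz": 0},
  ],
)

```text
clock: 9.77
tcp_pos: [0.5353, 0.0995, 0.1891]
orientation: [-1.728, -2.269, -0.297]
contact_force: [-4.7, -9.2, 5.5]
grip_width: 0.0277
gripper_force: 90.9
```

```bash
python3 o.py
```

```text
t9.77 tcp [0.5353 0.0995 0.1891] ang 22.8 tilt 19.7 r 75.0 ax -1.0 F [-4.7 -9.2  5.5] M [-1.48  1.02  1.04] tauF 0.367 tauM -1.150 sum -0.783 rad F 8.1 j [ 0.32  0.43 -0.54  1.86 -0.16  0.94  0.18] qv 0.621 w 27.7
```

send_rows(
  deltas=[
    {"dx": -1,"dy": 3.5,"dz": 1.2,"rx": -2.9,"ry": -0.8,"rz": 0},
    {"dx": -2,"dy": 7.1,"dz": 2.2,"rx": -5.8,"ry": -1.6,"rz": 0},
    {"dx": -3,"dy": 10.7,"dz": 3.1,"rx": -8.7,"ry": -2.4,"rz": 0},
    {"dx": -4,"dy": 14.4,"dz": 3.7,"rx": -11.6,"ry": -3.2,"rz": 0},
    {"dx": -5,"dy": 18,"dz": 4.2,"rx": -14.4,"ry": -4,"rz": 0},
  ],
)

```text
clock: 10.18
tcp_pos: [0.5303, 0.1178, 0.1944]
orientation: [-1.863, -2.445, -0.074]
contact_force: [-7.4, -9.1, 12.5]
grip_width: 0.0276
gripper_force: 91.6
```

```bash
python3 o.py
```

```text
t10.18 tcp [0.5303 0.1178 0.1944] ang 7.8 tilt 4.7 r 75.1 ax -1.0 F [-7.4 -9.1 12.5] M [-1.62  1.8   0.67] tauF 0.381 tauM -1.076 sum -0.695 rad F 13.4 j [ 0.08  0.36 -0.46  1.89  0.09  0.92 -0.13] qv 0.777 w 27.6
```

send_rows(
  deltas=[
    {"dx": -1,"dy": 3.7,"dz": 0.2,"rx": -2.9,"ry": -0.8,"rz": 0},
    {"dx": -2.1,"dy": 7.4,"dz": 0.3,"rx": -5.8,"ry": -1.6,"rz": 0},
    {"dx": -3.1,"dy": 11.1,"dz": 0.1,"rx": -8.7,"ry": -2.4,"rz": 0},
    {"dx": -4.1,"dy": 14.8,"dz": -0.3,"rx": -11.6,"ry": -3.2,"rz": 0},
    {"dx": -5.1,"dy": 18.5,"dz": -0.8,"rx": -14.4,"ry": -4,"rz": 0},
  ],
)

```text
clock: 10.6
tcp_pos: [0.525, 0.137, 0.1946]
orientation: [1.816, 2.382, -0.165]
contact_force: [-11.1, -6.9, 18.0]
grip_width: 0.0277
gripper_force: 92.2
```

```bash
python3 o.py
```

```text
t10.60 tcp [0.525  0.137  0.1946] ang -7.5 tilt -10.3 r 75.2 ax -0.9 F [-11.1  -6.9  18. ] M [-2.01  2.35  0.07] tauF 0.454 tauM -1.301 sum -0.848 rad F 17.5 j [-0.16  0.35 -0.39  1.9   0.36  0.99 -0.47] qv 0.761 w 27.7
```

```bash
cat >> o.py <<'E'
import json;json.dump([list(map(float,x)) for x in (p,z,F,M,o["joints"],o["qvel"])],open("log.jsonl","a"));open("log.jsonl","a").write("\n")
E
python3 o.py>/dev/null; python3 arc.py 75 -10 -25 -40 -55; python3 arc.py 75 -55 -40 -25 -10 5 20 35
```

```text
-10.0 -> -25.0
  d [-1.   3.7 -0.8] r [-2.9 -0.8 -0. ]
  d [-2.1  7.4 -1.8] r [-5.8 -1.6 -0. ]
  d [-3.1 11.  -2.9] r [-8.7 -2.4 -0. ]
  d [-4.  14.5 -4.3] r [-11.6  -3.2  -0. ]
  d [-5.  18.  -5.9] r [-14.4  -4.   -0. ]
-25.0 -> -40.0
  d [-0.9  3.4 -1.8] r [-2.9 -0.8 -0. ]
  d [-1.9  6.7 -3.7] r [-5.8 -1.6 -0. ]
  d [-2.8  9.9 -5.8] r [-8.7 -2.4 -0. ]
  d [-3.6 12.9 -8.1] r [-11.6  -3.2  -0. ]
  d [ -4.4  15.9 -10.5] r [-14.4  -4.   -0. ]
-40.0 -> -55.0
  d [-0.8  2.8 -2.6] r [-2.9 -0.8 -0. ]
  d [-1.5  5.5 -5.4] r [-5.8 -1.6 -0. ]
  d [-2.3  8.1 -8.2] r [-8.7 -2.4 -0. ]
  d [ -2.9  10.5 -11.3] r [-11.6  -3.2  -0. ]
  d [ -3.6  12.7 -14.4] r [-14.4  -4.   -0. ]
-55.0 -> -40.0
  d [ 0.6 -2.2  3.2] r [2.9 0.8 0. ]
  d [ 1.3 -4.7  6.2] r [5.8 1.6 0. ]
  d [ 2.  -7.2  9.1] r [8.7 2.4 0. ]
  d [ 2.8 -9.9 11.8] r [11.6  3.2  0. ]
  d [  3.6 -12.7  14.4] r [14.4  4.   0. ]
-40.0 -> -25.0
  d [ 0.8 -3.   2.4] r [2.9 0.8 0. ]
  d [ 1.7 -6.   4.7] r [5.8 1.6 0. ]
  d [ 2.6 -9.2  6.8] r [8.7 2.4 0. ]
  d [  3.5 -12.5   8.8] r [11.6  3.2  0. ]
  d [  4.4 -15.9  10.5] r [14.4  4.   0. ]
-25.0 -> -10.0
  d [ 1.  -3.5  1.6] r [2.9 0.8 0. ]
  d [ 2.  -7.   2.9] r [5.8 1.6 0. ]
  d [  3.  -10.6   4.1] r [8.7 2.4 0. ]
  d [  4.  -14.3   5.1] r [11.6  3.2  0. ]
  d [  5.  -18.    5.9] r [14.4  4.   0. ]
-10.0 -> 5.0
  d [ 1.  -3.7  0.6] r [2.9 0.8 0. ]
  d [ 2.1 -7.5  1. ] r [5.8 1.6 0. ]
  d [  3.1 -11.3   1.1] r [8.7 2.4 0. ]
  d [  4.2 -15.1   1.1] r [11.6  3.2  0. ]
  d [  5.3 -18.8   0.9] r [14.4  4.   0. ]
5.0 -> 20.0
  d [ 1.  -3.8 -0.4] r [2.9 0.8 0. ]
  d [ 2.1 -7.5 -1.1] r [5.8 1.6 0. ]
  d [  3.1 -11.2  -1.9] r [8.7 2.4 0. ]
  d [  4.1 -14.8  -3. ] r [11.6  3.2  0. ]
  d [  5.1 -18.4  -4.2] r [14.4  4.   0. ]
20.0 -> 35.0
  d [ 1.  -3.5 -1.4] r [2.9 0.8 0. ]
  d [ 1.9 -7.  -3.1] r [5.8 1.6 0. ]
  d [  2.9 -10.3  -4.9] r [8.7 2.4 0. ]
  d [  3.8 -13.6  -6.9] r [11.6  3.2  0. ]
  d [  4.7 -16.7  -9. ] r [14.4  4.   0. ]
```

send_rows(
  deltas=[
    {"dx": -1.5,"dy": 3.7,"dz": -0.4,"rx": -2.9,"ry": -0.8,"rz": 0},
    {"dx": -3,"dy": 7.4,"dz": -1,"rx": -5.8,"ry": -1.6,"rz": 0},
    {"dx": -4.6,"dy": 11,"dz": -1.7,"rx": -8.7,"ry": -2.4,"rz": 0},
    {"dx": -6,"dy": 14.5,"dz": -2.8,"rx": -11.6,"ry": -3.2,"rz": 0},
    {"dx": -7,"dy": 18,"dz": -4.4,"rx": -14.4,"ry": -4,"rz": 0},
  ],
)

```text
clock: 11.02
tcp_pos: [0.5198, 0.1555, 0.1896]
orientation: [1.678, 2.2, -0.372]
contact_force: [0.1, -5.8, 7.2]
grip_width: 0.0279
gripper_force: 90.7
```

```bash
python3 o.py
```

```text
t11.02 tcp [0.5198 0.1555 0.1896] ang -22.6 tilt -25.2 r 75.4 ax -1.0 F [ 0.1 -5.8  7.2] M [-1.53  0.47  0.28] tauF 0.599 tauM -1.350 sum -0.751 rad F 4.5 j [-0.38  0.41 -0.34  1.89  0.59  1.14 -0.76] qv 0.601 w 27.9
```

send_rows(
  deltas=[
    {"dx": -0.9,"dy": 3.4,"dz": -1.8,"rx": -2.9,"ry": -0.8,"rz": 0},
    {"dx": -1.9,"dy": 6.7,"dz": -3.7,"rx": -5.8,"ry": -1.6,"rz": 0},
    {"dx": -2.8,"dy": 9.9,"dz": -5.8,"rx": -8.7,"ry": -2.4,"rz": 0},
    {"dx": -3.6,"dy": 12.9,"dz": -8.1,"rx": -11.6,"ry": -3.2,"rz": 0},
    {"dx": -4.4,"dy": 15.9,"dz": -10.5,"rx": -14.4,"ry": -4,"rz": 0},
  ],
)

```text
clock: 11.43
tcp_pos: [0.5151, 0.1721, 0.1796]
orientation: [1.533, 2.009, -0.557]
contact_force: [-2.1, -2.4, 11.4]
grip_width: 0.0276
gripper_force: 90.9
```

```bash
python3 o.py
```

```text
t11.43 tcp [0.5151 0.1721 0.1796] ang -37.8 tilt -40.1 r 75.5 ax -1.0 F [-2.1 -2.4 11.4] M [-1.78  0.5  -0.01] tauF 0.631 tauM -1.584 sum -0.953 rad F 8.0 j [-0.56  0.52 -0.29  1.86  0.74  1.32 -0.97] qv 0.434 w 27.6
```

send_rows(
  deltas=[
    {"dx": 0.8,"dy": -3,"dz": 2.4,"rx": 2.9,"ry": 0.8,"rz": 0},
    {"dx": 1.7,"dy": -6,"dz": 4.7,"rx": 5.8,"ry": 1.6,"rz": 0},
    {"dx": 2.6,"dy": -9.2,"dz": 6.8,"rx": 8.7,"ry": 2.4,"rz": 0},
    {"dx": 3.5,"dy": -12.5,"dz": 8.8,"rx": 11.6,"ry": 3.2,"rz": 0},
    {"dx": 4.4,"dy": -15.9,"dz": 10.5,"rx": 14.4,"ry": 4,"rz": 0},
  ],
)

```text
clock: 11.85
tcp_pos: [0.5187, 0.159, 0.1878]
orientation: [1.679, 2.212, -0.363]
contact_force: [-0.9, 3.6, -4.1]
grip_width: 0.0279
gripper_force: 92.6
```

```bash
python3 o.py
```

```text
t11.85 tcp [0.5187 0.159  0.1878] ang -25.8 tilt -24.5 r 75.3 ax -1.0 F [-0.9  3.6 -4.1] M [1.23 0.55 0.75] tauF -0.385 tauM 1.333 sum 0.947 rad F -2.1 j [-0.37  0.41 -0.34  1.89  0.58  1.13 -0.75] qv 0.571 w 27.9
```

send_rows(
  deltas=[
    {"dx": 1,"dy": -3.5,"dz": 1.6,"rx": 2.9,"ry": 0.8,"rz": 0},
    {"dx": 2,"dy": -7,"dz": 2.9,"rx": 5.8,"ry": 1.6,"rz": 0},
    {"dx": 3,"dy": -10.6,"dz": 4.1,"rx": 8.7,"ry": 2.4,"rz": 0},
    {"dx": 4,"dy": -14.3,"dz": 5.1,"rx": 11.6,"ry": 3.2,"rz": 0},
    {"dx": 5,"dy": -18,"dz": 5.9,"rx": 14.4,"ry": 4,"rz": 0},
  ],
)

```text
clock: 12.27
tcp_pos: [0.5238, 0.141, 0.1939]
orientation: [1.816, 2.392, -0.15]
contact_force: [-0.9, 3.5, -5.7]
grip_width: 0.0277
gripper_force: 92.4
```

```bash
python3 o.py
```

```text
t12.27 tcp [0.5238 0.141  0.1939] ang -10.7 tilt -9.6 r 75.2 ax -1.0 F [-0.9  3.5 -5.7] M [1.25 0.26 0.71] tauF -0.344 tauM 1.278 sum 0.934 rad F -5.0 j [-0.15  0.35 -0.39  1.9   0.36  0.98 -0.46] qv 0.750 w 27.7
```

send_rows(
  deltas=[
    {"dx": 1,"dy": -3.7,"dz": 0.6,"rx": 2.9,"ry": 0.8,"rz": 0},
    {"dx": 2.1,"dy": -7.5,"dz": 1,"rx": 5.8,"ry": 1.6,"rz": 0},
    {"dx": 3.1,"dy": -11.3,"dz": 1.1,"rx": 8.7,"ry": 2.4,"rz": 0},
    {"dx": 4.2,"dy": -15.1,"dz": 1.1,"rx": 11.6,"ry": 3.2,"rz": 0},
    {"dx": 5.3,"dy": -18.8,"dz": 0.9,"rx": 14.4,"ry": 4,"rz": 0},
  ],
)

```text
clock: 12.68
tcp_pos: [0.529, 0.1221, 0.1949]
orientation: [-1.854, -2.443, -0.089]
contact_force: [-0.7, 4.1, -5.7]
grip_width: 0.0274
gripper_force: 92.2
```

```bash
python3 o.py
```

```text
t12.68 tcp [0.529  0.1221 0.1949] ang 4.3 tilt 5.3 r 75.1 ax -1.0 F [-0.7  4.1 -5.7] M [ 1.1  -0.14  0.64] tauF -0.280 tauM 1.020 sum 0.740 rad F -6.0 j [ 0.08  0.36 -0.46  1.89  0.08  0.92 -0.12] qv 0.799 w 27.4
```

send_rows(
  deltas=[
    {"dx": 1,"dy": -3.8,"dz": -0.4,"rx": 2.9,"ry": 0.8,"rz": 0},
    {"dx": 2.1,"dy": -7.5,"dz": -1.1,"rx": 5.8,"ry": 1.6,"rz": 0},
    {"dx": 3.1,"dy": -11.2,"dz": -1.9,"rx": 8.7,"ry": 2.4,"rz": 0},
    {"dx": 4.1,"dy": -14.8,"dz": -3,"rx": 11.6,"ry": 3.2,"rz": 0},
    {"dx": 5.1,"dy": -18.4,"dz": -4.2,"rx": 14.4,"ry": 4,"rz": 0},
  ],
)

```text
clock: 13.1
tcp_pos: [0.5341, 0.1037, 0.1908]
orientation: [-1.719, -2.266, -0.309]
contact_force: [0.4, 7.5, -6.3]
grip_width: 0.028
gripper_force: 92.0
```

```bash
python3 o.py
```

```text
t13.10 tcp [0.5341 0.1037 0.1908] ang 19.2 tilt 20.3 r 74.9 ax -1.1 F [ 0.4  7.5 -6.3] M [ 0.9  -0.68  0.35] tauF -0.345 tauM 0.682 sum 0.336 rad F -8.3 j [ 0.31  0.43 -0.53  1.87 -0.17  0.94  0.2 ] qv 0.662 w 28.0
```

send_rows(
  deltas=[
    {"dx": 1,"dy": -3.5,"dz": -1.4,"rx": 2.9,"ry": 0.8,"rz": 0},
    {"dx": 1.9,"dy": -7,"dz": -3.1,"rx": 5.8,"ry": 1.6,"rz": 0},
    {"dx": 2.9,"dy": -10.3,"dz": -4.9,"rx": 8.7,"ry": 2.4,"rz": 0},
    {"dx": 3.8,"dy": -13.6,"dz": -6.9,"rx": 11.6,"ry": 3.2,"rz": 0},
    {"dx": 4.7,"dy": -16.7,"dz": -9,"rx": 14.4,"ry": 4,"rz": 0},
  ],
)

```text
clock: 13.52
tcp_pos: [0.5388, 0.0869, 0.1818]
orientation: [-1.576, -2.077, -0.502]
contact_force: [-0.8, 8.5, -4.8]
grip_width: 0.0281
gripper_force: 92.0
```

```bash
python3 o.py
```

```text
t13.52 tcp [0.5388 0.0869 0.1818] ang 34.3 tilt 35.2 r 74.8 ax -1.1 F [-0.8  8.5 -4.8] M [ 0.53 -0.8   0.14] tauF -0.314 tauM 0.293 sum -0.022 rad F -8.7 j [ 0.5   0.55 -0.6   1.82 -0.35  1.02  0.43] qv 0.457 w 28.1
```

```bash
cat > fit.py <<'E'
from h import *
import json,sys
C=np.array([.5285,.1278,.12]);a=.272;u=np.array([np.cos(a),np.sin(a),0]);v=np.array([-np.sin(a),np.cos(a),0]);C=C-.001*u
first=[([.5353,.0995,.1891],19.7,[-4.7,-9.2,5.5],[-1.48,1.02,1.04],-1),([.5303,.1178,.1944],4.7,[-7.4,-9.1,12.5],[-1.62,1.8,.67],-1),([.525,.137,.1946],-10.3,[-11.1,-6.9,18.],[-2.01,2.35,.07],-1)]
D=[(np.array(p),np.radians(t),np.array(F),np.array(M),s) for p,t,F,M,s in first]
rows=[json.loads(l) for l in open("log.jsonl")][1:8]
S=[-1,-1,1,1,1,1,1]
for (p,z,F,M,j,q),s in zip(rows,S):
    z=np.array(z);D.append((np.array(p),np.arctan2(z@v,-z[2]),np.array(F),np.array(M),s))
Am=[];bm=[];Tf=[]
for p,t,F,M,s in D:
    d=p-C;zz=np.sin(t)*v-np.cos(t)*np.array([0,0,1]);th=np.arctan2(-d@v,d[2])
    tf=u@np.cross(d,F);Tf.append(tf)
    # tf - L u.(z x F) + uM + B sin t = -s*.33 + S cos th + Cc sin th
    Am.append([-u@np.cross(zz,F),np.sin(t),-np.cos(th),-np.sin(th)]);bm.append(-s*.33-tf-u@M)
Am=np.array(Am);bm=np.array(bm)
x,res,_,_=np.linalg.lstsq(Am,bm,rcond=None)
print("L,B,Wsin,Wcos",x.round(3),"W %.3f phi %.1f"%(np.hypot(*x[2:]),np.degrees(np.arctan2(x[2],x[3]))),"resid",(Am@x-bm).round(3))
A2=np.c_[Am,np.ones(len(bm))*0];
for B in (1.0,1.035,1.07):
  y,_,_,_=np.linalg.lstsq(np.delete(Am,1,1),bm-B*Am[:,1],rcond=None);print(B,y.round(3),"W %.3f phi %.1f"%(np.hypot(*y[1:]),np.degrees(np.arctan2(y[1],y[2]))),"rms",np.std(np.delete(Am,1,1)@y-bm+B*Am[:,1]).round(3))
# constraint free-air L from known? tauF only with free friction scale
A3=np.array([[-s,np.cos(np.arctan2(-(p-C)@v,(p-C)[2])),np.sin(np.arctan2(-(p-C)@v,(p-C)[2]))] for p,t,F,M,s in D])
y=np.linalg.lstsq(A3,np.array(Tf),rcond=None)[0];print("Fonly",y.round(3),"phi %.1f"%np.degrees(np.arctan2(y[1],y[2])),(A3@y-Tf).round(3))
E
python3 fit.py
```

```text
L,B,Wsin,Wcos [0.201 1.037 0.133 0.311] W 0.339 phi 23.1 resid [ 0.053  0.031 -0.093  0.106 -0.126 -0.154  0.121  0.284 -0.096 -0.191]
1.0 [0.2   0.133 0.275] W 0.305 phi 25.9 rms 0.143
1.035 [0.2   0.133 0.309] W 0.336 phi 23.3 rms 0.143
1.07 [0.201 0.133 0.343] W 0.368 phi 21.1 rms 0.143
Fonly [ 0.398  0.075 -0.125] phi 149.0 [ 0.053  0.077  0.038 -0.084 -0.098  0.109  0.043 -0.052 -0.023 -0.092]
```

```bash
cat > st.py <<'E'
from h import *
import sys,json
C=np.array([.5275,.1275,.12]);a=.272;u=np.array([np.cos(a),np.sin(a),0]);v=np.array([-np.sin(a),np.cos(a),0])
Fs=[];Ms=[];Ps=[]
for i in range(int(sys.argv[1])):
    grab("wrist");o=r.get_obs();Fs.append(o["contact_force"]);Ms.append(o["moment"]);Ps.append(o["tcp_pos"])
Fs=np.array(Fs);Ms=np.array(Ms);Ps=np.array(Ps)
z=R.from_rotvec(o["orientation"]).as_matrix()[:,2]
F=Fs.mean(0);M=Ms.mean(0);p=Ps[-1];d=p-C
print("clock %.2f"%o["clock"],"F",F.round(2),"sd",Fs.std(0).round(2),"M",M.round(3),"sd",Ms.std(0).round(3),"move mm",(1e3*(Ps[-1]-Ps[0])).round(1))
ang=np.arctan2(-d@v,d[2]);t=np.arctan2(z@v,-z[2])
L=.2;B=1.035
print("ang %.1f tilt %.1f tauF %.3f tot %.3f  u.(zxF) %.2f uM %.3f"%(np.degrees(ang),np.degrees(t),u@np.cross(d,F),u@np.cross(d-L*z,F)+u@M+B*np.sin(t),u@np.cross(z,F),u@M))
json.dump([list(map(float,x)) for x in (p,z,F,M)]+[sys.argv[2]],open("stat.jsonl","a"));open("stat.jsonl","a").write("\n")
if len(Fs)<13:print(np.c_[Fs@v,Ms@u].round(2).tolist())
E
python3 st.py 12 p35
```

```text
clock 14.12 F [  3.8    3.05 -10.51] sd [1.17 0.61 2.04] M [-1.021 -1.581  0.072] sd [0.325 0.223 0.158] move mm [-0.1  0.5  0.4]
ang 36.0 tilt 34.9 tauF 0.346 tot 0.417  u.(zxF) -4.43 uM -1.408
[[2.29, -0.46], [1.91, -1.06], [1.69, -1.07], [1.27, -1.2], [1.53, -1.43], [1.59, -1.56], [1.63, -1.64], [1.83, -1.67], [1.16, -1.69], [2.58, -1.66], [2.61, -1.73], [2.88, -1.71]]
```

```bash
python3 arc.py 75 35 0 -35 -50; python3 arc.py 75 -50 -35 -20 -5 10 25 40
```

```text
35.0 -> 0.0
  d [-2.1  7.5  4.8] r [-6.7 -1.9 -0. ]
  d [-4.3 15.5  8.6] r [-13.5  -3.8  -0. ]
  d [-6.7 24.  11.3] r [-20.2  -5.6  -0. ]
  d [-9.1 32.6 13. ] r [-27.   -7.5  -0. ]
  d [-11.6  41.4  13.6] r [-33.7  -9.4  -0. ]
0.0 -> -35.0
  d [-2.5  8.8 -0.6] r [-6.7 -1.9 -0. ]
  d [-4.9 17.5 -2.2] r [-13.5  -3.8  -0. ]
  d [-7.2 25.9 -5. ] r [-20.2  -5.6  -0. ]
  d [-9.5 33.9 -8.8] r [-27.   -7.5  -0. ]
  d [-11.6  41.4 -13.6] r [-33.7  -9.4  -0. ]
-35.0 -> -50.0
  d [-0.8  3.  -2.3] r [-2.9 -0.8 -0. ]
  d [-1.7  6.  -4.8] r [-5.8 -1.6 -0. ]
  d [-2.4  8.7 -7.5] r [-8.7 -2.4 -0. ]
  d [ -3.2  11.4 -10.3] r [-11.6  -3.2  -0. ]
  d [ -3.9  13.9 -13.2] r [-14.4  -4.   -0. ]
-50.0 -> -35.0
  d [ 0.7 -2.5  2.9] r [2.9 0.8 0. ]
  d [ 1.4 -5.2  5.7] r [5.8 1.6 0. ]
  d [ 2.2 -7.9  8.4] r [8.7 2.4 0. ]
  d [  3.  -10.9  10.9] r [11.6  3.2  0. ]
  d [  3.9 -13.9  13.2] r [14.4  4.   0. ]
-35.0 -> -20.0
  d [ 0.9 -3.2  2.2] r [2.9 0.8 0. ]
  d [ 1.8 -6.4  4.2] r [5.8 1.6 0. ]
  d [ 2.7 -9.8  6. ] r [8.7 2.4 0. ]
  d [  3.7 -13.2   7.6] r [11.6  3.2  0. ]
  d [  4.7 -16.7   9. ] r [14.4  4.  
[... 155 characters left out ...]
8] r [11.6  3.2  0. ]
  d [  5.1 -18.4   4.2] r [14.4  4.   0. ]
-5.0 -> 10.0
  d [ 1.1 -3.8  0.2] r [2.9 0.8 0. ]
  d [ 2.1 -7.6  0.3] r [5.8 1.6 0. ]
  d [  3.2 -11.3   0.1] r [8.7 2.4 0. ]
  d [  4.2 -15.1  -0.3] r [11.6  3.2  0. ]
  d [  5.3 -18.8  -0.9] r [14.4  4.   0. ]
10.0 -> 25.0
  d [ 1.  -3.7 -0.8] r [2.9 0.8 0. ]
  d [ 2.1 -7.4 -1.8] r [5.8 1.6 0. ]
  d [  3.1 -11.   -2.9] r [8.7 2.4 0. ]
  d [  4.  -14.5  -4.3] r [11.6  3.2  0. ]
  d [  5.  -18.   -5.9] r [14.4  4.   0. ]
25.0 -> 40.0
  d [ 0.9 -3.4 -1.8] r [2.9 0.8 0. ]
  d [ 1.9 -6.7 -3.7] r [5.8 1.6 0. ]
  d [ 2.8 -9.9 -5.8] r [8.7 2.4 0. ]
  d [  3.6 -12.9  -8.1] r [11.6  3.2  0. ]
  d [  4.4 -15.9 -10.5] r [14.4  4.   0. ]
```

send_rows(
  deltas=[
    {"dx": 0,"dy": 0,"dz": 0,"rx": 0,"ry": 0,"rz": 0},
    {"dx": 0,"dy": 0,"dz": 0,"rx": 0,"ry": 0,"rz": 0},
    {"dx": 0,"dy": 0,"dz": 0,"rx": 0,"ry": 0,"rz": 0},
  ],
  jaw=55,
)

```text
clock: 14.37
tcp_pos: [0.5387, 0.0853, 0.1816]
orientation: [-1.581, -2.078, -0.497]
contact_force: [-0.3, 0.7, -0.6]
grip_width: 0.0548
gripper_force: 0.0
```

```bash
python3 st.py 4 free35
```

```text
clock 14.57 F [ 0.02 -0.23 -0.03] sd [0.55 0.75 0.23] M [-0.566 -0.161 -0.004] sd [0.009 0.023 0.018] move mm [-0.1  0.1 -0.3]
ang 35.5 tilt 35.0 tauF 0.015 tot 0.061  u.(zxF) -0.20 uM -0.589
[[-1.5, -0.59], [0.23, -0.58], [0.27, -0.61], [0.09, -0.58]]
```

send_rows(
  deltas=[
    {"dx": -2.1,"dy": 7.5,"dz": 4.8,"rx": -6.7,"ry": -1.9,"rz": 0},
    {"dx": -4.3,"dy": 15.5,"dz": 8.6,"rx": -13.5,"ry": -3.8,"rz": 0},
    {"dx": -6.7,"dy": 24,"dz": 11.3,"rx": -20.2,"ry": -5.6,"rz": 0},
    {"dx": -9.1,"dy": 32.6,"dz": 13,"rx": -27,"ry": -7.5,"rz": 0},
    {"dx": -11.6,"dy": 41.4,"dz": 13.6,"rx": -33.7,"ry": -9.4,"rz": 0},
  ],
)

```text
clock: 14.98
tcp_pos: [0.528, 0.1272, 0.1964]
orientation: [1.899, 2.493, 0.001]
contact_force: [0.5, 0.4, -0.6]
grip_width: 0.0549
gripper_force: 0.0
```

send_rows(
  deltas=[
    {"dx": -2.5,"dy": 8.8,"dz": -0.6,"rx": -6.7,"ry": -1.9,"rz": 0},
    {"dx": -4.9,"dy": 17.5,"dz": -2.2,"rx": -13.5,"ry": -3.8,"rz": 0},
    {"dx": -7.2,"dy": 25.9,"dz": -5,"rx": -20.2,"ry": -5.6,"rz": 0},
    {"dx": -9.5,"dy": 33.9,"dz": -8.8,"rx": -27,"ry": -7.5,"rz": 0},
    {"dx": -11.6,"dy": 41.4,"dz": -13.6,"rx": -33.7,"ry": -9.4,"rz": 0},
  ],
)

```text
clock: 15.4
tcp_pos: [0.5159, 0.17, 0.1825]
orientation: [1.577, 2.072, -0.494]
contact_force: [0.4, -0.3, -0.2]
grip_width: 0.0548
gripper_force: 0.0
```

send_rows(
  deltas=[
    {"dx": -1.7,"dy": 6,"dz": -4.8,"rx": -5.8,"ry": -1.6,"rz": 0},
    {"dx": -3.2,"dy": 11.4,"dz": -10.3,"rx": -11.6,"ry": -3.2,"rz": 0},
    {"dx": -3.9,"dy": 13.9,"dz": -13.2,"rx": -14.4,"ry": -4,"rz": 0},
    {"dx": -3.9,"dy": 13.9,"dz": -13.2,"rx": -14.4,"ry": -4,"rz": 0},
    {"dx": -3.9,"dy": 13.9,"dz": -13.2,"rx": -14.4,"ry": -4,"rz": 0},
  ],
)

```text
clock: 15.82
tcp_pos: [0.5112, 0.1826, 0.167]
orientation: [1.43, 1.883, -0.665]
contact_force: [0.3, -1.0, 0.0]
grip_width: 0.0551
gripper_force: 0.0
```

```bash
python3 st.py 4 free-50; python3 o.py
```

```text
clock 16.02 F [-0.17  0.01  0.3 ] sd [0.64 0.28 0.23] M [0.76  0.221 0.016] sd [0.015 0.012 0.057] move mm [ 0.5 -0.9  1. ]
ang -48.6 tilt -49.9 tauF 0.014 tot 0.052  u.(zxF) -0.19 uM 0.791
[[-0.55, 0.77], [0.48, 0.81], [0.35, 0.79], [-0.06, 0.8]]
t16.02 tcp [0.5123 0.1808 0.1688] ang -48.6 tilt -49.9 r 73.8 ax -1.4 F [ 0.  -0.   0.1] M [0.77 0.21 0.05] tauF 0.006 tauM 0.797 sum 0.803 rad F 0.0 j [-0.67  0.61 -0.24  1.84  0.81  1.43 -1.07] qv 0.003 w 55.0
```

send_rows(
  deltas=[
    {"dx": 0,"dy": 0,"dz": 0,"rx": 0,"ry": 0,"rz": 0},
    {"dx": 0,"dy": 0,"dz": 0,"rx": 0,"ry": 0,"rz": 0},
    {"dx": 0,"dy": 0,"dz": 0,"rx": 0,"ry": 0,"rz": 0},
    {"dx": 0,"dy": 0,"dz": 0,"rx": 0,"ry": 0,"rz": 0},
    {"dx": 0,"dy": 0,"dz": 0,"rx": 0,"ry": 0,"rz": 0},
  ],
  jaw=20,
)

```text
clock: 16.43
tcp_pos: [0.5124, 0.1819, 0.1687]
orientation: [1.432, 1.879, -0.663]
contact_force: [2.6, 0.8, 6.3]
grip_width: 0.0277
gripper_force: 90.3
```

```bash
python3 o.py
```

```text
t16.43 tcp [0.5124 0.1819 0.1687] ang -49.2 tilt -50.0 r 74.5 ax -1.0 F [2.6 0.8 6.3] M [-0.11 -0.34  0.24] tauF 0.353 tauM -0.197 sum 0.156 rad F 4.1 j [-0.67  0.61 -0.24  1.84  0.81  1.43 -1.07] qv 0.003 w 27.7
```

send_rows(
  deltas=[
    {"dx": 0.7,"dy": -2.5,"dz": 2.9,"rx": 2.9,"ry": 0.8,"rz": 0},
    {"dx": 1.4,"dy": -5.2,"dz": 5.7,"rx": 5.8,"ry": 1.6,"rz": 0},
    {"dx": 2.2,"dy": -7.9,"dz": 8.4,"rx": 8.7,"ry": 2.4,"rz": 0},
    {"dx": 3,"dy": -10.9,"dz": 10.9,"rx": 11.6,"ry": 3.2,"rz": 0},
    {"dx": 3.9,"dy": -13.9,"dz": 13.2,"rx": 14.4,"ry": 4,"rz": 0},
  ],
)

```text
clock: 16.85
tcp_pos: [0.5162, 0.1681, 0.1814]
orientation: [1.582, 2.079, -0.493]
contact_force: [3.8, -0.4, -0.8]
grip_width: 0.0279
gripper_force: 90.1
```

```bash
python3 o.py
```

```text
t16.85 tcp [0.5162 0.1681 0.1814] ang -34.5 tilt -34.8 r 74.5 ax -1.0 F [ 3.8 -0.4 -0.8] M [ 0.37 -0.29  0.19] tauF 0.054 tauM 0.279 sum 0.333 rad F -1.5 j [-0.51  0.48 -0.3   1.88  0.69  1.25 -0.9 ] qv 0.450 w 27.9
```

send_rows(
  deltas=[
    {"dx": 0.9,"dy": -3.2,"dz": 2.2,"rx": 2.9,"ry": 0.8,"rz": 0},
    {"dx": 1.8,"dy": -6.4,"dz": 4.2,"rx": 5.8,"ry": 1.6,"rz": 0},
    {"dx": 2.7,"dy": -9.8,"dz": 6,"rx": 8.7,"ry": 2.4,"rz": 0},
    {"dx": 3.7,"dy": -13.2,"dz": 7.6,"rx": 11.6,"ry": 3.2,"rz": 0},
    {"dx": 4.7,"dy": -16.7,"dz": 9,"rx": 14.4,"ry": 4,"rz": 0},
  ],
)

```text
clock: 17.27
tcp_pos: [0.5208, 0.1514, 0.1901]
orientation: [1.726, 2.267, -0.299]
contact_force: [3.1, -0.3, -3.8]
grip_width: 0.028
gripper_force: 89.9
```

```bash
python3 o.py
```

```text
t17.27 tcp [0.5208 0.1514 0.1901] ang -19.5 tilt -19.9 r 74.4 ax -1.1 F [ 3.1 -0.3 -3.8] M [ 0.5  -0.44  0.04] tauF -0.017 tauM 0.363 sum 0.346 rad F -4.0 j [-0.32  0.38 -0.34  1.9   0.52  1.07 -0.67] qv 0.631 w 28.0
```

send_rows(
  deltas=[
    {"dx": 1,"dy": -3.6,"dz": 1.2,"rx": 2.9,"ry": 0.8,"rz": 0},
    {"dx": 2,"dy": -7.2,"dz": 2.3,"rx": 5.8,"ry": 1.6,"rz": 0},
    {"dx": 3,"dy": -10.9,"dz": 3.1,"rx": 8.7,"ry": 2.4,"rz": 0},
    {"dx": 4.1,"dy": -14.7,"dz": 3.8,"rx": 11.6,"ry": 3.2,"rz": 0},
    {"dx": 5.1,"dy": -18.4,"dz": 4.2,"rx": 14.4,"ry": 4,"rz": 0},
  ],
)

```text
clock: 17.68
tcp_pos: [0.5258, 0.1332, 0.194]
orientation: [1.86, 2.443, -0.076]
contact_force: [3.5, 2.1, -5.9]
grip_width: 0.0278
gripper_force: 89.6
```

```bash
python3 o.py
```

```text
t17.68 tcp [0.5258 0.1332 0.194 ] ang -4.5 tilt -4.9 r 74.2 ax -1.1 F [ 3.5  2.1 -5.9] M [ 0.36 -0.61 -0.11] tauF -0.117 tauM 0.181 sum 0.063 rad F -5.9 j [-0.09  0.34 -0.39  1.9   0.26  0.95 -0.35] qv 0.789 w 27.8
```

send_rows(
  deltas=[
    {"dx": 1.1,"dy": -3.8,"dz": 0.2,"rx": 2.9,"ry": 0.8,"rz": 0},
    {"dx": 2.1,"dy": -7.6,"dz": 0.3,"rx": 5.8,"ry": 1.6,"rz": 0},
    {"dx": 3.2,"dy": -11.3,"dz": 0.1,"rx": 8.7,"ry": 2.4,"rz": 0},
    {"dx": 4.2,"dy": -15.1,"dz": -0.3,"rx": 11.6,"ry": 3.2,"rz": 0},
    {"dx": 5.3,"dy": -18.8,"dz": -0.9,"rx": 14.4,"ry": 4,"rz": 0},
  ],
)

```text
clock: 18.1
tcp_pos: [0.531, 0.1146, 0.1929]
orientation: [-1.817, -2.386, -0.163]
contact_force: [3.0, 3.1, -7.4]
grip_width: 0.0275
gripper_force: 89.6
```

```bash
python3 o.py
```

```text
t18.10 tcp [0.531  0.1146 0.1929] ang 10.4 tilt 10.1 r 74.1 ax -1.1 F [ 3.   3.1 -7.4] M [ 0.1  -0.71 -0.27] tauF -0.058 tauM -0.095 sum -0.153 rad F -7.7 j [ 0.15  0.37 -0.46  1.89 -0.02  0.91 -0.01] qv 0.779 w 27.5
```

send_rows(
  deltas=[
    {"dx": 1,"dy": -3.7,"dz": -0.8,"rx": 2.9,"ry": 0.8,"rz": 0},
    {"dx": 2.1,"dy": -7.4,"dz": -1.8,"rx": 5.8,"ry": 1.6,"rz": 0},
    {"dx": 3.1,"dy": -11,"dz": -2.9,"rx": 8.7,"ry": 2.4,"rz": 0},
    {"dx": 4,"dy": -14.5,"dz": -4.3,"rx": 11.6,"ry": 3.2,"rz": 0},
    {"dx": 5,"dy": -18,"dz": -5.9,"rx": 14.4,"ry": 4,"rz": 0},
  ],
)

```text
clock: 18.52
tcp_pos: [0.5359, 0.097, 0.1869]
orientation: [-1.679, -2.205, -0.374]
contact_force: [3.2, 6.3, -7.4]
grip_width: 0.028
gripper_force: 89.7
```

```bash
python3 o.py
```

```text
t18.52 tcp [0.5359 0.097  0.1869] ang 25.3 tilt 25.0 r 74.0 ax -1.2 F [ 3.2  6.3 -7.4] M [-0.13 -0.87 -0.48] tauF -0.115 tauM -0.357 sum -0.472 rad F -9.0 j [ 0.37  0.46 -0.54  1.86 -0.25  0.96  0.29] qv 0.600 w 28.0
```

send_rows(
  deltas=[
    {"dx": 0.9,"dy": -3.4,"dz": -1.8,"rx": 2.9,"ry": 0.8,"rz": 0},
    {"dx": 1.9,"dy": -6.7,"dz": -3.7,"rx": 5.8,"ry": 1.6,"rz": 0},
    {"dx": 2.8,"dy": -9.9,"dz": -5.8,"rx": 8.7,"ry": 2.4,"rz": 0},
    {"dx": 3.6,"dy": -12.9,"dz": -8.1,"rx": 11.6,"ry": 3.2,"rz": 0},
    {"dx": 4.4,"dy": -15.9,"dz": -10.5,"rx": 14.4,"ry": 4,"rz": 0},
  ],
)

```text
clock: 18.93
tcp_pos: [0.5402, 0.0815, 0.1764]
orientation: [-1.533, -2.013, -0.559]
contact_force: [3.5, 8.2, -6.6]
grip_width: 0.0277
gripper_force: 89.6
```

```bash
python3 o.py
```

```text
t18.93 tcp [0.5402 0.0815 0.1764] ang 40.2 tilt 40.0 r 73.9 ax -1.2 F [ 3.5  8.2 -6.6] M [-0.47 -0.84 -0.77] tauF -0.077 tauM -0.678 sum -0.755 rad F -9.6 j [ 0.53  0.6  -0.6   1.81 -0.4   1.05  0.5 ] qv 0.407 w 27.7
```

```bash
cat > fit2.py <<'E'
from h import *
import json
a=.272;u=np.array([np.cos(a),np.sin(a),0]);v=np.array([-np.sin(a),np.cos(a),0]);C=np.array([.5275,.1275,.1195])
first=[([.5353,.0995,.1891],19.7,[-4.7,-9.2,5.5],[-1.48,1.02,1.04]),([.5303,.1178,.1944],4.7,[-7.4,-9.1,12.5],[-1.62,1.8,.67]),([.525,.137,.1946],-10.3,[-11.1,-6.9,18.],[-2.01,2.35,.07])]
D=[(np.array(p),np.sin(np.radians(t))*v-np.cos(np.radians(t))*np.array([0,0,1]),np.array(F),np.array(M),-1,0) for p,t,F,M in first]
rows=[json.loads(l) for l in open("log.jsonl")]
# (log index, direction, offset of rotor angle from hand angle)
sel=[(1,-1,0),(2,-1,0)]+[(i,1,0) for i in range(3,8)]+[(i,1,85.2) for i in range(10,16)]
try: sel+=eval(open("extra.txt").read())
except Exception: pass
for i,s,off in sel:
    p,z,F,M=map(np.array,rows[i][:4]);D.append((p,z,F,M,s,off))
B=1.033
def build(C):
    A=[];b=[];al=[]
    for p,z,F,M,s,off in D:
        d=p-C;th=np.arctan2(-d@v,d[2]);t=np.arctan2(z@v,-z[2]);q=th+np.radians(off);al.append(np.degrees(q))
        A.append([-u@np.cross(z,F),-np.cos(q),-np.sin(q),0*s]);b.append(-s*.33-u@np.cross(d,F)-u@M-B*np.sin(t))
    return np.array(A)[:,:3],np.array(b),np.array(al)
A,b,al=build(C);x=np.linalg.lstsq(A,b,rcond=None)[0];res=A@x-b
cov=np.linalg.inv(A.T@A)*res.var()
print("L %.3f W %.3f phi %.1f"%(x[0],np.hypot(*x[1:]),np.degrees(np.arctan2(x[1],x[2]))),"sd",np.sqrt(np.diag(cov)).round(3))
for k in range(len(b)):
    print("al %.0f dir %d  G meas %.3f fit %.3f"%(al[k],D[k][4],A[k,0]*x[0]-b[k],x[1]*np.cos(np.radians(al[k]))+x[2]*np.sin(np.radians(al[k]))))
# bootstrap
rng=np.random.default_rng(0);ph=[]
for _ in range(500):
    i=rng.integers(0,len(b),len(b));y=np.linalg.lstsq(A[i],b[i],rcond=None)[0];ph.append(np.degrees(np.arctan2(y[1],y[2])))
print("phi boot",np.percentile(ph,[5,50,95]).round(1))
E
python3 fit2.py; wc -l log.jsonl
```

```text
L 0.202 W 0.205 phi 42.5 sd [0.008 0.045 0.056]
al 23 dir -1  G meas 0.308 fit 0.186
al 8 dir -1  G meas 0.218 fit 0.158
al -7 dir -1  G meas 0.012 fit 0.118
al -22 dir -1  G meas 0.128 fit 0.070
al -38 dir -1  G meas -0.193 fit 0.018
al -26 dir 1  G meas -0.178 fit 0.060
al -11 dir 1  G meas 0.184 fit 0.108
al 4 dir 1  G meas 0.431 fit 0.150
al 19 dir 1  G meas 0.119 fit 0.181
al 34 dir 1  G meas 0.080 fit 0.200
al 51 dir 1  G meas 0.218 fit 0.205
al 66 dir 1  G meas 0.273 fit 0.195
al 81 dir 1  G meas -0.023 fit 0.172
al 96 dir 1  G meas 0.190 fit 0.137
al 110 dir 1  G meas -0.031 fit 0.094
al 125 dir 1  G meas 0.018 fit 0.044
phi boot [15.6 43.8 71.9]
16 log.jsonl
```

```bash
sed -i '$d' o.py; cat >> o.py <<'E'
import json,sys
json.dump([list(map(float,x)) for x in (p,z,F,M,o["joints"],o["qvel"],o["tau"])]+[sys.argv[1] if len(sys.argv)>1 else ""],open("log2.jsonl","a"));open("log2.jsonl","a").write("\n")
E
python3 o.py rel40 | cut -c1-120; python3 arc.py 75 40 35 | tail -5; python3 arc.py 75 35 20 5 -10|grep d
```

```text
t18.93 tcp [0.5402 0.0815 0.1764] ang 40.2 tilt 40.0 r 73.9 ax -1.2 F [ 3.5  8.2 -6.6] M [-0.47 -0.84 -0.77] tauF -0.077
  d [-0.3  1.   0.8] r [-1.  -0.3 -0. ]
  d [-0.5  2.   1.6] r [-1.9 -0.5 -0. ]
  d [-0.8  3.   2.4] r [-2.9 -0.8 -0. ]
  d [-1.1  4.   3.2] r [-3.9 -1.1 -0. ]
  d [-1.4  5.   4. ] r [-4.8 -1.3 -0. ]
  d [-0.9  3.2  2.2] r [-2.9 -0.8 -0. ]
  d [-1.8  6.4  4.2] r [-5.8 -1.6 -0. ]
  d [-2.7  9.8  6. ] r [-8.7 -2.4 -0. ]
  d [-3.7 13.2  7.6] r [-11.6  -3.2  -0. ]
  d [-4.7 16.7  9. ] r [-14.4  -4.   -0. ]
  d [-1.   3.6  1.2] r [-2.9 -0.8 -0. ]
  d [-2.   7.2  2.3] r [-5.8 -1.6 -0. ]
  d [-3.  10.9  3.1] r [-8.7 -2.4 -0. ]
  d [-4.1 14.7  3.8] r [-11.6  -3.2  -0. ]
  d [-5.1 18.4  4.2] r [-14.4  -4.   -0. ]
  d [-1.1  3.8  0.2] r [-2.9 -0.8 -0. ]
  d [-2.1  7.6  0.3] r [-5.8 -1.6 -0. ]
  d [-3.2 11.3  0.1] r [-8.7 -2.4 -0. ]
  d [-4.2 15.1 -0.3] r [-11.6  -3.2  -0. ]
  d [-5.3 18.8 -0.9] r [-14.4  -4.   -0. ]
```

send_rows(
  deltas=[
    {"dx": 0,"dy": 0,"dz": 0,"rx": 0,"ry": 0,"rz": 0},
    {"dx": 0,"dy": 0,"dz": 0,"rx": 0,"ry": 0,"rz": 0},
    {"dx": 0,"dy": 0,"dz": 0,"rx": 0,"ry": 0,"rz": 0},
    {"dx": 0,"dy": 0,"dz": 0,"rx": 0,"ry": 0,"rz": 0},
    {"dx": 0,"dy": 0,"dz": 0,"rx": 0,"ry": 0,"rz": 0},
  ],
)

```text
clock: 19.35
tcp_pos: [0.5403, 0.0811, 0.1759]
orientation: [-1.536, -2.015, -0.556]
contact_force: [4.4, 4.0, -6.7]
grip_width: 0.028
gripper_force: 91.4
```

```bash
python3 o.py rel40b | cut -c1-120
```

```text
t19.35 tcp [0.5403 0.0811 0.1759] ang 40.7 tilt 39.8 r 73.8 ax -1.2 F [ 4.4  4.  -6.7] M [-0.62 -0.92 -0.77] tauF 0.176
```

send_rows(
  deltas=[
    {"dx": 0,"dy": 0,"dz": 0,"rx": 0,"ry": 0,"rz": 0},
    {"dx": 0,"dy": 0,"dz": 0,"rx": 0,"ry": 0,"rz": 0},
    {"dx": 0,"dy": 0,"dz": 0,"rx": 0,"ry": 0,"rz": 0},
  ],
  jaw=55,
)

```text
clock: 19.6
tcp_pos: [0.5396, 0.0803, 0.1766]
orientation: [-1.535, -2.016, -0.554]
contact_force: [0.3, 0.3, 0.6]
grip_width: 0.0552
gripper_force: 0.0
```

```bash
python3 o.py free40 | cut -c1-120
```

```text
t19.60 tcp [0.5396 0.0803 0.1766] ang 40.7 tilt 39.8 r 74.6 ax -2.0 F [0.3 0.3 0.6] M [-0.64 -0.17  0.02] tauF -0.040 ta
```

send_rows(
  deltas=[
    {"dx": -0.5,"dy": 2,"dz": 1.6,"rx": -1.9,"ry": -0.5,"rz": 0},
    {"dx": -1.4,"dy": 5,"dz": 4,"rx": -4.8,"ry": -1.3,"rz": 0},
  ],
)

```text
clock: 19.77
tcp_pos: [0.5386, 0.0837, 0.1798]
orientation: [-1.589, -2.079, -0.493]
contact_force: [-0.5, 0.4, 0.3]
grip_width: 0.0549
gripper_force: 0.0
```

send_rows(
  deltas=[
    {"dx": -0.9,"dy": 3.2,"dz": 2.2,"rx": -2.9,"ry": -0.8,"rz": 0},
    {"dx": -1.8,"dy": 6.4,"dz": 4.2,"rx": -5.8,"ry": -1.6,"rz": 0},
    {"dx": -2.7,"dy": 9.8,"dz": 6,"rx": -8.7,"ry": -2.4,"rz": 0},
    {"dx": -3.7,"dy": 13.2,"dz": 7.6,"rx": -11.6,"ry": -3.2,"rz": 0},
    {"dx": -4.7,"dy": 16.7,"dz": 9,"rx": -14.4,"ry": -4,"rz": 0},
  ],
)

```text
clock: 20.18
tcp_pos: [0.5339, 0.1027, 0.1908]
orientation: [-1.729, -2.272, -0.3]
contact_force: [-0.5, -0.0, -0.7]
grip_width: 0.0549
gripper_force: 0.0
```

```bash
python3 o.py f- | cut -c1-70
```

```text
t20.18 tcp [0.5339 0.1027 0.1908] ang 19.9 tilt 19.6 r 75.3 ax -1.6 F
```

send_rows(
  deltas=[
    {"dx": -1,"dy": 3.6,"dz": 1.2,"rx": -2.9,"ry": -0.8,"rz": 0},
    {"dx": -2,"dy": 7.2,"dz": 2.3,"rx": -5.8,"ry": -1.6,"rz": 0},
    {"dx": -3,"dy": 10.9,"dz": 3.1,"rx": -8.7,"ry": -2.4,"rz": 0},
    {"dx": -4.1,"dy": 14.7,"dz": 3.8,"rx": -11.6,"ry": -3.2,"rz": 0},
    {"dx": -5.1,"dy": 18.4,"dz": 4.2,"rx": -14.4,"ry": -4,"rz": 0},
  ],
)

```text
clock: 20.6
tcp_pos: [0.5287, 0.1213, 0.1951]
orientation: [-1.863, -2.449, -0.079]
contact_force: [0.6, -0.1, 0.7]
grip_width: 0.0547
gripper_force: 0.0
```

```bash
python3 o.py f- | cut -c1-70
```

```text
t20.60 tcp [0.5287 0.1213 0.1951] ang 4.8 tilt 4.7 r 75.4 ax -1.5 F [
```

send_rows(
  deltas=[
    {"dx": -1.1,"dy": 3.8,"dz": 0.2,"rx": -2.9,"ry": -0.8,"rz": 0},
    {"dx": -2.1,"dy": 7.6,"dz": 0.3,"rx": -5.8,"ry": -1.6,"rz": 0},
    {"dx": -3.2,"dy": 11.3,"dz": 0.1,"rx": -8.7,"ry": -2.4,"rz": 0},
    {"dx": -4.2,"dy": 15.1,"dz": -0.3,"rx": -11.6,"ry": -3.2,"rz": 0},
    {"dx": -5.3,"dy": 18.8,"dz": -0.9,"rx": -14.4,"ry": -4,"rz": 0},
  ],
)

```text
clock: 21.02
tcp_pos: [0.5234, 0.1403, 0.1942]
orientation: [1.812, 2.382, -0.158]
contact_force: [-0.4, 0.0, 0.3]
grip_width: 0.055
gripper_force: 0.0
```

```bash
python3 o.py f- | cut -c1-70
```

```text
t21.02 tcp [0.5234 0.1403 0.1942] ang -10.3 tilt -10.2 r 75.4 ax -1.5
```

send_rows(
  deltas=[
    {"dx": -1,"dy": 3.7,"dz": -0.8,"rx": -2.9,"ry": -0.8,"rz": 0},
    {"dx": -2.1,"dy": 7.4,"dz": -1.8,"rx": -5.8,"ry": -1.6,"rz": 0},
    {"dx": -3.1,"dy": 11,"dz": -2.9,"rx": -8.7,"ry": -2.4,"rz": 0},
    {"dx": -4,"dy": 14.5,"dz": -4.3,"rx": -11.6,"ry": -3.2,"rz": 0},
    {"dx": -5,"dy": 18,"dz": -5.9,"rx": -14.4,"ry": -4,"rz": 0},
  ],
)

```text
clock: 21.43
tcp_pos: [0.5184, 0.1584, 0.1882]
orientation: [1.675, 2.201, -0.369]
contact_force: [-0.4, 0.9, -0.4]
grip_width: 0.055
gripper_force: 0.0
```

```bash
python3 o.py f- | cut -c1-70
```

```text
t21.43 tcp [0.5184 0.1584 0.1882] ang -25.3 tilt -25.1 r 75.4 ax -1.5
```

send_rows(
  deltas=[
    {"dx": -0.9,"dy": 3.4,"dz": -1.8,"rx": -2.9,"ry": -0.8,"rz": 0},
    {"dx": -1.9,"dy": 6.7,"dz": -3.7,"rx": -5.8,"ry": -1.6,"rz": 0},
    {"dx": -2.8,"dy": 9.9,"dz": -5.8,"rx": -8.7,"ry": -2.4,"rz": 0},
    {"dx": -3.6,"dy": 12.9,"dz": -8.1,"rx": -11.6,"ry": -3.2,"rz": 0},
    {"dx": -4.4,"dy": 15.9,"dz": -10.5,"rx": -14.4,"ry": -4,"rz": 0},
  ],
)

```text
clock: 21.85
tcp_pos: [0.514, 0.1744, 0.1775]
orientation: [1.53, 2.011, -0.553]
contact_force: [-0.3, -0.6, 0.1]
grip_width: 0.0549
gripper_force: 0.0
```

```bash
python3 o.py f- | cut -c1-70
```

```text
t21.85 tcp [0.514  0.1744 0.1775] ang -40.4 tilt -40.1 r 75.4 ax -1.5
```

send_rows(
  deltas=[
    {"dx": 0.8,"dy": -3,"dz": 2.4,"rx": 2.9,"ry": 0.8,"rz": 0},
    {"dx": 1.7,"dy": -6,"dz": 4.7,"rx": 5.8,"ry": 1.6,"rz": 0},
    {"dx": 2.6,"dy": -9.2,"dz": 6.8,"rx": 8.7,"ry": 2.4,"rz": 0},
    {"dx": 3.5,"dy": -12.5,"dz": 8.8,"rx": 11.6,"ry": 3.2,"rz": 0},
    {"dx": 4.4,"dy": -15.9,"dz": 10.5,"rx": 14.4,"ry": 4,"rz": 0},
  ],
)

```text
clock: 22.27
tcp_pos: [0.5185, 0.1581, 0.1882]
orientation: [1.678, 2.205, -0.365]
contact_force: [-0.7, -0.6, -0.0]
grip_width: 0.0549
gripper_force: 0.0
```

```bash
python3 o.py f+ | cut -c1-70
```

```text
t22.27 tcp [0.5185 0.1581 0.1882] ang -25.1 tilt -24.9 r 75.3 ax -1.5
```

send_rows(
  deltas=[
    {"dx": 1,"dy": -3.5,"dz": 1.6,"rx": 2.9,"ry": 0.8,"rz": 0},
    {"dx": 2,"dy": -7,"dz": 2.9,"rx": 5.8,"ry": 1.6,"rz": 0},
    {"dx": 3,"dy": -10.6,"dz": 4.1,"rx": 8.7,"ry": 2.4,"rz": 0},
    {"dx": 4,"dy": -14.3,"dz": 5.1,"rx": 11.6,"ry": 3.2,"rz": 0},
    {"dx": 5,"dy": -18,"dz": 5.9,"rx": 14.4,"ry": 4,"rz": 0},
  ],
)

```text
clock: 22.68
tcp_pos: [0.5235, 0.1398, 0.1942]
orientation: [1.815, 2.385, -0.154]
contact_force: [0.2, 0.4, -1.2]
grip_width: 0.055
gripper_force: 0.0
```

```bash
python3 o.py f+ | cut -c1-70
```

```text
t22.68 tcp [0.5235 0.1398 0.1942] ang -9.8 tilt -9.9 r 75.3 ax -1.6 F
```

send_rows(
  deltas=[
    {"dx": 1,"dy": -3.7,"dz": 0.6,"rx": 2.9,"ry": 0.8,"rz": 0},
    {"dx": 2.1,"dy": -7.5,"dz": 1,"rx": 5.8,"ry": 1.6,"rz": 0},
    {"dx": 3.1,"dy": -11.3,"dz": 1.1,"rx": 8.7,"ry": 2.4,"rz": 0},
    {"dx": 4.2,"dy": -15.1,"dz": 1.1,"rx": 11.6,"ry": 3.2,"rz": 0},
    {"dx": 5.3,"dy": -18.8,"dz": 0.9,"rx": 14.4,"ry": 4,"rz": 0},
  ],
)

```text
clock: 23.1
tcp_pos: [0.5288, 0.1208, 0.195]
orientation: [-1.861, -2.446, -0.084]
contact_force: [-0.6, -0.1, -0.1]
grip_width: 0.0549
gripper_force: 0.0
```

```bash
python3 o.py f+ | cut -c1-70
```

```text
t23.10 tcp [0.5288 0.1208 0.195 ] ang 5.2 tilt 5.0 r 75.3 ax -1.6 F [-
```

send_rows(
  deltas=[
    {"dx": 1,"dy": -3.8,"dz": -0.4,"rx": 2.9,"ry": 0.8,"rz": 0},
    {"dx": 2.1,"dy": -7.5,"dz": -1.1,"rx": 5.8,"ry": 1.6,"rz": 0},
    {"dx": 3.1,"dy": -11.2,"dz": -1.9,"rx": 8.7,"ry": 2.4,"rz": 0},
    {"dx": 4.1,"dy": -14.8,"dz": -3,"rx": 11.6,"ry": 3.2,"rz": 0},
    {"dx": 5.1,"dy": -18.4,"dz": -4.2,"rx": 14.4,"ry": 4,"rz": 0},
  ],
)

```text
clock: 23.52
tcp_pos: [0.534, 0.1022, 0.1906]
orientation: [-1.726, -2.269, -0.305]
contact_force: [-0.4, -0.5, 0.1]
grip_width: 0.0552
gripper_force: 0.0
```

```bash
python3 o.py f+ | cut -c1-70; python3 - <<'E'
import json,numpy as np
R=[json.loads(l) for l in open("log2.jsonl")]
for x in R: print(x[-1],np.round(x[6],2),np.round(x[5],2))
E
```

```text
t23.52 tcp [0.534  0.1022 0.1906] ang 20.3 tilt 19.9 r 75.3 ax -1.6 F 
rel40 [  1.99 -59.88  -6.86 -21.14  -0.84   2.25  -0.35] [ 0.33  0.37 -0.13 -0.12 -0.29  0.24  0.41]
rel40b [  1.92 -57.56  -8.9  -20.91  -1.63   2.84   0.11] [-0. -0.  0. -0. -0. -0.  0.]
free40 [ -0.17 -54.47  -9.48 -21.01  -2.04   1.27   0.  ] [ 0. -0.  0. -0.  0. -0.  0.]
f- [  3.65 -47.46  -5.72 -24.2   -1.77   0.45   0.87] [-0.49 -0.24  0.18  0.09  0.49 -0.15 -0.63]
f- [  3.94 -46.4   -3.82 -24.96  -1.1   -0.11   1.06] [-0.57 -0.1   0.18  0.05  0.64  0.02 -0.79]
f- [ 3.470e+00 -4.782e+01 -2.780e+00 -2.445e+01 -2.100e-01 -2.000e-02
  9.900e-01] [-0.54  0.06  0.13  0.01  0.62  0.24 -0.77]
f- [  2.73 -51.5   -2.29 -22.73   0.63   0.7    0.75] [-0.47  0.2   0.1  -0.04  0.46  0.38 -0.6 ]
f- [  2.08 -56.62  -1.84 -20.11   1.13   1.66   0.52] [-0.38  0.3   0.11 -0.08  0.3   0.43 -0.42]
f+ [ -3.47 -48.62  -1.91 -22.94   1.76   1.69  -0.79] [ 0.46 -0.21 -0.1   0.05 -0.43 -0.4   0.57]
f+ [ -3.6  -46.92  -2.23 -24.46   1.37   0.61  -1.03] [ 0.53 -0.08 -0.12  0.01 -0.61 -0.27  0.75]
f+ [-3.520e+00 -4.759e+01 -3.010e+00 -2.473e+01  5.800e-01 -3.000e-02
 -1.050e+00] [ 0.56  0.08 -0.17 -0.04 -0.66 -0.05  0.81]
f+ [ -2.87 -50.64  -4.83 -23.77  -0.47   0.08  -0.83] [ 0.5   0.22 -0.17 -0.08 -0.53  0.13  0.67]
```

send_rows(
  deltas=[
    {"dx": -1,"dy": 3.6,"dz": 1.2,"rx": -2.9,"ry": -0.8,"rz": 0},
    {"dx": -2,"dy": 7.2,"dz": 2.3,"rx": -5.8,"ry": -1.6,"rz": 0},
    {"dx": -3,"dy": 10.9,"dz": 3.1,"rx": -8.7,"ry": -2.4,"rz": 0},
    {"dx": -4.1,"dy": 14.7,"dz": 3.8,"rx": -11.6,"ry": -3.2,"rz": 0},
    {"dx": -5.1,"dy": 18.4,"dz": 4.2,"rx": -14.4,"ry": -4,"rz": 0},
  ],
)

```text
clock: 23.93
tcp_pos: [0.5288, 0.1212, 0.195]
orientation: [-1.864, -2.448, -0.079]
contact_force: [-0.2, 0.6, -0.2]
grip_width: 0.055
gripper_force: 0.0
```

```bash
python3 o.py f- | cut -c1-70
```

```text
t23.93 tcp [0.5288 0.1212 0.195 ] ang 4.9 tilt 4.7 r 75.3 ax -1.5 F [-
```

send_rows(
  deltas=[
    {"dx": -1.1,"dy": 3.8,"dz": 0.2,"rx": -2.9,"ry": -0.8,"rz": 0},
    {"dx": -2.1,"dy": 7.6,"dz": 0.3,"rx": -5.8,"ry": -1.6,"rz": 0},
    {"dx": -3.2,"dy": 11.3,"dz": 0.1,"rx": -8.7,"ry": -2.4,"rz": 0},
    {"dx": -4.2,"dy": 15.1,"dz": -0.3,"rx": -11.6,"ry": -3.2,"rz": 0},
    {"dx": -5.3,"dy": 18.8,"dz": -0.9,"rx": -14.4,"ry": -4,"rz": 0},
  ],
)

```text
clock: 24.35
tcp_pos: [0.5235, 0.1403, 0.1942]
orientation: [1.812, 2.382, -0.158]
contact_force: [-0.2, 1.0, 0.2]
grip_width: 0.0549
gripper_force: 0.0
```

```bash
python3 o.py f- | cut -c1-70
```

```text
t24.35 tcp [0.5235 0.1403 0.1942] ang -10.2 tilt -10.2 r 75.4 ax -1.5
```

send_rows(
  deltas=[
    {"dx": -1,"dy": 3.7,"dz": -0.8,"rx": -2.9,"ry": -0.8,"rz": 0},
    {"dx": -2.1,"dy": 7.4,"dz": -1.8,"rx": -5.8,"ry": -1.6,"rz": 0},
    {"dx": -3.1,"dy": 11,"dz": -2.9,"rx": -8.7,"ry": -2.4,"rz": 0},
    {"dx": -4,"dy": 14.5,"dz": -4.3,"rx": -11.6,"ry": -3.2,"rz": 0},
    {"dx": -5,"dy": 18,"dz": -5.9,"rx": -14.4,"ry": -4,"rz": 0},
  ],
)

```text
clock: 24.77
tcp_pos: [0.5184, 0.1584, 0.1882]
orientation: [1.675, 2.201, -0.369]
contact_force: [1.5, -0.1, -0.0]
grip_width: 0.0553
gripper_force: 0.0
```

```bash
python3 o.py f- | cut -c1-70
```

```text
t24.77 tcp [0.5184 0.1584 0.1882] ang -25.3 tilt -25.1 r 75.4 ax -1.5
```

send_rows(
  deltas=[
    {"dx": 0,"dy": 0,"dz": 0,"rx": 0,"ry": 0,"rz": 0},
    {"dx": 0,"dy": 0,"dz": 0,"rx": 0,"ry": 0,"rz": 0},
    {"dx": 0,"dy": 0,"dz": 0,"rx": 0,"ry": 0,"rz": 0},
    {"dx": 0,"dy": 0,"dz": 0,"rx": 0,"ry": 0,"rz": 0},
    {"dx": 0,"dy": 0,"dz": 0,"rx": 0,"ry": 0,"rz": 0},
  ],
)

```text
clock: 25.18
tcp_pos: [0.5188, 0.1563, 0.1876]
orientation: [1.68, 2.202, -0.37]
contact_force: [0.1, 0.2, 0.5]
grip_width: 0.0549
gripper_force: 0.0
```

send_rows(
  deltas=[
    {"dx": 0,"dy": 0,"dz": 0,"rx": 0,"ry": 0,"rz": 0},
    {"dx": 0,"dy": 0,"dz": 0,"rx": 0,"ry": 0,"rz": 0},
    {"dx": 0,"dy": 0,"dz": 0,"rx": 0,"ry": 0,"rz": 0},
    {"dx": 0,"dy": 0,"dz": 0,"rx": 0,"ry": 0,"rz": 0},
    {"dx": 0,"dy": 0,"dz": 0,"rx": 0,"ry": 0,"rz": 0},
  ],
  jaw=20,
)

```text
clock: 25.6
tcp_pos: [0.5192, 0.1572, 0.1878]
orientation: [1.678, 2.203, -0.37]
contact_force: [2.8, -0.6, 4.7]
grip_width: 0.0277
gripper_force: 90.1
```

```bash
python3 o.py grip | cut -c1-240
```

```text
t25.60 tcp [0.5192 0.1572 0.1878] ang -24.4 tilt -25.0 r 74.5 ax -1.0 F [ 2.8 -0.6  4.7] M [-0.04 -0.31  0.16] tauF 0.233 tauM -0.127 sum 0.106 rad F 3.7 j [-0.4   0.41 -0.31  1.89  0.58  1.13 -0.75] qv 0.002 w 27.7
```

send_rows(
  deltas=[
    {"dx": -0.9,"dy": 3.4,"dz": -1.8,"rx": -2.9,"ry": -0.8,"rz": 0},
    {"dx": -1.9,"dy": 6.7,"dz": -3.7,"rx": -5.8,"ry": -1.6,"rz": 0},
    {"dx": -2.8,"dy": 9.9,"dz": -5.8,"rx": -8.7,"ry": -2.4,"rz": 0},
    {"dx": -3.6,"dy": 12.9,"dz": -8.1,"rx": -11.6,"ry": -3.2,"rz": 0},
    {"dx": -4.4,"dy": 15.9,"dz": -10.5,"rx": -14.4,"ry": -4,"rz": 0},
  ],
)

```text
clock: 26.02
tcp_pos: [0.5148, 0.1731, 0.1776]
orientation: [1.531, 2.009, -0.556]
contact_force: [3.2, -2.0, 4.8]
grip_width: 0.0278
gripper_force: 90.0
```

```bash
python3 o.py g- | cut -c1-240
```

```text
t26.02 tcp [0.5148 0.1731 0.1776] ang -39.4 tilt -40.2 r 74.6 ax -1.0 F [ 3.2 -2.   4.8] M [-0.33 -0.16  0.14] tauF 0.390 tauM -0.357 sum 0.032 rad F 1.9 j [-0.58  0.52 -0.26  1.86  0.74  1.31 -0.96] qv 0.431 w 27.8
```

send_rows(
  deltas=[
    {"dx": 0.8,"dy": -3,"dz": 2.4,"rx": 2.9,"ry": 0.8,"rz": 0},
    {"dx": 1.7,"dy": -6,"dz": 4.7,"rx": 5.8,"ry": 1.6,"rz": 0},
    {"dx": 2.6,"dy": -9.2,"dz": 6.8,"rx": 8.7,"ry": 2.4,"rz": 0},
    {"dx": 3.5,"dy": -12.5,"dz": 8.8,"rx": 11.6,"ry": 3.2,"rz": 0},
    {"dx": 4.4,"dy": -15.9,"dz": 10.5,"rx": 14.4,"ry": 4,"rz": 0},
  ],
)

```text
clock: 26.43
tcp_pos: [0.5184, 0.1602, 0.1864]
orientation: [1.674, 2.213, -0.363]
contact_force: [3.2, 5.2, -6.9]
grip_width: 0.0274
gripper_force: 92.6
```

```bash
python3 o.py g+ | cut -c1-240
```

```text
t26.43 tcp [0.5184 0.1602 0.1864] ang -27.1 tilt -24.6 r 74.5 ax -1.0 F [ 3.2  5.2 -6.9] M [1.98 0.14 1.34] tauF -0.512 tauM 1.941 sum 1.430 rad F -4.3 j [-0.4   0.41 -0.31  1.89  0.58  1.12 -0.75] qv 0.571 w 27.4
```

send_rows(
  deltas=[
    {"dx": 1,"dy": -3.5,"dz": 1.6,"rx": 2.9,"ry": 0.8,"rz": 0},
    {"dx": 2,"dy": -7,"dz": 2.9,"rx": 5.8,"ry": 1.6,"rz": 0},
    {"dx": 3,"dy": -10.6,"dz": 4.1,"rx": 8.7,"ry": 2.4,"rz": 0},
    {"dx": 4,"dy": -14.3,"dz": 5.1,"rx": 11.6,"ry": 3.2,"rz": 0},
    {"dx": 5,"dy": -18,"dz": 5.9,"rx": 14.4,"ry": 4,"rz": 0},
  ],
)

```text
clock: 26.85
tcp_pos: [0.5233, 0.1427, 0.1927]
orientation: [1.811, 2.393, -0.15]
contact_force: [1.9, 6.6, -7.6]
grip_width: 0.0281
gripper_force: 92.6
```

```bash
python3 o.py g+ | cut -c1-240
```

```text
t26.85 tcp [0.5233 0.1427 0.1927] ang -12.2 tilt -9.7 r 74.4 ax -1.1 F [ 1.9  6.6 -7.6] M [ 1.91 -0.03  1.06] tauF -0.547 tauM 1.829 sum 1.282 rad F -6.2 j [-0.18  0.35 -0.36  1.91  0.35  0.98 -0.46] qv 0.754 w 28.1
```

send_rows(
  deltas=[
    {"dx": 1,"dy": -3.7,"dz": 0.6,"rx": 2.9,"ry": 0.8,"rz": 0},
    {"dx": 2.1,"dy": -7.5,"dz": 1,"rx": 5.8,"ry": 1.6,"rz": 0},
    {"dx": 3.1,"dy": -11.3,"dz": 1.1,"rx": 8.7,"ry": 2.4,"rz": 0},
    {"dx": 4.2,"dy": -15.1,"dz": 1.1,"rx": 11.6,"ry": 3.2,"rz": 0},
    {"dx": 5.3,"dy": -18.8,"dz": 0.9,"rx": 14.4,"ry": 4,"rz": 0},
  ],
)

```text
clock: 27.27
tcp_pos: [0.5284, 0.1242, 0.1942]
orientation: [-1.852, -2.447, -0.088]
contact_force: [1.3, 8.4, -3.9]
grip_width: 0.0279
gripper_force: 92.6
```

```bash
python3 o.py g+ | cut -c1-240
```

```text
t27.27 tcp [0.5284 0.1242 0.1942] ang 2.7 tilt 5.2 r 74.3 ax -1.1 F [ 1.3  8.4 -3.9] M [ 1.76 -0.26  0.96] tauF -0.563 tauM 1.625 sum 1.062 rad F -4.4 j [ 0.05  0.35 -0.42  1.9   0.06  0.91 -0.11] qv 0.808 w 27.9
```

send_rows(
  deltas=[
    {"dx": 1,"dy": -3.8,"dz": -0.4,"rx": 2.9,"ry": 0.8,"rz": 0},
    {"dx": 2.1,"dy": -7.5,"dz": -1.1,"rx": 5.8,"ry": 1.6,"rz": 0},
    {"dx": 3.1,"dy": -11.2,"dz": -1.9,"rx": 8.7,"ry": 2.4,"rz": 0},
    {"dx": 4.1,"dy": -14.8,"dz": -3,"rx": 11.6,"ry": 3.2,"rz": 0},
    {"dx": 5.1,"dy": -18.4,"dz": -4.2,"rx": 14.4,"ry": 4,"rz": 0},
  ],
)

```text
clock: 27.68
tcp_pos: [0.5335, 0.1059, 0.1906]
orientation: [-1.718, -2.269, -0.309]
contact_force: [-0.1, 8.8, -1.2]
grip_width: 0.0276
gripper_force: 92.7
```

```bash
python3 o.py g+ | cut -c1-240
```

```text
t27.68 tcp [0.5335 0.1059 0.1906] ang 17.6 tilt 20.2 r 74.1 ax -1.1 F [-0.1  8.8 -1.2] M [ 1.69 -0.54  0.74] tauF -0.576 tauM 1.485 sum 0.909 rad F -3.7 j [ 0.28  0.42 -0.5   1.87 -0.19  0.94  0.21] qv 0.672 w 27.6
```

send_rows(
  deltas=[
    {"dx": -1,"dy": 3.6,"dz": 1.2,"rx": -2.9,"ry": -0.8,"rz": 0},
    {"dx": -2,"dy": 7.2,"dz": 2.3,"rx": -5.8,"ry": -1.6,"rz": 0},
    {"dx": -3,"dy": 10.9,"dz": 3.1,"rx": -8.7,"ry": -2.4,"rz": 0},
    {"dx": -4.1,"dy": 14.7,"dz": 3.8,"rx": -11.6,"ry": -3.2,"rz": 0},
    {"dx": -5.1,"dy": 18.4,"dz": 4.2,"rx": -14.4,"ry": -4,"rz": 0},
  ],
)

```text
clock: 28.1
tcp_pos: [0.5296, 0.1196, 0.1938]
orientation: [-1.864, -2.448, -0.078]
contact_force: [4.7, -3.0, -3.5]
grip_width: 0.0277
gripper_force: 92.6
```

```bash
python3 o.py g- | cut -c1-240
```

```text
t28.10 tcp [0.5296 0.1196 0.1938] ang 6.3 tilt 4.7 r 74.3 ax -1.1 F [ 4.7 -3.  -3.5] M [-0.82 -0.77  0.26] tauF 0.338 tauM -0.998 sum -0.661 rad F -3.1 j [ 0.05  0.35 -0.41  1.9   0.07  0.91 -0.12] qv 0.795 w 27.7
```

send_rows(
  deltas=[
    {"dx": -1.1,"dy": 3.8,"dz": 0.2,"rx": -2.9,"ry": -0.8,"rz": 0},
    {"dx": -2.1,"dy": 7.6,"dz": 0.3,"rx": -5.8,"ry": -1.6,"rz": 0},
    {"dx": -3.2,"dy": 11.3,"dz": 0.1,"rx": -8.7,"ry": -2.4,"rz": 0},
    {"dx": -4.2,"dy": 15.1,"dz": -0.3,"rx": -11.6,"ry": -3.2,"rz": 0},
    {"dx": -5.3,"dy": 18.8,"dz": -0.9,"rx": -14.4,"ry": -4,"rz": 0},
  ],
)

```text
clock: 28.52
tcp_pos: [0.5244, 0.1383, 0.1935]
orientation: [1.813, 2.381, -0.161]
contact_force: [3.7, -3.8, 0.7]
grip_width: 0.0281
gripper_force: 93.0
```

```bash
python3 o.py g- | cut -c1-240
```

```text
t28.52 tcp [0.5244 0.1383 0.1935] ang -8.7 tilt -10.3 r 74.4 ax -1.1 F [ 3.7 -3.8  0.7] M [-0.74 -0.41  0.37] tauF 0.351 tauM -0.818 sum -0.467 rad F -0.0 j [-0.19  0.35 -0.35  1.91  0.35  0.98 -0.46] qv 0.770 w 28.1
```

send_rows(
  deltas=[
    {"dx": -1,"dy": 3.7,"dz": -0.8,"rx": -2.9,"ry": -0.8,"rz": 0},
    {"dx": -2.1,"dy": 7.4,"dz": -1.8,"rx": -5.8,"ry": -1.6,"rz": 0},
    {"dx": -3.1,"dy": 11,"dz": -2.9,"rx": -8.7,"ry": -2.4,"rz": 0},
    {"dx": -4,"dy": 14.5,"dz": -4.3,"rx": -11.6,"ry": -3.2,"rz": 0},
    {"dx": -5,"dy": 18,"dz": -5.9,"rx": -14.4,"ry": -4,"rz": 0},
  ],
)

```text
clock: 28.93
tcp_pos: [0.5194, 0.1564, 0.1882]
orientation: [1.675, 2.199, -0.373]
contact_force: [2.8, -4.4, 6.1]
grip_width: 0.0277
gripper_force: 93.4
```

```bash
python3 o.py g- | cut -c1-240
```

```text
t28.93 tcp [0.5194 0.1564 0.1882] ang -23.7 tilt -25.3 r 74.5 ax -1.1 F [ 2.8 -4.4  6.1] M [-0.94 -0.15  0.31] tauF 0.521 tauM -0.943 sum -0.422 rad F 3.6 j [-0.41  0.41 -0.3   1.89  0.58  1.13 -0.75] qv 0.600 w 27.7
```

```bash
cat > fit3.py <<'E'
from h import *
import json
a=.272;u=np.array([np.cos(a),np.sin(a),0]);v=np.array([-np.sin(a),np.cos(a),0]);C=np.array([.5275,.1275,.1195])
X=[json.loads(l) for l in open("log2.jsonl")]
def get(x):
    p,z,F,M,q,qd,tau=map(np.array,x[:7]);d=p-C
    return dict(tag=x[7],ang=np.degrees(np.arctan2(-d@v,d[2])),tilt=np.degrees(np.arctan2(z@v,-z[2])),q=q,qd=qd,tau=tau,F=F,M=M,d=d,z=z)
X=[get(x) for x in X]
free=[x for x in X if x["tag"] in("f-","f+")];G=[x for x in X if x["tag"] in("g-","g+")]
# q(tilt) derivative from all moving points
Q=free+G
pq=[np.polyfit([np.radians(x["tilt"]) for x in Q],[x["q"][i] for x in Q],4) for i in range(7)]
dq=lambda t:np.array([np.polyval(np.polyder(c),np.radians(t)) for c in pq])
# free model tau_i = poly(tilt) + D_i*qd_i
out=[]
mod=[]
for i in range(7):
    A=np.array([np.r_[np.radians(x["tilt"])**np.arange(4),x["qd"][i]] for x in free]);b=np.array([x["tau"][i] for x in free])
    c=np.linalg.lstsq(A,b,rcond=None)[0];mod.append(c);out.append(np.std(A@c-b).round(3))
print("free resid",out,"D",[round(c[4],2) for c in mod])
if __name__=="__main__":
  off=126-(-24.6)
  al=[];T=[]
  for x in G:
    tf=np.array([np.r_[np.radians(x["tilt"])**np.arange(4),x["qd"][i]]@mod[i] for i in range(7)])
    t=(x["tau"]-tf)@dq(x["tilt"]);s=1 if x["tag"]=="g+" else -1
    Fm=x["F"];L=.2;tt=u@np.cross(x["d"]-L*x["z"],Fm)+u@x["M"]+1.033*np.sin(np.radians(x["tilt"]))
    print(x["tag"],"hand %.1f tilt %.1f al %.0f  power torque %.3f  wrist %.3f  tauF %.3f"%(x["ang"],x["tilt"],x["ang"]+off,t,tt,u@np.cross(x["d"],Fm)), (x["tau"]-tf).round(2))
E
python3 fit3.py
```

```text
free resid [np.float64(0.049), np.float64(0.034), np.float64(0.057), np.float64(0.019), np.float64(0.011), np.float64(0.017), np.float64(0.005)] D [np.float64(-6.63), np.float64(-6.75), np.float64(-2.27), np.float64(-2.18), np.float64(-1.29), np.float64(-1.3), np.float64(-1.32)]
g- hand -39.2 tilt -40.2 al 111  power torque -0.444  wrist 0.418  tauF 0.391 [-1.09  3.35 -1.33  1.82 -1.21 -1.15 -0.02]
g+ hand -26.9 tilt -24.6 al 124  power torque 0.345  wrist -0.339  tauF -0.514 [ 3.12 -3.22  3.    1.1   0.11  2.45 -1.03]
g+ hand -12.1 tilt -9.7 al 138  power torque 0.344  wrist -0.312  tauF -0.550 [ 4.35 -2.68  4.11  0.82  0.8   2.05 -1.02]
g+ hand 2.6 tilt 5.2 al 153  power torque 0.333  wrist -0.323  tauF -0.567 [ 5.22 -1.06  5.15  0.71  1.32  1.15 -1.  ]
g+ hand 17.5 tilt 20.2 al 168  power torque 0.502  wrist -0.259  tauF -0.580 [ 5.55  0.64  5.85  0.78  1.74  0.27 -1.  ]
g- hand 6.2 tilt 4.7 al 157  power torque -0.303  wrist 0.318  tauF 0.340 [-1.77 -1.08 -2.02  1.13 -1.35  0.74 -0.3 ]
g- hand -8.6 tilt -10.3 al 142  power torque -0.429  wrist 0.294  tauF 0.353 [-2.34  1.3  -2.25  1.62 -1.62 -0.21 -0.32]
g- hand -23.6 tilt -25.3 al 127  power torque -0.415  wrist 0.558  tauF 0.524 [-1.99  3.41 -1.99  1.81 -1.77 -1.23 -0.34]
```

```bash
cat > fit4.py <<'E'
from fit3 import *
import sys
from scipy.optimize import least_squares
off=float(sys.argv[1]) if len(sys.argv)>1 else 150.6
rows=[]
for x in G:
    tf=np.array([np.r_[np.radians(x["tilt"])**np.arange(4),x["qd"][i]]@mod[i] for i in range(7)])
    g=dq(x["tilt"]);w=x["qd"]@g/(g@g);t2=(x["tau"]-tf)@x["qd"]/w;t1=(x["tau"]-tf)@g
    s=1 if x["tag"]=="g+" else -1
    tt=u@np.cross(x["d"]-.2*x["z"],x["F"])+u@x["M"]+1.033*np.sin(np.radians(x["tilt"]))
    rows.append((np.radians(x["ang"]+x.get("o",0)+off),s*.33-t1,s*.33-t2,tt+s*.33));print(x["tag"],"al %.0f w %.3f G: poly %.3f qd %.3f wrist %.3f"%(x["ang"]+off,w,*rows[-1][1:]))
rows=np.array(rows);A=np.c_[np.cos(rows[:,0]),np.sin(rows[:,0])]
for k,n in((1,"poly"),(2,"qd"),(3,"wrist")):
    y=np.linalg.lstsq(A,rows[:,k],rcond=None)[0];e=A@y-rows[:,k]
    print(n,"W %.3f phi %.1f -> bottom al %.1f rms %.3f"%(np.hypot(*y),np.degrees(np.arctan2(*y)),180-np.degrees(np.arctan2(*y)),e.std()))
    f=least_squares(lambda p:.265*np.sin(rows[:,0]+p[0])-rows[:,k],[.6]);J=f.jac;print("   W fixed .265: bottom %.1f +- %.1f"%(180-np.degrees(f.x[0]),np.degrees(f.fun.std()/np.sqrt((J.T@J)[0,0]))))
E
python3 fit4.py | grep -v "^[gf][-+r].*hand"
```

```text
free resid [np.float64(0.049), np.float64(0.034), np.float64(0.057), np.float64(0.019), np.float64(0.011), np.float64(0.017), np.float64(0.005)] D [np.float64(-6.63), np.float64(-6.75), np.float64(-2.27), np.float64(-2.18), np.float64(-1.29), np.float64(-1.3), np.float64(-1.32)]
g- al 111 w -0.626 G: poly 0.114 qd 0.108 wrist 0.088
g+ al 124 w 0.598 G: poly -0.015 qd -0.081 wrist -0.009
g+ al 138 w 0.601 G: poly -0.014 qd -0.038 wrist 0.018
g+ al 153 w 0.603 G: poly -0.003 qd -0.011 wrist 0.007
g+ al 168 w 0.650 G: poly -0.172 qd -0.073 wrist 0.071
g- al 157 w -0.599 G: poly -0.027 qd -0.023 wrist -0.012
g- al 142 w -0.615 G: poly 0.099 qd 0.079 wrist -0.036
g- al 127 w -0.618 G: poly 0.085 qd 0.064 wrist 0.228
poly W 0.216 phi 37.3 -> bottom al 142.7 rms 0.058
   W fixed .265: bottom 142.3 +- 4.8
qd W 0.116 phi 38.3 -> bottom al 141.7 rms 0.057
   W fixed .265: bottom 140.9 +- 5.8
wrist W 0.097 phi 12.0 -> bottom al 168.0 rms 0.076
   W fixed .265: bottom 150.7 +- 7.5
```

send_rows(
  deltas=[
    {"dx": -0.9,"dy": 3.4,"dz": -1.8,"rx": -2.9,"ry": -0.8,"rz": 0},
    {"dx": -1.9,"dy": 6.7,"dz": -3.7,"rx": -5.8,"ry": -1.6,"rz": 0},
    {"dx": -2.8,"dy": 9.9,"dz": -5.8,"rx": -8.7,"ry": -2.4,"rz": 0},
    {"dx": -3.6,"dy": 12.9,"dz": -8.1,"rx": -11.6,"ry": -3.2,"rz": 0},
    {"dx": -4.4,"dy": 15.9,"dz": -10.5,"rx": -14.4,"ry": -4,"rz": 0},
  ],
)

```text
clock: 29.35
tcp_pos: [0.515, 0.1725, 0.1782]
orientation: [1.529, 2.008, -0.558]
contact_force: [2.0, -2.5, 8.6]
grip_width: 0.028
gripper_force: 93.6
```

```bash
python3 o.py g- | cut -c1-70
```

```text
t29.35 tcp [0.515  0.1725 0.1782] ang -38.7 tilt -40.3 r 74.6 ax -1.0
```

send_rows(
  deltas=[
    {"dx": 0.8,"dy": -3,"dz": 2.4,"rx": 2.9,"ry": 0.8,"rz": 0},
    {"dx": 1.7,"dy": -6,"dz": 4.7,"rx": 5.8,"ry": 1.6,"rz": 0},
    {"dx": 2.6,"dy": -9.2,"dz": 6.8,"rx": 8.7,"ry": 2.4,"rz": 0},
    {"dx": 3.5,"dy": -12.5,"dz": 8.8,"rx": 11.6,"ry": 3.2,"rz": 0},
    {"dx": 4.4,"dy": -15.9,"dz": 10.5,"rx": 14.4,"ry": 4,"rz": 0},
  ],
)

```text
clock: 29.77
tcp_pos: [0.5185, 0.1597, 0.1865]
orientation: [1.674, 2.212, -0.364]
contact_force: [4.2, 3.6, -7.1]
grip_width: 0.0277
gripper_force: 93.2
```

```bash
python3 o.py g+ | cut -c1-70
```

```text
t29.77 tcp [0.5185 0.1597 0.1865] ang -26.7 tilt -24.7 r 74.5 ax -1.0
```

send_rows(
  deltas=[
    {"dx": 1,"dy": -3.5,"dz": 1.6,"rx": 2.9,"ry": 0.8,"rz": 0},
    {"dx": 2,"dy": -7,"dz": 2.9,"rx": 5.8,"ry": 1.6,"rz": 0},
    {"dx": 3,"dy": -10.6,"dz": 4.1,"rx": 8.7,"ry": 2.4,"rz": 0},
    {"dx": 4,"dy": -14.3,"dz": 5.1,"rx": 11.6,"ry": 3.2,"rz": 0},
    {"dx": 5,"dy": -18,"dz": 5.9,"rx": 14.4,"ry": 4,"rz": 0},
  ],
)

```text
clock: 30.18
tcp_pos: [0.5234, 0.1421, 0.1927]
orientation: [1.811, 2.392, -0.151]
contact_force: [2.1, 5.9, -7.0]
grip_width: 0.0279
gripper_force: 93.1
```

```bash
python3 o.py g+ | cut -c1-70
```

```text
t30.18 tcp [0.5234 0.1421 0.1927] ang -11.7 tilt -9.7 r 74.3 ax -1.1 F
```

send_rows(
  deltas=[
    {"dx": 1,"dy": -3.7,"dz": 0.6,"rx": 2.9,"ry": 0.8,"rz": 0},
    {"dx": 2.1,"dy": -7.5,"dz": 1,"rx": 5.8,"ry": 1.6,"rz": 0},
    {"dx": 3.1,"dy": -11.3,"dz": 1.1,"rx": 8.7,"ry": 2.4,"rz": 0},
    {"dx": 4.2,"dy": -15.1,"dz": 1.1,"rx": 11.6,"ry": 3.2,"rz": 0},
    {"dx": 5.3,"dy": -18.8,"dz": 0.9,"rx": 14.4,"ry": 4,"rz": 0},
  ],
)

```text
clock: 30.6
tcp_pos: [0.5286, 0.1236, 0.1941]
orientation: [-1.853, -2.447, -0.087]
contact_force: [2.3, 7.8, -5.1]
grip_width: 0.0275
gripper_force: 93.1
```

```bash
python3 o.py g+ | cut -c1-70
```

```text
t30.60 tcp [0.5286 0.1236 0.1941] ang 3.1 tilt 5.2 r 74.2 ax -1.1 F [
```

send_rows(
  deltas=[
    {"dx": 1,"dy": -3.8,"dz": -0.4,"rx": 2.9,"ry": 0.8,"rz": 0},
    {"dx": 2.1,"dy": -7.5,"dz": -1.1,"rx": 5.8,"ry": 1.6,"rz": 0},
    {"dx": 3.1,"dy": -11.2,"dz": -1.9,"rx": 8.7,"ry": 2.4,"rz": 0},
    {"dx": 4.1,"dy": -14.8,"dz": -3,"rx": 11.6,"ry": 3.2,"rz": 0},
    {"dx": 5.1,"dy": -18.4,"dz": -4.2,"rx": 14.4,"ry": 4,"rz": 0},
  ],
)

```text
clock: 31.02
tcp_pos: [0.5336, 0.1054, 0.1904]
orientation: [-1.719, -2.269, -0.308]
contact_force: [-0.1, 9.1, -3.3]
grip_width: 0.0278
gripper_force: 93.2
```

```bash
python3 o.py g+ | cut -c1-70
```

```text
t31.02 tcp [0.5336 0.1054 0.1904] ang 18.1 tilt 20.2 r 74.0 ax -1.1 F
```

send_rows(
  deltas=[
    {"dx": 0,"dy": 0,"dz": 0,"rx": 0,"ry": 0,"rz": 0},
    {"dx": 0,"dy": 0,"dz": 0,"rx": 0,"ry": 0,"rz": 0},
    {"dx": 0,"dy": 0,"dz": 0,"rx": 0,"ry": 0,"rz": 0},
    {"dx": 0,"dy": 0,"dz": 0,"rx": 0,"ry": 0,"rz": 0},
    {"dx": 0,"dy": 0,"dz": 0,"rx": 0,"ry": 0,"rz": 0},
  ],
)

```text
clock: 31.43
tcp_pos: [0.5343, 0.1028, 0.1894]
orientation: [-1.725, -2.271, -0.303]
contact_force: [5.7, 2.8, -5.8]
grip_width: 0.0279
gripper_force: 93.1
```

```bash
python3 o.py rel20 | cut -c1-160
```

```text
t31.43 tcp [0.5343 0.1028 0.1894] ang 20.3 tilt 19.8 r 74.0 ax -1.1 F [ 5.7  2.8 -5.8] M [-0.   -1.49  0.38] tauF 0.069 tauM -0.402 sum -0.333 rad F -6.0 j [ 0.
```

send_rows(
  deltas=[
    {"dx": 0,"dy": 0,"dz": 0,"rx": 0,"ry": 0,"rz": 0},
    {"dx": 0,"dy": 0,"dz": 0,"rx": 0,"ry": 0,"rz": 0},
    {"dx": 0,"dy": 0,"dz": 0,"rx": 0,"ry": 0,"rz": 0},
  ],
  jaw=55,
)

```text
clock: 31.68
tcp_pos: [0.5332, 0.102, 0.1895]
orientation: [-1.727, -2.268, -0.3]
contact_force: [-0.0, 1.0, 0.6]
grip_width: 0.0551
gripper_force: 0.0
```

send_rows(
  deltas=[
    {"dx": -1,"dy": 3.6,"dz": 1.2,"rx": -2.9,"ry": -0.8,"rz": 0},
    {"dx": -2,"dy": 7.2,"dz": 2.3,"rx": -5.8,"ry": -1.6,"rz": 0},
    {"dx": -3,"dy": 10.9,"dz": 3.1,"rx": -8.7,"ry": -2.4,"rz": 0},
    {"dx": -4.1,"dy": 14.7,"dz": 3.8,"rx": -11.6,"ry": -3.2,"rz": 0},
    {"dx": -5.1,"dy": 18.4,"dz": 4.2,"rx": -14.4,"ry": -4,"rz": 0},
  ],
)

```text
clock: 32.1
tcp_pos: [0.5285, 0.1204, 0.1943]
orientation: [-1.864, -2.446, -0.077]
contact_force: [-0.3, -0.2, 0.3]
grip_width: 0.0551
gripper_force: 0.0
```

```bash
python3 o.py f- | cut -c1-70
```

```text
t32.10 tcp [0.5285 0.1204 0.1943] ang 5.4 tilt 4.7 r 74.7 ax -2.0 F [-
```

send_rows(
  deltas=[
    {"dx": -1.1,"dy": 3.8,"dz": 0.2,"rx": -2.9,"ry": -0.8,"rz": 0},
    {"dx": -2.1,"dy": 7.6,"dz": 0.3,"rx": -5.8,"ry": -1.6,"rz": 0},
    {"dx": -3.2,"dy": 11.3,"dz": 0.1,"rx": -8.7,"ry": -2.4,"rz": 0},
    {"dx": -4.2,"dy": 15.1,"dz": -0.3,"rx": -11.6,"ry": -3.2,"rz": 0},
    {"dx": -5.3,"dy": 18.8,"dz": -0.9,"rx": -14.4,"ry": -4,"rz": 0},
  ],
)

```text
clock: 32.52
tcp_pos: [0.5233, 0.1393, 0.1934]
orientation: [1.814, 2.382, -0.161]
contact_force: [-0.3, 0.4, 0.1]
grip_width: 0.0551
gripper_force: 0.0
```

```bash
python3 o.py f- | cut -c1-70
```

```text
t32.52 tcp [0.5233 0.1393 0.1934] ang -9.7 tilt -10.2 r 74.5 ax -2.0 F
```

send_rows(
  deltas=[
    {"dx": 0,"dy": 0,"dz": 0,"rx": 0,"ry": 0,"rz": 0},
    {"dx": 0,"dy": 0,"dz": 0,"rx": 0,"ry": 0,"rz": 0},
    {"dx": 0,"dy": 0,"dz": 0,"rx": 0,"ry": 0,"rz": 0},
    {"dx": 0,"dy": 0,"dz": 0,"rx": 0,"ry": 0,"rz": 0},
    {"dx": 0,"dy": 0,"dz": 0,"rx": 0,"ry": 0,"rz": 0},
  ],
)

```text
clock: 32.93
tcp_pos: [0.5237, 0.1379, 0.1931]
orientation: [1.819, 2.383, -0.16]
contact_force: [0.0, -0.4, -0.1]
grip_width: 0.0542
gripper_force: 0.0
```

send_rows(
  deltas=[
    {"dx": 0,"dy": 0,"dz": 0,"rx": 0,"ry": 0,"rz": 0},
    {"dx": 0,"dy": 0,"dz": 0,"rx": 0,"ry": 0,"rz": 0},
    {"dx": 0,"dy": 0,"dz": 0,"rx": 0,"ry": 0,"rz": 0},
    {"dx": 0,"dy": 0,"dz": 0,"rx": 0,"ry": 0,"rz": 0},
    {"dx": 0,"dy": 0,"dz": 0,"rx": 0,"ry": 0,"rz": 0},
  ],
  jaw=20,
)

```text
clock: 33.35
tcp_pos: [0.5242, 0.139, 0.1936]
orientation: [1.816, 2.383, -0.158]
contact_force: [3.1, -1.5, 3.8]
grip_width: 0.0278
gripper_force: 90.0
```

```bash
python3 o.py grip2 | cut -c1-160
```

```text
t33.35 tcp [0.5242 0.139  0.1936] ang -9.2 tilt -10.1 r 74.6 ax -1.1 F [ 3.1 -1.5  3.8] M [-0.32 -0.32 -0.02] tauF 0.216 tauM -0.392 sum -0.175 rad F 3.4 j [-0.
```

send_rows(
  deltas=[
    {"dx": -1,"dy": 3.7,"dz": -0.8,"rx": -2.9,"ry": -0.8,"rz": 0},
    {"dx": -2.1,"dy": 7.4,"dz": -1.8,"rx": -5.8,"ry": -1.6,"rz": 0},
    {"dx": -3.1,"dy": 11,"dz": -2.9,"rx": -8.7,"ry": -2.4,"rz": 0},
    {"dx": -4,"dy": 14.5,"dz": -4.3,"rx": -11.6,"ry": -3.2,"rz": 0},
    {"dx": -5,"dy": 18,"dz": -5.9,"rx": -14.4,"ry": -4,"rz": 0},
  ],
)

```text
clock: 33.77
tcp_pos: [0.5192, 0.1571, 0.188]
orientation: [1.676, 2.2, -0.372]
contact_force: [2.8, -2.2, 3.6]
grip_width: 0.0278
gripper_force: 89.9
```

```bash
python3 o.py g- | cut -c1-70
```

```text
t33.77 tcp [0.5192 0.1571 0.188 ] ang -24.3 tilt -25.2 r 74.7 ax -1.1
```

send_rows(
  deltas=[
    {"dx": -0.9,"dy": 3.4,"dz": -1.8,"rx": -2.9,"ry": -0.8,"rz": 0},
    {"dx": -1.9,"dy": 6.7,"dz": -3.7,"rx": -5.8,"ry": -1.6,"rz": 0},
    {"dx": -2.8,"dy": 9.9,"dz": -5.8,"rx": -8.7,"ry": -2.4,"rz": 0},
    {"dx": -3.6,"dy": 12.9,"dz": -8.1,"rx": -11.6,"ry": -3.2,"rz": 0},
    {"dx": -4.4,"dy": 15.9,"dz": -10.5,"rx": -14.4,"ry": -4,"rz": 0},
  ],
)

```text
clock: 34.18
tcp_pos: [0.5148, 0.1731, 0.1779]
orientation: [1.53, 2.009, -0.557]
contact_force: [2.2, -1.3, 6.0]
grip_width: 0.0277
gripper_force: 90.0
```

```bash
python3 o.py g- | cut -c1-70
```

```text
t34.18 tcp [0.5148 0.1731 0.1779] ang -39.3 tilt -40.2 r 74.8 ax -1.0
```

send_rows(
  deltas=[
    {"dx": 0.8,"dy": -3,"dz": 2.4,"rx": 2.9,"ry": 0.8,"rz": 0},
    {"dx": 1.7,"dy": -6,"dz": 4.7,"rx": 5.8,"ry": 1.6,"rz": 0},
    {"dx": 2.6,"dy": -9.2,"dz": 6.8,"rx": 8.7,"ry": 2.4,"rz": 0},
    {"dx": 3.5,"dy": -12.5,"dz": 8.8,"rx": 11.6,"ry": 3.2,"rz": 0},
    {"dx": 4.4,"dy": -15.9,"dz": 10.5,"rx": 14.4,"ry": 4,"rz": 0},
  ],
)

```text
clock: 34.6
tcp_pos: [0.5184, 0.1602, 0.1867]
orientation: [1.674, 2.212, -0.364]
contact_force: [2.5, 4.6, -4.9]
grip_width: 0.0276
gripper_force: 92.3
```

```bash
python3 o.py g+ | cut -c1-70
```

```text
t34.60 tcp [0.5184 0.1602 0.1867] ang -26.9 tilt -24.7 r 74.8 ax -1.0
```

send_rows(
  deltas=[
    {"dx": 1,"dy": -3.5,"dz": 1.6,"rx": 2.9,"ry": 0.8,"rz": 0},
    {"dx": 2,"dy": -7,"dz": 2.9,"rx": 5.8,"ry": 1.6,"rz": 0},
    {"dx": 3,"dy": -10.6,"dz": 4.1,"rx": 8.7,"ry": 2.4,"rz": 0},
    {"dx": 4,"dy": -14.3,"dz": 5.1,"rx": 11.6,"ry": 3.2,"rz": 0},
    {"dx": 5,"dy": -18,"dz": 5.9,"rx": 14.4,"ry": 4,"rz": 0},
  ],
)

```text
clock: 35.02
tcp_pos: [0.5233, 0.1425, 0.193]
orientation: [1.811, 2.393, -0.151]
contact_force: [1.7, 6.6, -5.2]
grip_width: 0.0277
gripper_force: 92.3
```

```bash
python3 o.py g+ | cut -c1-70
```

```text
t35.02 tcp [0.5233 0.1425 0.193 ] ang -12.0 tilt -9.7 r 74.7 ax -1.0 F
```

send_rows(
  deltas=[
    {"dx": 1,"dy": -3.7,"dz": 0.6,"rx": 2.9,"ry": 0.8,"rz": 0},
    {"dx": 2.1,"dy": -7.5,"dz": 1,"rx": 5.8,"ry": 1.6,"rz": 0},
    {"dx": 3.1,"dy": -11.3,"dz": 1.1,"rx": 8.7,"ry": 2.4,"rz": 0},
    {"dx": 4.2,"dy": -15.1,"dz": 1.1,"rx": 11.6,"ry": 3.2,"rz": 0},
    {"dx": 5.3,"dy": -18.8,"dz": 0.9,"rx": 14.4,"ry": 4,"rz": 0},
  ],
)

```text
clock: 35.43
tcp_pos: [0.5285, 0.1239, 0.1944]
orientation: [-1.853, -2.447, -0.087]
contact_force: [-0.3, 6.9, -1.4]
grip_width: 0.0281
gripper_force: 92.4
```

```bash
python3 o.py g+ | cut -c1-70
```

```text
t35.43 tcp [0.5285 0.1239 0.1944] ang 2.9 tilt 5.2 r 74.5 ax -1.1 F [-
```

send_rows(
  deltas=[
    {"dx": 1,"dy": -3.8,"dz": -0.4,"rx": 2.9,"ry": 0.8,"rz": 0},
    {"dx": 2.1,"dy": -7.5,"dz": -1.1,"rx": 5.8,"ry": 1.6,"rz": 0},
    {"dx": 3.1,"dy": -11.2,"dz": -1.9,"rx": 8.7,"ry": 2.4,"rz": 0},
    {"dx": 4.1,"dy": -14.8,"dz": -3,"rx": 11.6,"ry": 3.2,"rz": 0},
    {"dx": 5.1,"dy": -18.4,"dz": -4.2,"rx": 14.4,"ry": 4,"rz": 0},
  ],
)

```text
clock: 35.85
tcp_pos: [0.5336, 0.1056, 0.1908]
orientation: [-1.718, -2.269, -0.308]
contact_force: [-1.2, 8.0, 0.3]
grip_width: 0.0276
gripper_force: 92.4
```

```bash
python3 o.py g+ | cut -c1-70
```

```text
t35.85 tcp [0.5336 0.1056 0.1908] ang 17.8 tilt 20.2 r 74.4 ax -1.1 F
```

send_rows(
  deltas=[
    {"dx": -1,"dy": 3.6,"dz": 1.2,"rx": -2.9,"ry": -0.8,"rz": 0},
    {"dx": -2,"dy": 7.2,"dz": 2.3,"rx": -5.8,"ry": -1.6,"rz": 0},
    {"dx": -3,"dy": 10.9,"dz": 3.1,"rx": -8.7,"ry": -2.4,"rz": 0},
    {"dx": -4.1,"dy": 14.7,"dz": 3.8,"rx": -11.6,"ry": -3.2,"rz": 0},
    {"dx": -5.1,"dy": 18.4,"dz": 4.2,"rx": -14.4,"ry": -4,"rz": 0},
  ],
)

```text
clock: 36.27
tcp_pos: [0.5298, 0.1191, 0.194]
orientation: [-1.864, -2.45, -0.078]
contact_force: [3.7, -4.8, -2.3]
grip_width: 0.028
gripper_force: 92.3
```

```bash
python3 o.py g- | cut -c1-70
```

```text
t36.27 tcp [0.5298 0.1191 0.194 ] ang 6.7 tilt 4.6 r 74.5 ax -1.1 F [
```

send_rows(
  deltas=[
    {"dx": -1.1,"dy": 3.8,"dz": 0.2,"rx": -2.9,"ry": -0.8,"rz": 0},
    {"dx": -2.1,"dy": 7.6,"dz": 0.3,"rx": -5.8,"ry": -1.6,"rz": 0},
    {"dx": -3.2,"dy": 11.3,"dz": 0.1,"rx": -8.7,"ry": -2.4,"rz": 0},
    {"dx": -4.2,"dy": 15.1,"dz": -0.3,"rx": -11.6,"ry": -3.2,"rz": 0},
    {"dx": -5.3,"dy": 18.8,"dz": -0.9,"rx": -14.4,"ry": -4,"rz": 0},
  ],
)

```text
clock: 36.68
tcp_pos: [0.5246, 0.1379, 0.1939]
orientation: [1.811, 2.381, -0.162]
contact_force: [3.8, -4.7, 2.6]
grip_width: 0.0281
gripper_force: 92.8
```

```bash
python3 o.py g- | cut -c1-70
```

```text
t36.68 tcp [0.5246 0.1379 0.1939] ang -8.3 tilt -10.4 r 74.7 ax -1.1 F
```

send_rows(
  deltas=[
    {"dx": -1,"dy": 3.7,"dz": -0.8,"rx": -2.9,"ry": -0.8,"rz": 0},
    {"dx": -2.1,"dy": 7.4,"dz": -1.8,"rx": -5.8,"ry": -1.6,"rz": 0},
    {"dx": -3.1,"dy": 11,"dz": -2.9,"rx": -8.7,"ry": -2.4,"rz": 0},
    {"dx": -4,"dy": 14.5,"dz": -4.3,"rx": -11.6,"ry": -3.2,"rz": 0},
    {"dx": -5,"dy": 18,"dz": -5.9,"rx": -14.4,"ry": -4,"rz": 0},
  ],
)

```text
clock: 37.1
tcp_pos: [0.5196, 0.156, 0.1886]
orientation: [1.673, 2.199, -0.374]
contact_force: [2.2, -4.0, 7.4]
grip_width: 0.028
gripper_force: 93.2
```

```bash
python3 o.py g- | cut -c1-160
```

```text
t37.10 tcp [0.5196 0.156  0.1886] ang -23.3 tilt -25.4 r 74.8 ax -1.0 F [ 2.2 -4.   7.4] M [-1.47 -0.24  0.61] tauF 0.524 tauM -1.483 sum -0.959 rad F 5.0 j [-0
```

```bash
python3 - <<'E'
s=open("fit3.py").read()
s=s.replace("X=[get(x) for x in X]","X=[get(x) for x in X]\ncur=0\nfor x in X:\n    if x['tag']=='grip2':cur=29.5\n    x['o']=cur")
open("fit3.py","w").write(s)
s=open("fit4.py").read().replace('x["tag"],"al %.0f w %.3f G: poly %.3f qd %.3f wrist %.3f"%(x["ang"]+off','x["tag"],"al %.0f w %.3f G: poly %.3f qd %.3f wrist %.3f"%(x["ang"]+x["o"]+off')
s+='''
al=np.degrees(rows[:,0])
y=(rows[:,1]+rows[:,2]+rows[:,3])/3
S=np.array([1 if x["tag"]=="g+" else -1 for x in G]);H=np.array([np.radians(x["tilt"]) for x in G])
for k,yy in(("avg",y),("poly",rows[:,1]),("qd",rows[:,2]),("wrist",rows[:,3])):
    B=np.c_[np.cos(rows[:,0]),np.sin(rows[:,0]),S,H];c=np.linalg.lstsq(B,yy,rcond=None)[0];e=B@c-yy
    print("drag-free fit",k,c.round(3),"W %.3f bottom %.1f rms %.3f"%(np.hypot(*c[:2]),180-np.degrees(np.arctan2(c[0],c[1])),e.std()))
    B=B[:,:3];c=np.linalg.lstsq(B,yy,rcond=None)[0];e=B@c-yy
    print("   no tilt term",c.round(3),"W %.3f bottom %.1f rms %.3f"%(np.hypot(*c[:2]),180-np.degrees(np.arctan2(c[0],c[1])),e.std()))
'''
open("fit4.py","w").write(s)
E
python3 fit4.py
```

```text
free resid [np.float64(0.046), np.float64(0.037), np.float64(0.079), np.float64(0.021), np.float64(0.011), np.float64(0.018), np.float64(0.005)] D [np.float64(-6.63), np.float64(-6.73), np.float64(-2.15), np.float64(-2.14), np.float64(-1.29), np.float64(-1.31), np.float64(-1.32)]
g- al 111 w -0.629 G: poly 0.095 qd 0.110 wrist 0.088
g+ al 124 w 0.599 G: poly -0.011 qd -0.081 wrist -0.009
g+ al 138 w 0.601 G: poly -0.022 qd -0.044 wrist 0.018
g+ al 153 w 0.603 G: poly -0.000 qd -0.016 wrist 0.007
g+ al 168 w 0.650 G: poly -0.113 qd -0.061 wrist 0.071
g- al 157 w -0.599 G: poly -0.054 qd -0.045 wrist -0.012
g- al 142 w -0.615 G: poly 0.082 qd 0.065 wrist -0.036
g- al 127 w -0.619 G: poly 0.068 qd 0.056 wrist 0.228
g- al 112 w -0.628 G: poly 0.203 qd 0.203 wrist -0.003
g+ al 124 w 0.598 G: poly 0.011 qd -0.047 wrist 0.090
g+ al 139 w 0.602 G: poly -0.015 qd -0.040 wrist -0.118
g+ al 154 w 0.605 G: poly 0.020 qd -0.017 wrist -0.027
g+ al 169 w 0.652 G: poly -0.071 qd -0.043 wrist -0.114
g- al 156 w -0.620 G: poly -0.088 qd -0.084 wrist -0.089
g- al 141 w -0.627 G: poly 0.092 qd 0.102 wri
[... 555 characters left out ...]
 bottom 144.0 +- 4.0
wrist W 0.156 phi 44.9 -> bottom al 135.1 rms 0.101
   W fixed .265: bottom 141.2 +- 5.5
drag-free fit avg [ 0.108  0.179 -0.024  0.098] W 0.209 bottom 149.0 rms 0.038
   no tilt term [ 0.097  0.117 -0.013] W 0.152 bottom 140.2 rms 0.042
drag-free fit poly [ 0.09   0.15  -0.033  0.032] W 0.175 bottom 149.0 rms 0.045
   no tilt term [ 0.087  0.13  -0.029] W 0.157 bottom 146.3 rms 0.045
drag-free fit qd [ 0.095  0.165 -0.052  0.107] W 0.190 bottom 149.9 rms 0.050
   no tilt term [ 0.084  0.097 -0.04 ] W 0.128 bottom 138.9 rms 0.054
drag-free fit wrist [0.137 0.221 0.013 0.154] W 0.260 bottom 148.2 rms 0.092
   no tilt term [0.121 0.124 0.031] W 0.173 bottom 135.7 rms 0.096
```

```bash
cat > fit5.py <<'E'
import io,contextlib
with contextlib.redirect_stdout(io.StringIO()):
    import sys;sys.argv=["x"]
    import fit2
    from fit4 import *
from scipy.optimize import least_squares
# old wrist data in fit2.D  (p,z,F,M,s,off)
pts=[]
for p,z,F,M,s,o in fit2.D:
    d=p-C;th=np.arctan2(-d@v,d[2]);t=np.arctan2(z@v,-z[2]);pts.append((th+np.radians(o),t,s,u@np.cross(d,F)+u@M+1.033*np.sin(t),-u@np.cross(z,F),0))
for x in G:
    d=x["d"];t=np.radians(x["tilt"]);pts.append((np.radians(x["ang"]+x["o"]+150.6),t,1 if x["tag"]=="g+" else -1,u@np.cross(d,x["F"])+u@x["M"]+1.033*np.sin(t),-u@np.cross(x["z"],x["F"]),1))
P=np.array(pts);pw=(rows[:,1]+rows[:,2])/2;ra=rows[:,0];rs=S;rt=H
def fun(x,Wf=None,tilt=True,use="both"):
    phi,W,L,c1,k1,d1,c2,k2,d2=x
    if Wf:W=Wf
    w=(P[:,3]+L*P[:,4]-(-(.33+d1)*P[:,2]+W*np.sin(P[:,0]+phi)+c1+k1*P[:,1]*tilt))/.12
    q=(pw-(W*np.sin(ra+phi)+c2+k2*rt*tilt+d2*rs))/.045
    pr=np.array([(W-.265)/.03,c1/.03,k1/.1,d1/.03,c2/.03,k2/.1,d2/.05,(L-.2)/.02])
    return np.r_[w if use!="power" else [],q if use!="wrist" else [],pr]
for use in("wrist","power","both"):
    for tilt in(True,False):
        f=least_squares(fun,[.6,.26,.2,0,0,0,0,0,0],kwargs=dict(tilt=tilt,use=use));cv=np.linalg.pinv(f.jac.T@f.jac)
        print(use,tilt,"bottom %.1f +- %.1f"%(180-np.degrees(f.x[0]),np.degrees(np.sqrt(cv[0,0]))),f.x.round(3),"chi2/n %.2f"%(2*f.cost/len(f.fun)))
E
python3 fit5.py
```

```text
wrist True bottom 141.4 +- 6.3 [ 0.673  0.245  0.206 -0.009  0.045  0.016  0.     0.     0.   ] chi2/n 0.77
wrist False bottom 140.6 +- 6.3 [ 0.687  0.245  0.207 -0.011  0.     0.016  0.     0.     0.   ] chi2/n 0.79
power True bottom 147.6 +- 8.4 [ 0.566  0.23   0.2   -0.    -0.    -0.     0.014  0.1   -0.042] chi2/n 0.91
power False bottom 135.9 +- 9.3 [ 0.77   0.198  0.2    0.     0.     0.     0.027  0.    -0.029] chi2/n 1.13
both True bottom 142.4 +- 5.4 [ 0.656  0.224  0.205 -0.007  0.046  0.011  0.029  0.09  -0.041] chi2/n 0.92
both False bottom 136.7 +- 5.9 [ 0.755  0.198  0.206 -0.003 -0.     0.007  0.025  0.    -0.029] chi2/n 1.02
```

send_rows(
  deltas=[
    {"dx": 1,"dy": -3.5,"dz": 1.6,"rx": 2.9,"ry": 0.8,"rz": 0},
    {"dx": 2,"dy": -7,"dz": 2.9,"rx": 5.8,"ry": 1.6,"rz": 0},
    {"dx": 3,"dy": -10.6,"dz": 4.1,"rx": 8.7,"ry": 2.4,"rz": 0},
    {"dx": 4,"dy": -14.3,"dz": 5.1,"rx": 11.6,"ry": 3.2,"rz": 0},
    {"dx": 5,"dy": -18,"dz": 5.9,"rx": 14.4,"ry": 4,"rz": 0},
  ],
)

```text
clock: 37.52
tcp_pos: [0.5234, 0.1423, 0.1931]
orientation: [1.815, 2.39, -0.151]
contact_force: [1.1, 5.7, -3.9]
grip_width: 0.0278
gripper_force: 93.6
```

```bash
python3 o.py g+ | cut -c1-70
```

```text
t37.52 tcp [0.5234 0.1423 0.1931] ang -11.9 tilt -9.7 r 74.7 ax -1.0 F
```

send_rows(
  deltas=[
    {"dx": 1,"dy": -3.7,"dz": 0.6,"rx": 2.9,"ry": 0.8,"rz": 0},
    {"dx": 2.1,"dy": -7.5,"dz": 1,"rx": 5.8,"ry": 1.6,"rz": 0},
    {"dx": 3.1,"dy": -11.3,"dz": 1.1,"rx": 8.7,"ry": 2.4,"rz": 0},
    {"dx": 4.2,"dy": -15.1,"dz": 1.1,"rx": 11.6,"ry": 3.2,"rz": 0},
    {"dx": 5.3,"dy": -18.8,"dz": 0.9,"rx": 14.4,"ry": 4,"rz": 0},
  ],
)

```text
clock: 37.93
tcp_pos: [0.5285, 0.1237, 0.1945]
orientation: [-1.856, -2.444, -0.088]
contact_force: [-0.4, 7.1, -1.8]
grip_width: 0.0278
gripper_force: 93.7
```

```bash
python3 o.py g+ | cut -c1-70
```

```text
t37.93 tcp [0.5285 0.1237 0.1945] ang 3.0 tilt 5.2 r 74.6 ax -1.0 F [-
```

send_rows(
  deltas=[
    {"dx": 1,"dy": -3.8,"dz": -0.4,"rx": 2.9,"ry": 0.8,"rz": 0},
    {"dx": 2.1,"dy": -7.5,"dz": -1.1,"rx": 5.8,"ry": 1.6,"rz": 0},
    {"dx": 3.1,"dy": -11.2,"dz": -1.9,"rx": 8.7,"ry": 2.4,"rz": 0},
    {"dx": 4.1,"dy": -14.8,"dz": -3,"rx": 11.6,"ry": 3.2,"rz": 0},
    {"dx": 5.1,"dy": -18.4,"dz": -4.2,"rx": 14.4,"ry": 4,"rz": 0},
  ],
)

```text
clock: 38.35
tcp_pos: [0.5337, 0.1053, 0.1908]
orientation: [-1.721, -2.266, -0.308]
contact_force: [-0.9, 8.4, -0.3]
grip_width: 0.0277
gripper_force: 93.7
```

```bash
python3 o.py g+ | cut -c1-70
```

```text
t38.35 tcp [0.5337 0.1053 0.1908] ang 18.0 tilt 20.2 r 74.5 ax -1.1 F
```

send_rows(
  deltas=[
    {"dx": 1,"dy": -3.5,"dz": -1.4,"rx": 2.9,"ry": 0.8,"rz": 0},
    {"dx": 1.9,"dy": -7,"dz": -3.1,"rx": 5.8,"ry": 1.6,"rz": 0},
    {"dx": 2.9,"dy": -10.3,"dz": -4.9,"rx": 8.7,"ry": 2.4,"rz": 0},
    {"dx": 3.8,"dy": -13.6,"dz": -6.9,"rx": 11.6,"ry": 3.2,"rz": 0},
    {"dx": 4.7,"dy": -16.7,"dz": -9,"rx": 14.4,"ry": 4,"rz": 0},
  ],
)

```text
clock: 38.77
tcp_pos: [0.5383, 0.0884, 0.1823]
orientation: [-1.578, -2.077, -0.501]
contact_force: [-1.8, 6.8, 4.3]
grip_width: 0.0274
gripper_force: 93.8
```

send_rows(
  deltas=[
    {"dx": 0,"dy": 0,"dz": 0,"rx": 0,"ry": 0,"rz": 0},
    {"dx": 0,"dy": 0,"dz": 0,"rx": 0,"ry": 0,"rz": 0},
    {"dx": 0,"dy": 0,"dz": 0,"rx": 0,"ry": 0,"rz": 0},
    {"dx": 0,"dy": 0,"dz": 0,"rx": 0,"ry": 0,"rz": 0},
    {"dx": 0,"dy": 0,"dz": 0,"rx": 0,"ry": 0,"rz": 0},
  ],
)

```text
clock: 39.18
tcp_pos: [0.5385, 0.0878, 0.1819]
orientation: [-1.581, -2.079, -0.499]
contact_force: [-0.7, 3.3, 4.4]
grip_width: 0.028
gripper_force: 94.2
```

```bash
python3 o.py REL | cut -c1-160
```

```text
t39.18 tcp [0.5385 0.0878 0.1819] ang 33.6 tilt 35.0 r 74.4 ax -1.1 F [-0.7  3.3  4.4] M [ 1.4  -0.17 -0.32] tauF -0.389 tauM 1.300 sum 0.911 rad F 1.8 j [ 0.45
```

send_rows(
  deltas=[
    {"dx": 0,"dy": 0,"dz": 0,"rx": 0,"ry": 0,"rz": 0},
    {"dx": 0,"dy": 0,"dz": 0,"rx": 0,"ry": 0,"rz": 0},
    {"dx": 0,"dy": 0,"dz": 0,"rx": 0,"ry": 0,"rz": 0},
  ],
  jaw=55,
)

```text
clock: 39.43
tcp_pos: [0.5381, 0.085, 0.1802]
orientation: [-1.584, -2.08, -0.494]
contact_force: [0.8, -0.5, -0.8]
grip_width: 0.0551
gripper_force: 0.0
```

send_rows(
  deltas=[
    {"dx": -2.1,"dy": 7.5,"dz": 4.8,"rx": -6.7,"ry": -1.9,"rz": 0},
    {"dx": -4.3,"dy": 15.5,"dz": 8.6,"rx": -13.5,"ry": -3.8,"rz": 0},
    {"dx": -6.7,"dy": 24,"dz": 11.3,"rx": -20.2,"ry": -5.6,"rz": 0},
    {"dx": -9.1,"dy": 32.6,"dz": 13,"rx": -27,"ry": -7.5,"rz": 0},
    {"dx": -11.6,"dy": 41.4,"dz": 13.6,"rx": -33.7,"ry": -9.4,"rz": 0},
  ],
)

```text
clock: 39.85
tcp_pos: [0.5279, 0.1266, 0.1959]
orientation: [1.898, 2.489, -0.003]
contact_force: [0.0, 0.4, -0.7]
grip_width: 0.0553
gripper_force: 0.0
```

send_rows(
  deltas=[
    {"dx": -2.5,"dy": 8.8,"dz": -0.6,"rx": -6.7,"ry": -1.9,"rz": 0},
    {"dx": -4.9,"dy": 17.5,"dz": -2.2,"rx": -13.5,"ry": -3.8,"rz": 0},
    {"dx": -7.2,"dy": 25.9,"dz": -5,"rx": -20.2,"ry": -5.6,"rz": 0},
    {"dx": -9.5,"dy": 33.9,"dz": -8.8,"rx": -27,"ry": -7.5,"rz": 0},
    {"dx": -11.6,"dy": 41.4,"dz": -13.6,"rx": -33.7,"ry": -9.4,"rz": 0},
  ],
)

```text
clock: 40.27
tcp_pos: [0.5159, 0.1694, 0.1821]
orientation: [1.575, 2.069, -0.497]
contact_force: [0.7, -0.0, -1.3]
grip_width: 0.0551
gripper_force: 0.0
```

send_rows(
  deltas=[
    {"dx": -1.4,"dy": 5,"dz": -4,"rx": -4.8,"ry": -1.3,"rz": 0},
    {"dx": -1.4,"dy": 5,"dz": -4,"rx": -4.8,"ry": -1.3,"rz": 0},
    {"dx": -1.4,"dy": 5,"dz": -4,"rx": -4.8,"ry": -1.3,"rz": 0},
    {"dx": -1.4,"dy": 5,"dz": -4,"rx": -4.8,"ry": -1.3,"rz": 0},
    {"dx": -1.4,"dy": 5,"dz": -4,"rx": -4.8,"ry": -1.3,"rz": 0},
  ],
)

```text
clock: 40.68
tcp_pos: [0.5148, 0.1712, 0.1776]
orientation: [1.534, 2.008, -0.557]
contact_force: [0.1, -0.2, -0.6]
grip_width: 0.0549
gripper_force: 0.0
```

send_rows(
  deltas=[
    {"dx": 0,"dy": 0,"dz": 0,"rx": 0,"ry": 0,"rz": 0},
    {"dx": 0,"dy": 0,"dz": 0,"rx": 0,"ry": 0,"rz": 0},
    {"dx": 0,"dy": 0,"dz": 0,"rx": 0,"ry": 0,"rz": 0},
    {"dx": 0,"dy": 0,"dz": 0,"rx": 0,"ry": 0,"rz": 0},
    {"dx": 0,"dy": 0,"dz": 0,"rx": 0,"ry": 0,"rz": 0},
  ],
  jaw=20,
)

```text
clock: 41.1
tcp_pos: [0.5149, 0.1727, 0.1777]
orientation: [1.53, 2.008, -0.556]
contact_force: [4.3, -0.8, 4.6]
grip_width: 0.0278
gripper_force: 90.3
```

```bash
python3 o.py GRIP | cut -c1-160
```

```text
t41.10 tcp [0.5149 0.1727 0.1777] ang -39.1 tilt -40.2 r 74.3 ax -1.0 F [ 4.3 -0.8  4.6] M [-0.12 -0.47  0.37] tauF 0.327 tauM -0.238 sum 0.089 rad F 2.3 j [-0.
```

send_rows(
  deltas=[
    {"dx": 0.8,"dy": -3,"dz": 2.4,"rx": 2.9,"ry": 0.8,"rz": 0},
    {"dx": 1.7,"dy": -6,"dz": 4.7,"rx": 5.8,"ry": 1.6,"rz": 0},
    {"dx": 2.6,"dy": -9.2,"dz": 6.8,"rx": 8.7,"ry": 2.4,"rz": 0},
    {"dx": 3.5,"dy": -12.5,"dz": 8.8,"rx": 11.6,"ry": 3.2,"rz": 0},
    {"dx": 4.4,"dy": -15.9,"dz": 10.5,"rx": 14.4,"ry": 4,"rz": 0},
  ],
)

```text
clock: 41.52
tcp_pos: [0.5189, 0.1586, 0.1869]
orientation: [1.676, 2.205, -0.366]
contact_force: [5.0, 2.1, -6.6]
grip_width: 0.0276
gripper_force: 89.6
```

```bash
python3 o.py g+ | cut -c1-70
```

```text
t41.52 tcp [0.5189 0.1586 0.1869] ang -25.7 tilt -24.9 r 74.3 ax -1.0
```

send_rows(
  deltas=[
    {"dx": 1,"dy": -3.5,"dz": 1.6,"rx": 2.9,"ry": 0.8,"rz": 0},
    {"dx": 2,"dy": -7,"dz": 2.9,"rx": 5.8,"ry": 1.6,"rz": 0},
    {"dx": 3,"dy": -10.6,"dz": 4.1,"rx": 8.7,"ry": 2.4,"rz": 0},
    {"dx": 4,"dy": -14.3,"dz": 5.1,"rx": 11.6,"ry": 3.2,"rz": 0},
    {"dx": 5,"dy": -18,"dz": 5.9,"rx": 14.4,"ry": 4,"rz": 0},
  ],
)

```text
clock: 41.93
tcp_pos: [0.5237, 0.1408, 0.1929]
orientation: [1.814, 2.385, -0.154]
contact_force: [5.1, 3.8, -8.6]
grip_width: 0.028
gripper_force: 89.4
```

```bash
python3 o.py g+ | cut -c1-70
```

```text
t41.93 tcp [0.5237 0.1408 0.1929] ang -10.8 tilt -10.0 r 74.2 ax -1.1
```

send_rows(
  deltas=[
    {"dx": 1,"dy": -3.7,"dz": 0.6,"rx": 2.9,"ry": 0.8,"rz": 0},
    {"dx": 2.1,"dy": -7.5,"dz": 1,"rx": 5.8,"ry": 1.6,"rz": 0},
    {"dx": 3.1,"dy": -11.3,"dz": 1.1,"rx": 8.7,"ry": 2.4,"rz": 0},
    {"dx": 4.2,"dy": -15.1,"dz": 1.1,"rx": 11.6,"ry": 3.2,"rz": 0},
    {"dx": 5.3,"dy": -18.8,"dz": 0.9,"rx": 14.4,"ry": 4,"rz": 0},
  ],
)

```text
clock: 42.35
tcp_pos: [0.5289, 0.1223, 0.1938]
orientation: [-1.861, -2.446, -0.085]
contact_force: [3.8, 6.0, -8.8]
grip_width: 0.0276
gripper_force: 89.5
```

```bash
python3 o.py g+ | cut -c1-70
```

```text
t42.35 tcp [0.5289 0.1223 0.1938] ang 4.2 tilt 5.0 r 74.0 ax -1.1 F [
```

send_rows(
  deltas=[
    {"dx": 1,"dy": -3.8,"dz": -0.4,"rx": 2.9,"ry": 0.8,"rz": 0},
    {"dx": 2.1,"dy": -7.5,"dz": -1.1,"rx": 5.8,"ry": 1.6,"rz": 0},
    {"dx": 3.1,"dy": -11.2,"dz": -1.9,"rx": 8.7,"ry": 2.4,"rz": 0},
    {"dx": 4.1,"dy": -14.8,"dz": -3,"rx": 11.6,"ry": 3.2,"rz": 0},
    {"dx": 5.1,"dy": -18.4,"dz": -4.2,"rx": 14.4,"ry": 4,"rz": 0},
  ],
)

```text
clock: 42.77
tcp_pos: [0.5339, 0.1042, 0.1898]
orientation: [-1.726, -2.269, -0.306]
contact_force: [3.4, 8.9, -7.7]
grip_width: 0.0279
gripper_force: 89.6
```

```bash
python3 o.py g+ | cut -c1-70
```

```text
t42.77 tcp [0.5339 0.1042 0.1898] ang 19.1 tilt 19.9 r 73.9 ax -1.1 F
```

send_rows(
  deltas=[
    {"dx": -1,"dy": 3.6,"dz": 1.2,"rx": -2.9,"ry": -0.8,"rz": 0},
    {"dx": -2,"dy": 7.2,"dz": 2.3,"rx": -5.8,"ry": -1.6,"rz": 0},
    {"dx": -3,"dy": 10.9,"dz": 3.1,"rx": -8.7,"ry": -2.4,"rz": 0},
    {"dx": -4.1,"dy": 14.7,"dz": 3.8,"rx": -11.6,"ry": -3.2,"rz": 0},
    {"dx": -5.1,"dy": 18.4,"dz": 4.2,"rx": -14.4,"ry": -4,"rz": 0},
  ],
)

```text
clock: 43.18
tcp_pos: [0.53, 0.1182, 0.1936]
orientation: [-1.868, -2.452, -0.075]
contact_force: [6.3, -5.6, -6.7]
grip_width: 0.0282
gripper_force: 91.8
```

```bash
python3 o.py g- | cut -c1-70
```

```text
t43.18 tcp [0.53   0.1182 0.1936] ang 7.5 tilt 4.3 r 74.2 ax -1.1 F [
```

send_rows(
  deltas=[
    {"dx": -1.1,"dy": 3.8,"dz": 0.2,"rx": -2.9,"ry": -0.8,"rz": 0},
    {"dx": -2.1,"dy": 7.6,"dz": 0.3,"rx": -5.8,"ry": -1.6,"rz": 0},
    {"dx": -3.2,"dy": 11.3,"dz": 0.1,"rx": -8.7,"ry": -2.4,"rz": 0},
    {"dx": -4.2,"dy": 15.1,"dz": -0.3,"rx": -11.6,"ry": -3.2,"rz": 0},
    {"dx": -5.3,"dy": 18.8,"dz": -0.9,"rx": -14.4,"ry": -4,"rz": 0},
  ],
)

```text
clock: 43.6
tcp_pos: [0.5248, 0.1369, 0.1937]
orientation: [1.81, 2.376, -0.165]
contact_force: [4.4, -6.6, 0.1]
grip_width: 0.028
gripper_force: 92.4
```

```bash
python3 o.py g- | cut -c1-70
```

```text
t43.60 tcp [0.5248 0.1369 0.1937] ang -7.6 tilt -10.6 r 74.3 ax -1.1 F
```

send_rows(
  deltas=[
    {"dx": -1,"dy": 3.7,"dz": -0.8,"rx": -2.9,"ry": -0.8,"rz": 0},
    {"dx": -2.1,"dy": 7.4,"dz": -1.8,"rx": -5.8,"ry": -1.6,"rz": 0},
    {"dx": -3.1,"dy": 11,"dz": -2.9,"rx": -8.7,"ry": -2.4,"rz": 0},
    {"dx": -4,"dy": 14.5,"dz": -4.3,"rx": -11.6,"ry": -3.2,"rz": 0},
    {"dx": -5,"dy": 18,"dz": -5.9,"rx": -14.4,"ry": -4,"rz": 0},
  ],
)

```text
clock: 44.02
tcp_pos: [0.5198, 0.1551, 0.1887]
orientation: [1.672, 2.195, -0.377]
contact_force: [4.4, -5.2, 6.1]
grip_width: 0.0279
gripper_force: 93.0
```

```bash
python3 o.py g- | cut -c1-70
```

```text
t44.02 tcp [0.5198 0.1551 0.1887] ang -22.6 tilt -25.6 r 74.4 ax -1.0
```

send_rows(
  deltas=[
    {"dx": -0.9,"dy": 3.4,"dz": -1.8,"rx": -2.9,"ry": -0.8,"rz": 0},
    {"dx": -1.9,"dy": 6.7,"dz": -3.7,"rx": -5.8,"ry": -1.6,"rz": 0},
    {"dx": -2.8,"dy": 9.9,"dz": -5.8,"rx": -8.7,"ry": -2.4,"rz": 0},
    {"dx": -3.6,"dy": 12.9,"dz": -8.1,"rx": -11.6,"ry": -3.2,"rz": 0},
    {"dx": -4.4,"dy": 15.9,"dz": -10.5,"rx": -14.4,"ry": -4,"rz": 0},
  ],
)

```text
clock: 44.43
tcp_pos: [0.5153, 0.1714, 0.179]
orientation: [1.526, 2.003, -0.561]
contact_force: [3.4, -3.4, 10.2]
grip_width: 0.0276
gripper_force: 93.2
```

```bash
python3 o.py g- | cut -c1-160
```

```text
t44.43 tcp [0.5153 0.1714 0.179 ] ang -37.7 tilt -40.6 r 74.5 ax -1.0 F [ 3.4 -3.4 10.2] M [-2.09 -0.57  0.5 ] tauF 0.711 tauM -2.171 sum -1.460 rad F 5.5 j [-0
```

```bash
sed -i "s/    if x\['tag'\]=='grip2':cur=29.5/    if x['tag']=='grip2':cur=29.5\n    if x['tag']=='GRIP':cur=102.2\n    if x['tag']=='GRIP3':cur=CUR3\n    if x['tag']=='GRIP4':cur=CUR4/; s/^import json/import json\nCUR3=CUR4=0/" fit3.py; python3 fit5.py; python3 fit4.py | grep "^g" | grep al| tail -8
```

```text
wrist True bottom 142.9 +- 5.8 [ 0.648  0.248  0.211 -0.011  0.023  0.016  0.     0.     0.   ] chi2/n 0.94
wrist False bottom 142.4 +- 5.7 [ 0.657  0.248  0.212 -0.013  0.     0.017  0.     0.     0.   ] chi2/n 0.95
power True bottom 128.0 +- 4.4 [ 0.907  0.198  0.2    0.    -0.     0.     0.071  0.062 -0.032] chi2/n 1.81
power False bottom 125.8 +- 4.4 [ 0.946  0.19   0.2    0.     0.     0.     0.06   0.    -0.023] chi2/n 1.93
both True bottom 131.7 +- 3.7 [ 0.843  0.2    0.211 -0.005  0.014  0.013  0.067  0.07  -0.033] chi2/n 1.46
both False bottom 129.6 +- 3.7 [ 0.879  0.192  0.212 -0.005  0.     0.013  0.055  0.    -0.022] chi2/n 1.53
g+ al 227 w 0.600 G: poly -0.266 qd -0.325 wrist -0.101
g+ al 242 w 0.604 G: poly -0.177 qd -0.213 wrist -0.011
g+ al 257 w 0.608 G: poly -0.048 qd -0.106 wrist -0.171
g+ al 272 w 0.655 G: poly 0.070 qd 0.023 wrist -0.394
g- al 260 w -0.602 G: poly -0.093 qd -0.079 wrist -0.251
g- al 245 w -0.618 G: poly -0.068 qd -0.107 wrist -0.418
g- al 230 w -0.621 G: poly -0.155 qd -0.170 wrist -0.495
g- al 215 w -0.625 G: poly 0.024 qd 0.047 wrist -0.499
```

```bash
cat > fit6.py <<'E'
import io,contextlib
with contextlib.redirect_stdout(io.StringIO()):
    import sys;sys.argv=["x"]
    import fit2
    from fit4 import *
L0=.205
D1=np.linalg.lstsq(np.array([[x["qd"][0]] for x in free]),np.array([x["tau"][0] for x in free]),rcond=None)[0][0]
e=[x["tau"][0]-D1*x["qd"][0] for x in free];print("D1",D1.round(2),"resid by sample",np.round(e,2),[round(x["tilt"]) for x in free],"F free mean",np.mean([x["F"] for x in free],0).round(2))
# residual of J1 free model vs tilt, dir
def m1(x): return np.r_[1,np.radians(x["tilt"]),np.radians(x["tilt"])**2,1][:3]*0
A=[];b=[]
A1=np.array([[x["qd"][0],np.radians(x["tilt"]),np.sign(x["qd"][0]),np.sign(x["qd"][0])*np.radians(x["tilt"])] for x in free]);c1=np.linalg.lstsq(A1,np.array([x["tau"][0] for x in free]),rcond=None)[0]
t1f=lambda x:np.array([x["qd"][0],np.radians(x["tilt"]),np.sign(x["qd"][0]),np.sign(x["qd"][0])*np.radians(x["tilt"])])@c1
print("free J1 rms",np.std(A1@c1-[x["tau"][0] for x in free]).round(3),c1.round(2))
t1=np.array([x["tau"][0]-t1f(x) for x in G])
S3=[C+x["d"]-L0*x["z"] for x in G]
pred=np.array([np.cross(s,x["F"])[2]+x["M"][2] for s,x in zip(S3,G)])
k=np.polyfit(pred,t1,1);print("tau1 vs wrist: slope %.3f off %.3f resid %.3f"%(k[0],k[1],np.std(t1-np.polyval(k,pred))))
sg=np.sign(k[0])
P=[]
for x,s,t in zip(G,S3,t1):
    # unknown F: minimise |F-Fm|^2/.5^2 + (eq)^2/.08^2 ; eq: s_x Fy - s_y Fx = sg*t - Mz
    h=np.array([-s[1],s[0],0]);cov=np.eye(3)*.25;y=sg*t-x["M"][2]-h@x["F"];Kg=cov@h/(h@cov@h+.08**2);F=x["F"]+Kg*y;cov=cov-np.outer(Kg,h)@cov
    ti=np.radians(x["tilt"]);g=np.cross(u,x["d"]-L0*x["z"]);gz=np.cross(u,-x["z"])
    # u.(a x F) = F.(u x a)
    P.append((np.radians(x["ang"]+x["o"]+150.6),ti,1 if x["tag"]=="g+" else -1,np.cross(u,x["d"])@F+u@x["M"]+1.033*np.sin(ti),gz@F,np.sqrt(g@cov@g+.02**2)))
for p,z,F,M,s,o in fit2.D:
    d=p-C;th=np.arctan2(-d@v,d[2]);ti=np.arctan2(z@v,-z[2]);P.append((th+np.radians(o),ti,s,np.cross(u,d)@F+u@M+1.033*np.sin(ti),np.cross(u,-z)@F,.14))
P=np.array(P)
from scipy.optimize import least_squares
def fun(x,inf=1.):
    phi,W,L,c,kk,dd=x
    return np.r_[(P[:,3]+L*P[:,4]-(-(.33+dd)*P[:,2]+W*np.sin(P[:,0]+phi)+c+kk*P[:,1]))/(P[:,5]*inf),(W-.265)/.03,c/.03,kk/.05,dd/.02]
f=least_squares(fun,[.6,.26,.2,0,0,0],loss="soft_l1",f_scale=2.);cv=np.linalg.inv(f.jac.T@f.jac)
print("bottom %.1f +- %.1f"%(180-np.degrees(f.x[0]),np.degrees(np.sqrt(cv[0,0]))),f.x.round(3),"chi",(fun(f.x)**2).mean().round(2))
n=len(G);f2=[]
for i in range(n):
    m=P[i,3]+f.x[2]*P[i,4]+.33*P[i,2];f2.append((round(np.degrees(P[i,0])),int(P[i,2]),round(m,2),round(f.x[1]*np.sin(P[i,0]+f.x[0]),2),round(P[i,5],2)))
print(sorted(f2))
E
python3 fit6.py
```

```text
D1 -6.57 resid by sample [ 0.41  0.2  -0.1  -0.34 -0.43 -0.45 -0.11  0.18  0.41  0.39 -0.12 -0.34
  0.27 -0.11] [20, 5, -10, -25, -40, -25, -10, 5, 20, 5, -10, -25, 5, -10] F free mean [-0.14  0.08 -0.06]
free J1 rms 0.085 [-6.77  0.95  0.04  0.1 ]
tau1 vs wrist: slope 0.981 off 0.163 resid 0.327
bottom 142.2 +- 4.7 [ 0.66   0.249  0.204 -0.025  0.212  0.008] chi 1.54
[(111, -1, np.float64(-0.17), np.float64(0.13), np.float64(0.1)), (112, -1, np.float64(-0.03), np.float64(0.12), np.float64(0.1)), (124, 1, np.float64(-0.18), np.float64(0.08), np.float64(0.08)), (124, 1, np.float64(-0.06), np.float64(0.08), np.float64(0.08)), (127, -1, np.float64(0.05), np.float64(0.07), np.float64(0.07)), (138, 1, np.float64(-0.17), np.float64(0.02), np.float64(0.05)), (139, 1, np.float64(-0.17), np.float64(0.01), np.float64(0.05)), (141, -1, np.float64(-0.15), np.float64(0.01), np.float64(0.1)), (142, -1, np.float64(0.03), np.float64(0.0), np.float64(0.05)), (153, 1, np.float64(-0.14), np.float64(-0.05), np.float64(0.08)), (153, 1, np.float64(-0.07), np.float64(-0.05), np.float64(0.05)), (154, 1, np.
[... 742 characters left out ...]
), np.float64(-0.17), np.float64(0.05)), (198, 1, np.float64(-0.11), np.float64(-0.21), np.float64(0.07)), (198, 1, np.float64(0.0), np.float64(-0.21), np.float64(0.07)), (215, -1, np.float64(-0.49), np.float64(-0.24), np.float64(0.1)), (227, 1, np.float64(-0.39), np.float64(-0.25), np.float64(0.08)), (230, -1, np.float64(-0.42), np.float64(-0.25), np.float64(0.07)), (242, 1, np.float64(-0.31), np.float64(-0.25), np.float64(0.05)), (245, -1, np.float64(-0.31), np.float64(-0.24), np.float64(0.05)), (257, 1, np.float64(-0.3), np.float64(-0.23), np.float64(0.05)), (260, -1, np.float64(-0.25), np.float64(-0.22), np.float64(0.05)), (272, 1, np.float64(-0.13), np.float64(-0.19), np.float64(0.07))]
```

```bash
cat >> fit6.py <<'E'
print("free M_u+Bsin",[(x["tag"],round(x["tilt"]),round(float(u@x["M"]+1.033*np.sin(np.radians(x["tilt"]))),3)) for x in free])
def run(sel,pr,Lsd=9,nz=0.05,lab=""):
    Q=P[sel]
    def fn(x):
        phi,W,L,c,kk,dd=x
        return np.r_[(Q[:,3]+L*Q[:,4]-(-(.33+dd)*Q[:,2]+W*np.sin(Q[:,0]+phi)+c+kk*Q[:,1]))/np.hypot(Q[:,5],nz),(W-.265)/.03,c/pr[0],kk/pr[1],dd/.02]
    f=least_squares(fn,[.6,.26,.2,0,0,0],loss="soft_l1",f_scale=2.);cv=np.linalg.inv(f.jac.T@f.jac)
    print(lab,"bottom %.1f +- %.1f"%(180-np.degrees(f.x[0]),np.degrees(np.sqrt(cv[0,0]))),f.x.round(3),"chi",(fn(f.x)**2).mean().round(2))
a=np.ones(len(P),bool);new=np.arange(len(P))<n
for pr in((.02,.02),(.03,.3),(.06,.3)):
    run(a,pr,lab="all %s"%(pr,));run(new,pr,lab="new %s"%(pr,));run(~new,pr,lab="old %s"%(pr,))
run(a&(abs(P[:,1])<.25),(.03,.1),lab="hand near top");run(P[:,2]>0,(.03,.3),lab="+ only");run(P[:,2]<0,(.03,.3),lab="- only")
E
python3 fit6.py | tail -12; python3 -c "
from h import *
print(r.get_obs()['clock'])"
```

```text
all (0.02, 0.02) bottom 134.6 +- 5.4 [ 0.792  0.251  0.208 -0.022  0.051  0.012] chi 1.34
new (0.02, 0.02) bottom 134.3 +- 6.1 [ 0.798  0.255  0.208 -0.018  0.054  0.009] chi 1.57
old (0.02, 0.02) bottom 139.8 +- 14.3 [ 0.701  0.256  0.202 -0.01   0.001  0.005] chi 0.7
all (0.03, 0.3) bottom 141.5 +- 5.4 [ 0.671  0.253  0.203 -0.017  0.263  0.006] chi 0.82
new (0.03, 0.3) bottom 147.2 +- 6.6 [ 0.572  0.262  0.2   -0.014  0.355 -0.002] chi 0.53
old (0.03, 0.3) bottom 137.0 +- 15.4 [ 0.751  0.258  0.201 -0.02   0.036  0.004] chi 0.67
all (0.06, 0.3) bottom 142.4 +- 5.7 [ 0.657  0.251  0.203 -0.022  0.26   0.005] chi 0.81
new (0.06, 0.3) bottom 149.2 +- 7.8 [ 0.538  0.256  0.2   -0.024  0.352 -0.002] chi 0.53
old (0.06, 0.3) bottom 135.2 +- 15.2 [ 0.783  0.264  0.2   -0.044  0.045  0.002] chi 0.63
hand near top bottom 140.1 +- 6.4 [ 0.697  0.268  0.202 -0.014  0.111  0.003] chi 0.71
+ only bottom 140.2 +- 9.5 [ 0.695  0.239  0.202 -0.013  0.252  0.006] chi 1.02
- only bottom 143.2 +- 7.1 [ 0.642  0.274  0.203 -0.002  0.266 -0.001] chi 0.35
44.4333
```

send_rows(
  deltas=[
    {"dx": 0,"dy": 0,"dz": 0,"rx": 0,"ry": 0,"rz": 0},
    {"dx": 0,"dy": 0,"dz": 0,"rx": 0,"ry": 0,"rz": 0},
    {"dx": 0,"dy": 0,"dz": 0,"rx": 0,"ry": 0,"rz": 0},
  ],
)

```text
clock: 44.68
tcp_pos: [0.5146, 0.1737, 0.177]
orientation: [1.53, 2.01, -0.555]
contact_force: [5.4, 2.1, 2.8]
grip_width: 0.0276
gripper_force: 93.1
```

```bash
python3 o.py REL3 | cut -c1-160
```

```text
t44.68 tcp [0.5146 0.1737 0.177 ] ang -40.1 tilt -40.1 r 74.5 ax -1.0 F [5.4 2.1 2.8] M [ 0.09 -1.06  0.37] tauF 0.102 tauM -0.199 sum -0.098 rad F 2.4 j [-0.61
```

send_rows(
  deltas=[
    {"dx": 0,"dy": 0,"dz": 0,"rx": 0,"ry": 0,"rz": 0},
    {"dx": 0,"dy": 0,"dz": 0,"rx": 0,"ry": 0,"rz": 0},
    {"dx": 1.4,"dy": -5,"dz": 4,"rx": 4.8,"ry": 1.3,"rz": 0},
  ],
  jaw=55,
)

```text
clock: 44.93
tcp_pos: [0.5122, 0.1717, 0.1775]
orientation: [1.572, 2.085, -0.502]
contact_force: [0.2, 1.3, -0.8]
grip_width: 0.0549
gripper_force: 0.0
```

send_rows(
  deltas=[
    {"dx": 2.1,"dy": -7.5,"dz": 4.8,"rx": 6.7,"ry": 1.9,"rz": 0},
    {"dx": 4.3,"dy": -15.5,"dz": 8.6,"rx": 13.5,"ry": 3.8,"rz": 0},
    {"dx": 6.7,"dy": -24,"dz": 11.3,"rx": 20.2,"ry": 5.6,"rz": 0},
    {"dx": 9.1,"dy": -32.6,"dz": 13,"rx": 27,"ry": 7.5,"rz": 0},
    {"dx": 11.6,"dy": -41.4,"dz": 13.6,"rx": 33.7,"ry": 9.4,"rz": 0},
  ],
)

```text
clock: 45.35
tcp_pos: [0.5271, 0.1272, 0.1958]
orientation: [1.902, 2.499, 0.008]
contact_force: [0.4, 0.1, -1.1]
grip_width: 0.0547
gripper_force: 0.0
```

send_rows(
  deltas=[
    {"dx": 2.5,"dy": -8.8,"dz": -0.6,"rx": 6.7,"ry": 1.9,"rz": 0},
    {"dx": 4.9,"dy": -17.5,"dz": -2.2,"rx": 13.5,"ry": 3.8,"rz": 0},
    {"dx": 7.2,"dy": -25.9,"dz": -5,"rx": 20.2,"ry": 5.6,"rz": 0},
    {"dx": 9.5,"dy": -33.9,"dz": -8.8,"rx": 27,"ry": 7.5,"rz": 0},
    {"dx": 11.6,"dy": -41.4,"dz": -13.6,"rx": 33.7,"ry": 9.4,"rz": 0},
  ],
)

```text
clock: 45.77
tcp_pos: [0.5392, 0.0845, 0.1821]
orientation: [-1.583, -2.077, -0.505]
contact_force: [0.7, 0.6, 0.1]
grip_width: 0.0552
gripper_force: 0.0
```

send_rows(
  deltas=[
    {"dx": 0,"dy": 0,"dz": 0,"rx": 0,"ry": 0,"rz": 0},
    {"dx": 0,"dy": 0,"dz": 0,"rx": 0,"ry": 0,"rz": 0},
    {"dx": 0,"dy": 0,"dz": 0,"rx": 0,"ry": 0,"rz": 0},
  ],
)

```text
clock: 46.02
tcp_pos: [0.5379, 0.0861, 0.1807]
orientation: [-1.583, -2.08, -0.494]
contact_force: [0.2, 1.5, 0.4]
grip_width: 0.0549
gripper_force: 0.0
```

send_rows(
  deltas=[
    {"dx": 0,"dy": 0,"dz": 0,"rx": 0,"ry": 0,"rz": 0},
    {"dx": 0,"dy": 0,"dz": 0,"rx": 0,"ry": 0,"rz": 0},
    {"dx": 0,"dy": 0,"dz": 0,"rx": 0,"ry": 0,"rz": 0},
    {"dx": 0,"dy": 0,"dz": 0,"rx": 0,"ry": 0,"rz": 0},
    {"dx": 0,"dy": 0,"dz": 0,"rx": 0,"ry": 0,"rz": 0},
  ],
  jaw=20,
)

```text
clock: 46.43
tcp_pos: [0.5386, 0.0874, 0.1821]
orientation: [-1.58, -2.082, -0.497]
contact_force: [-1.2, 3.0, 5.9]
grip_width: 0.0279
gripper_force: 89.8
```

```bash
python3 o.py GRIP3 | cut -c1-160
```

```text
t46.43 tcp [0.5386 0.0874 0.1821] ang 33.8 tilt 34.8 r 74.8 ax -1.1 F [-1.2  3.   5.9] M [0.53 0.08 0.06] tauF -0.446 tauM 0.536 sum 0.090 rad F 3.1 j [ 0.43  0
```

send_rows(
  deltas=[
    {"dx": -0.9,"dy": 3.2,"dz": 2.2,"rx": -2.9,"ry": -0.8,"rz": 0},
    {"dx": -1.8,"dy": 6.4,"dz": 4.2,"rx": -5.8,"ry": -1.6,"rz": 0},
    {"dx": -2.7,"dy": 9.8,"dz": 6,"rx": -8.7,"ry": -2.4,"rz": 0},
    {"dx": -3.7,"dy": 13.2,"dz": 7.6,"rx": -11.6,"ry": -3.2,"rz": 0},
    {"dx": -4.7,"dy": 16.7,"dz": 9,"rx": -14.4,"ry": -4,"rz": 0},
  ],
)

```text
clock: 46.85
tcp_pos: [0.5341, 0.1036, 0.1907]
orientation: [-1.726, -2.272, -0.302]
contact_force: [0.3, 2.7, -0.9]
grip_width: 0.0281
gripper_force: 89.6
```

```bash
python3 o.py g- | cut -c1-70
```

```text
t46.85 tcp [0.5341 0.1036 0.1907] ang 19.3 tilt 19.7 r 74.9 ax -1.1 F
```

send_rows(
  deltas=[
    {"dx": -1,"dy": 3.6,"dz": 1.2,"rx": -2.9,"ry": -0.8,"rz": 0},
    {"dx": -2,"dy": 7.2,"dz": 2.3,"rx": -5.8,"ry": -1.6,"rz": 0},
    {"dx": -3,"dy": 10.9,"dz": 3.1,"rx": -8.7,"ry": -2.4,"rz": 0},
    {"dx": -4.1,"dy": 14.7,"dz": 3.8,"rx": -11.6,"ry": -3.2,"rz": 0},
    {"dx": -5.1,"dy": 18.4,"dz": 4.2,"rx": -14.4,"ry": -4,"rz": 0},
  ],
)

```text
clock: 47.27
tcp_pos: [0.529, 0.122, 0.1948]
orientation: [-1.861, -2.449, -0.08]
contact_force: [0.1, 0.8, 0.1]
grip_width: 0.0279
gripper_force: 89.8
```

```bash
python3 o.py g- | cut -c1-70
```

```text
t47.27 tcp [0.529  0.122  0.1948] ang 4.4 tilt 4.7 r 75.0 ax -1.1 F [0
```

send_rows(
  deltas=[
    {"dx": -1.1,"dy": 3.8,"dz": 0.2,"rx": -2.9,"ry": -0.8,"rz": 0},
    {"dx": -2.1,"dy": 7.6,"dz": 0.3,"rx": -5.8,"ry": -1.6,"rz": 0},
    {"dx": -3.2,"dy": 11.3,"dz": 0.1,"rx": -8.7,"ry": -2.4,"rz": 0},
    {"dx": -4.2,"dy": 15.1,"dz": -0.3,"rx": -11.6,"ry": -3.2,"rz": 0},
    {"dx": -5.3,"dy": 18.8,"dz": -0.9,"rx": -14.4,"ry": -4,"rz": 0},
  ],
)

```text
clock: 47.68
tcp_pos: [0.5238, 0.1408, 0.1939]
orientation: [1.811, 2.384, -0.158]
contact_force: [1.9, -0.6, 0.4]
grip_width: 0.0278
gripper_force: 89.9
```

```bash
python3 o.py g- | cut -c1-70
```

```text
t47.68 tcp [0.5238 0.1408 0.1939] ang -10.5 tilt -10.2 r 75.2 ax -1.1
```

send_rows(
  deltas=[
    {"dx": -1,"dy": 3.7,"dz": -0.8,"rx": -2.9,"ry": -0.8,"rz": 0},
    {"dx": -2.1,"dy": 7.4,"dz": -1.8,"rx": -5.8,"ry": -1.6,"rz": 0},
    {"dx": -3.1,"dy": 11,"dz": -2.9,"rx": -8.7,"ry": -2.4,"rz": 0},
    {"dx": -4,"dy": 14.5,"dz": -4.3,"rx": -11.6,"ry": -3.2,"rz": 0},
    {"dx": -5,"dy": 18,"dz": -5.9,"rx": -14.4,"ry": -4,"rz": 0},
  ],
)

```text
clock: 48.1
tcp_pos: [0.5188, 0.1587, 0.188]
orientation: [1.674, 2.203, -0.369]
contact_force: [1.3, 1.0, 2.3]
grip_width: 0.0279
gripper_force: 90.0
```

```bash
python3 o.py g- | cut -c1-70
```

```text
t48.10 tcp [0.5188 0.1587 0.188 ] ang -25.5 tilt -25.1 r 75.3 ax -1.1
```

send_rows(
  deltas=[
    {"dx": -0.9,"dy": 3.4,"dz": -1.8,"rx": -2.9,"ry": -0.8,"rz": 0},
    {"dx": -1.9,"dy": 6.7,"dz": -3.7,"rx": -5.8,"ry": -1.6,"rz": 0},
    {"dx": -2.8,"dy": 9.9,"dz": -5.8,"rx": -8.7,"ry": -2.4,"rz": 0},
    {"dx": -3.6,"dy": 12.9,"dz": -8.1,"rx": -11.6,"ry": -3.2,"rz": 0},
    {"dx": -4.4,"dy": 15.9,"dz": -10.5,"rx": -14.4,"ry": -4,"rz": 0},
  ],
)

```text
clock: 48.52
tcp_pos: [0.5144, 0.1746, 0.1774]
orientation: [1.529, 2.012, -0.554]
contact_force: [1.4, -0.4, 2.2]
grip_width: 0.0277
gripper_force: 90.1
```

```bash
python3 o.py g- | cut -c1-160
```

```text
t48.52 tcp [0.5144 0.1746 0.1774] ang -40.4 tilt -40.1 r 75.4 ax -1.0 F [ 1.4 -0.4  2.2] M [0.47 0.44 0.09] tauF 0.154 tauM 0.569 sum 0.723 rad F 1.2 j [-0.62
```

send_rows(
  deltas=[
    {"dx": 0,"dy": 0,"dz": 0,"rx": 0,"ry": 0,"rz": 0},
    {"dx": 0,"dy": 0,"dz": 0,"rx": 0,"ry": 0,"rz": 0},
    {"dx": 0,"dy": 0,"dz": 0,"rx": 0,"ry": 0,"rz": 0},
  ],
)

```text
clock: 48.77
tcp_pos: [0.5142, 0.1751, 0.177]
orientation: [1.531, 2.015, -0.552]
contact_force: [-0.1, 5.5, 3.7]
grip_width: 0.0278
gripper_force: 90.9
```

```bash
python3 o.py REL4 | cut -c1-160
```

```text
t48.77 tcp [0.5142 0.1751 0.177 ] ang -40.9 tilt -39.8 r 75.4 ax -1.1 F [-0.1  5.5  3.7] M [0.8  0.35 0.2 ] tauF -0.123 tauM 0.860 sum 0.737 rad F 6.3 j [-0.62
```

send_rows(
  deltas=[
    {"dx": 0,"dy": 0,"dz": 0,"rx": 0,"ry": 0,"rz": 0},
    {"dx": 0,"dy": 0,"dz": 0,"rx": 0,"ry": 0,"rz": 0},
    {"dx": 1.4,"dy": -5,"dz": 4,"rx": 4.8,"ry": 1.3,"rz": 0},
  ],
  jaw=55,
)

```text
clock: 49.02
tcp_pos: [0.513, 0.1711, 0.1777]
orientation: [1.575, 2.085, -0.5]
contact_force: [0.1, -0.3, -0.2]
grip_width: 0.0551
gripper_force: 0.0
```

send_rows(
  deltas=[
    {"dx": 2.1,"dy": -7.5,"dz": 4.8,"rx": 6.7,"ry": 1.9,"rz": 0},
    {"dx": 4.3,"dy": -15.5,"dz": 8.6,"rx": 13.5,"ry": 3.8,"rz": 0},
    {"dx": 6.7,"dy": -24,"dz": 11.3,"rx": 20.2,"ry": 5.6,"rz": 0},
    {"dx": 9.1,"dy": -32.6,"dz": 13,"rx": 27,"ry": 7.5,"rz": 0},
    {"dx": 11.6,"dy": -41.4,"dz": 13.6,"rx": 33.7,"ry": 9.4,"rz": 0},
  ],
)

```text
clock: 49.43
tcp_pos: [0.5276, 0.1261, 0.1958]
orientation: [-1.903, -2.498, -0.01]
contact_force: [-0.6, -0.0, -0.5]
grip_width: 0.0549
gripper_force: 0.0
```

send_rows(
  deltas=[
    {"dx": 2.5,"dy": -8.8,"dz": -0.6,"rx": 6.7,"ry": 1.9,"rz": 0},
    {"dx": 4.9,"dy": -17.5,"dz": -2.2,"rx": 13.5,"ry": 3.8,"rz": 0},
    {"dx": 7.2,"dy": -25.9,"dz": -5,"rx": 20.2,"ry": 5.6,"rz": 0},
    {"dx": 9.5,"dy": -33.9,"dz": -8.8,"rx": 27,"ry": 7.5,"rz": 0},
    {"dx": 11.6,"dy": -41.4,"dz": -13.6,"rx": 33.7,"ry": 9.4,"rz": 0},
  ],
)

```text
clock: 49.85
tcp_pos: [0.5394, 0.0835, 0.1817]
orientation: [-1.582, -2.074, -0.505]
contact_force: [-0.7, 0.0, -0.2]
grip_width: 0.0551
gripper_force: 0.0
```

send_rows(
  deltas=[
    {"dx": 0,"dy": 0,"dz": 0,"rx": 0,"ry": 0,"rz": 0},
    {"dx": 0,"dy": 0,"dz": 0,"rx": 0,"ry": 0,"rz": 0},
    {"dx": 0,"dy": 0,"dz": 0,"rx": 0,"ry": 0,"rz": 0},
  ],
)

```text
clock: 50.1
tcp_pos: [0.5381, 0.0854, 0.1804]
orientation: [-1.582, -2.077, -0.495]
contact_force: [-0.2, 1.2, 0.3]
grip_width: 0.0552
gripper_force: 0.0
```

send_rows(
  deltas=[
    {"dx": 0,"dy": 0,"dz": 0,"rx": 0,"ry": 0,"rz": 0},
    {"dx": 0,"dy": 0,"dz": 0,"rx": 0,"ry": 0,"rz": 0},
    {"dx": 0,"dy": 0,"dz": 0,"rx": 0,"ry": 0,"rz": 0},
    {"dx": 0,"dy": 0,"dz": 0,"rx": 0,"ry": 0,"rz": 0},
    {"dx": 0,"dy": 0,"dz": 0,"rx": 0,"ry": 0,"rz": 0},
  ],
  jaw=20,
)

```text
clock: 50.52
tcp_pos: [0.5387, 0.087, 0.1818]
orientation: [-1.579, -2.079, -0.498]
contact_force: [-0.1, 1.6, 5.2]
grip_width: 0.0279
gripper_force: 89.8
```

```bash
python3 o.py GRIP4 | cut -c1-160
```

```text
t50.52 tcp [0.5387 0.087  0.1818] ang 34.2 tilt 35.0 r 74.8 ax -1.1 F [-0.1  1.6  5.2] M [0.33 0.11 0.08] tauF -0.315 tauM 0.344 sum 0.029 rad F 3.5 j [ 0.42  0
```

send_rows(
  deltas=[
    {"dx": -0.9,"dy": 3.2,"dz": 2.2,"rx": -2.9,"ry": -0.8,"rz": 0},
    {"dx": -1.8,"dy": 6.4,"dz": 4.2,"rx": -5.8,"ry": -1.6,"rz": 0},
    {"dx": -2.7,"dy": 9.8,"dz": 6,"rx": -8.7,"ry": -2.4,"rz": 0},
    {"dx": -3.7,"dy": 13.2,"dz": 7.6,"rx": -11.6,"ry": -3.2,"rz": 0},
    {"dx": -4.7,"dy": 16.7,"dz": 9,"rx": -14.4,"ry": -4,"rz": 0},
  ],
)

```text
clock: 50.93
tcp_pos: [0.5347, 0.1016, 0.1899]
orientation: [-1.727, -2.27, -0.302]
contact_force: [2.3, -1.8, -4.0]
grip_width: 0.0276
gripper_force: 89.3
```

```bash
python3 o.py g- | cut -c1-70
```

```text
t50.93 tcp [0.5347 0.1016 0.1899] ang 21.0 tilt 19.8 r 74.9 ax -1.1 F
```

send_rows(
  deltas=[
    {"dx": -1,"dy": 3.6,"dz": 1.2,"rx": -2.9,"ry": -0.8,"rz": 0},
    {"dx": -2,"dy": 7.2,"dz": 2.3,"rx": -5.8,"ry": -1.6,"rz": 0},
    {"dx": -3,"dy": 10.9,"dz": 3.1,"rx": -8.7,"ry": -2.4,"rz": 0},
    {"dx": -4.1,"dy": 14.7,"dz": 3.8,"rx": -11.6,"ry": -3.2,"rz": 0},
    {"dx": -5.1,"dy": 18.4,"dz": 4.2,"rx": -14.4,"ry": -4,"rz": 0},
  ],
)

```text
clock: 51.35
tcp_pos: [0.5296, 0.1199, 0.1946]
orientation: [-1.862, -2.447, -0.08]
contact_force: [1.2, -3.8, 1.3]
grip_width: 0.0278
gripper_force: 89.7
```

```bash
python3 o.py g- | cut -c1-70
```

```text
t51.35 tcp [0.5296 0.1199 0.1946] ang 6.1 tilt 4.8 r 75.0 ax -1.1 F [
```

send_rows(
  deltas=[
    {"dx": -1.1,"dy": 3.8,"dz": 0.2,"rx": -2.9,"ry": -0.8,"rz": 0},
    {"dx": -2.1,"dy": 7.6,"dz": 0.3,"rx": -5.8,"ry": -1.6,"rz": 0},
    {"dx": -3.2,"dy": 11.3,"dz": 0.1,"rx": -8.7,"ry": -2.4,"rz": 0},
    {"dx": -4.2,"dy": 15.1,"dz": -0.3,"rx": -11.6,"ry": -3.2,"rz": 0},
    {"dx": -5.3,"dy": 18.8,"dz": -0.9,"rx": -14.4,"ry": -4,"rz": 0},
  ],
)

```text
clock: 51.77
tcp_pos: [0.5244, 0.1387, 0.1943]
orientation: [1.814, 2.383, -0.158]
contact_force: [0.2, -3.6, 4.4]
grip_width: 0.028
gripper_force: 90.0
```

```bash
python3 o.py g- | cut -c1-70
```

```text
t51.77 tcp [0.5244 0.1387 0.1943] ang -8.9 tilt -10.1 r 75.2 ax -1.0 F
```

send_rows(
  deltas=[
    {"dx": -1,"dy": 3.7,"dz": -0.8,"rx": -2.9,"ry": -0.8,"rz": 0},
    {"dx": -2.1,"dy": 7.4,"dz": -1.8,"rx": -5.8,"ry": -1.6,"rz": 0},
    {"dx": -3.1,"dy": 11,"dz": -2.9,"rx": -8.7,"ry": -2.4,"rz": 0},
    {"dx": -4,"dy": 14.5,"dz": -4.3,"rx": -11.6,"ry": -3.2,"rz": 0},
    {"dx": -5,"dy": 18,"dz": -5.9,"rx": -14.4,"ry": -4,"rz": 0},
  ],
)

```text
clock: 52.18
tcp_pos: [0.5193, 0.157, 0.1888]
orientation: [1.677, 2.202, -0.37]
contact_force: [-0.8, -3.6, 8.3]
grip_width: 0.0279
gripper_force: 90.3
```

```bash
python3 o.py g- | cut -c1-70
```

```text
t52.18 tcp [0.5193 0.157  0.1888] ang -24.0 tilt -25.1 r 75.3 ax -1.0
```

send_rows(
  deltas=[
    {"dx": 1,"dy": -3.5,"dz": 1.6,"rx": 2.9,"ry": 0.8,"rz": 0},
    {"dx": 2,"dy": -7,"dz": 2.9,"rx": 5.8,"ry": 1.6,"rz": 0},
    {"dx": 3,"dy": -10.6,"dz": 4.1,"rx": 8.7,"ry": 2.4,"rz": 0},
    {"dx": 4,"dy": -14.3,"dz": 5.1,"rx": 11.6,"ry": 3.2,"rz": 0},
    {"dx": 5,"dy": -18,"dz": 5.9,"rx": 14.4,"ry": 4,"rz": 0},
  ],
)

```text
clock: 52.6
tcp_pos: [0.5234, 0.1423, 0.1937]
orientation: [1.813, 2.394, -0.149]
contact_force: [-0.7, 4.9, -1.2]
grip_width: 0.0276
gripper_force: 94.5
```

```bash
python3 o.py g+ | cut -c1-70
```

```text
t52.60 tcp [0.5234 0.1423 0.1937] ang -11.8 tilt -9.6 r 75.2 ax -1.0 F
```

send_rows(
  deltas=[
    {"dx": 1,"dy": -3.7,"dz": 0.6,"rx": 2.9,"ry": 0.8,"rz": 0},
    {"dx": 2.1,"dy": -7.5,"dz": 1,"rx": 5.8,"ry": 1.6,"rz": 0},
    {"dx": 3.1,"dy": -11.3,"dz": 1.1,"rx": 8.7,"ry": 2.4,"rz": 0},
    {"dx": 4.2,"dy": -15.1,"dz": 1.1,"rx": 11.6,"ry": 3.2,"rz": 0},
    {"dx": 5.3,"dy": -18.8,"dz": 0.9,"rx": 14.4,"ry": 4,"rz": 0},
  ],
)

```text
clock: 53.02
tcp_pos: [0.5286, 0.1235, 0.195]
orientation: [-1.852, -2.445, -0.089]
contact_force: [-2.4, 6.5, 0.1]
grip_width: 0.0274
gripper_force: 94.6
```

```bash
python3 o.py g+ | cut -c1-70
```

```text
t53.02 tcp [0.5286 0.1235 0.195 ] ang 3.2 tilt 5.3 r 75.1 ax -1.0 F [-
```

send_rows(
  deltas=[
    {"dx": 1,"dy": -3.8,"dz": -0.4,"rx": 2.9,"ry": 0.8,"rz": 0},
    {"dx": 2.1,"dy": -7.5,"dz": -1.1,"rx": 5.8,"ry": 1.6,"rz": 0},
    {"dx": 3.1,"dy": -11.2,"dz": -1.9,"rx": 8.7,"ry": 2.4,"rz": 0},
    {"dx": 4.1,"dy": -14.8,"dz": -3,"rx": 11.6,"ry": 3.2,"rz": 0},
    {"dx": 5.1,"dy": -18.4,"dz": -4.2,"rx": 14.4,"ry": 4,"rz": 0},
  ],
)

```text
clock: 53.43
tcp_pos: [0.5338, 0.105, 0.1912]
orientation: [-1.717, -2.267, -0.309]
contact_force: [-3.0, 5.6, 2.5]
grip_width: 0.0276
gripper_force: 94.6
```

```bash
python3 o.py g+ | cut -c1-70; sed -i 's/^CUR3=CUR4=0/CUR3=28.3;CUR4=-46.8/' fit3.py; python3 fit6.py
```

```text
t53.43 tcp [0.5338 0.105  0.1912] ang 18.2 tilt 20.3 r 74.9 ax -1.1 F 
D1 -6.57 resid by sample [ 0.41  0.2  -0.1  -0.34 -0.43 -0.45 -0.11  0.18  0.41  0.39 -0.12 -0.34
  0.27 -0.11] [20, 5, -10, -25, -40, -25, -10, 5, 20, 5, -10, -25, 5, -10] F free mean [-0.14  0.08 -0.06]
free J1 rms 0.085 [-6.77  0.95  0.04  0.1 ]
tau1 vs wrist: slope 0.976 off 0.150 resid 0.346
bottom 144.0 +- 4.9 [ 0.628  0.243  0.208 -0.02   0.235  0.04 ] chi 1.59
[(80, -1, np.float64(0.15), np.float64(0.22), np.float64(0.07)), (92, 1, np.float64(0.03), np.float64(0.19), np.float64(0.05)), (95, -1, np.float64(0.18), np.float64(0.18), np.float64(0.05)), (107, 1, np.float64(0.09), np.float64(0.15), np.float64(0.05)), (110, -1, np.float64(0.13), np.float64(0.14), np.float64(0.05)), (111, -1, np.float64(-0.16), np.float64(0.13), np.float64(0.1)), (112, -1, np.float64(-0.0), np.float64(0.13), np.float64(0.1)), (122, 1, np.float64(0.24), np.float64(0.09), np.float64(0.07)), (124, 1, np.float64(-0.21), np.float64(0.08), np.float64(0.08)), (124, 1, np.float64(-0.08), np.float64(0.08), np.float64(0.08)), (125, -1, np.f
[... 2919 characters left out ...]
25] chi 0.84
new (0.03, 0.3) bottom 150.6 +- 6.9 [ 0.513  0.25   0.202 -0.019  0.35   0.016] chi 0.62
old (0.03, 0.3) bottom 137.0 +- 15.4 [ 0.751  0.258  0.201 -0.02   0.036  0.004] chi 0.67
all (0.06, 0.3) bottom 145.1 +- 5.7 [ 0.609  0.247  0.205 -0.016  0.28   0.025] chi 0.84
new (0.06, 0.3) bottom 153.3 +- 8.0 [ 0.467  0.247  0.202 -0.029  0.349  0.015] chi 0.61
old (0.06, 0.3) bottom 135.2 +- 15.2 [ 0.783  0.264  0.2   -0.044  0.045  0.002] chi 0.63
hand near top bottom 141.4 +- 6.6 [ 0.674  0.253  0.203 -0.018  0.116  0.018] chi 0.79
+ only bottom 141.9 +- 9.6 [ 0.665  0.238  0.201 -0.013  0.28   0.006] chi 1.01
- only bottom 147.6 +- 6.8 [0.566 0.261 0.21  0.02  0.26  0.008] chi 0.46
```

```bash
python3 fit5.py | head -4; python3 - <<'E'
s=open("fit6.py").read()
# let tau1 calibrate itself against wrist force: residual model in tilt, direction, joint speed
s=s.replace("sg=np.sign(k[0])","sg=np.sign(k[0])\nT=np.radians([x['tilt'] for x in G]);Sg=np.array([1 if x['tag']=='g+' else -1 for x in G]);Bq=np.c_[np.ones(len(T)),T,Sg,Sg*T,T*T];cc=np.linalg.lstsq(Bq,t1-pred,rcond=None)[0];print('tau1 calib',cc.round(2),'resid',np.std(t1-pred-Bq@cc).round(3));t1=t1-Bq@cc")
open("fit7.py","w").write(s)
E
python3 fit7.py | grep -v "^\[\|free\|^D1"; python3 o.py now | cut -c1-75
```

```text
wrist True bottom 146.0 +- 5.6 [ 0.594  0.241  0.212 -0.005  0.025  0.036  0.     0.     0.   ] chi2/n 1.14
wrist False bottom 145.5 +- 5.5 [ 0.603  0.24   0.213 -0.007  0.     0.037  0.     0.     0.   ] chi2/n 1.15
power True bottom 135.8 +- 3.2 [ 0.772  0.276  0.2   -0.    -0.     0.     0.142  0.175 -0.063] chi2/n 4.21
power False bottom 133.1 +- 3.3 [ 0.818  0.261  0.2    0.    -0.    -0.     0.123  0.    -0.042] chi2/n 5.43
tau1 vs wrist: slope 0.976 off 0.150 resid 0.346
tau1 calib [ 0.07 -0.76  0.04 -0.22 -0.12] resid 0.274
bottom 148.1 +- 4.8 [ 0.557  0.242  0.209 -0.007  0.017  0.027] chi 0.95
all (0.02, 0.02) bottom 147.1 +- 5.0 [ 0.574  0.245  0.209 -0.004  0.006  0.021] chi 0.65
new (0.02, 0.02) bottom 148.0 +- 5.8 [ 0.559  0.247  0.208 -0.004  0.007  0.016] chi 0.58
old (0.02, 0.02) bottom 139.8 +- 14.3 [ 0.701  0.256  0.202 -0.01   0.001  0.005] chi 0.7
all (0.03, 0.3) bottom 148.2 +- 5.5 [ 0.554  0.246  0.207 -0.005  0.036  0.019] chi 0.64
new (0.03, 0.3) bottom 150.2 +- 6.8 [ 0.52   0.248  0.206 -0.006  0.055  0.012] chi 0.56
old (0.03, 0.3) bottom 137.0 +- 15.4 [ 0.751  0.258  0.201 -0.02   0.036  0.004] chi 0.67
all (0.06, 0.3) bottom 148.6 +- 5.8 [ 0.549  0.245  0.207 -0.007  0.036  0.018] chi 0.64
new (0.06, 0.3) bottom 151.1 +- 7.8 [ 0.505  0.247  0.206 -0.009  0.054  0.012] chi 0.55
old (0.06, 0.3) bottom 135.2 +- 15.2 [ 0.783  0.264  0.2   -0.044  0.045  0.002] chi 0.63
hand near top bottom 145.1 +- 6.7 [ 0.609  0.247  0.205  0.001 -0.037  0.012] chi 0.6
+ only bottom 148.1 +- 9.7 [ 0.557  0.235  0.205 -0.008 -0.03   0.003] chi 0.62
- only bottom 151.4 +- 6.8 [0.5   0.262 0.208 0.016 0.103 0.007] chi 0.46
t53.43 tcp [0.5338 0.105  0.1912] ang 18.2 tilt 20.3 r 74.9 ax -1.1 F [-3.
```

send_rows(
  deltas=[
    {"dx": 0,"dy": 0,"dz": 0,"rx": 0,"ry": 0,"rz": 0},
    {"dx": 0,"dy": 0,"dz": 0,"rx": 0,"ry": 0,"rz": 0},
    {"dx": 0,"dy": 0,"dz": 0,"rx": 0,"ry": 0,"rz": 0},
    {"dx": 0,"dy": 0,"dz": 0,"rx": 0,"ry": 0,"rz": 0},
  ],
)

```text
clock: 53.77
tcp_pos: [0.5345, 0.1022, 0.1901]
orientation: [-1.724, -2.269, -0.303]
contact_force: [1.9, -1.9, 3.9]
grip_width: 0.0277
gripper_force: 95.2
```

```bash
python3 o.py REL5 | cut -c1-160
```

```text
t53.77 tcp [0.5345 0.1022 0.1901] ang 20.5 tilt 19.9 r 74.8 ax -1.1 F [ 1.9 -1.9  3.9] M [-0.14 -0.64  0.84] tauF 0.065 tauM -0.303 sum -0.239 rad F 4.4 j [ 0.2
```

send_rows(
  deltas=[
    {"dx": 0,"dy": 0,"dz": 0,"rx": 0,"ry": 0,"rz": 0},
    {"dx": 0,"dy": 0,"dz": 0,"rx": 0,"ry": 0,"rz": 0},
    {"dx": 0,"dy": 0,"dz": 0,"rx": 0,"ry": 0,"rz": 0},
  ],
  jaw=55,
)

```text
clock: 54.02
tcp_pos: [0.533, 0.1023, 0.1891]
orientation: [-1.725, -2.264, -0.301]
contact_force: [-0.3, -0.1, -0.6]
grip_width: 0.0547
gripper_force: 0.0
```

send_rows(
  deltas=[
    {"dx": -1,"dy": 3.6,"dz": 1.2,"rx": -2.9,"ry": -0.8,"rz": 0},
    {"dx": -2,"dy": 7.2,"dz": 2.3,"rx": -5.8,"ry": -1.6,"rz": 0},
    {"dx": -3,"dy": 10.9,"dz": 3.1,"rx": -8.7,"ry": -2.4,"rz": 0},
    {"dx": -4.1,"dy": 14.7,"dz": 3.8,"rx": -11.6,"ry": -3.2,"rz": 0},
    {"dx": -5.1,"dy": 18.4,"dz": 4.2,"rx": -14.4,"ry": -4,"rz": 0},
  ],
)

```text
clock: 54.43
tcp_pos: [0.5284, 0.1207, 0.1938]
orientation: [-1.861, -2.443, -0.079]
contact_force: [0.5, -0.1, -0.2]
grip_width: 0.0548
gripper_force: 0.0
```

send_rows(
  deltas=[
    {"dx": -1.1,"dy": 3.8,"dz": 0.2,"rx": -2.9,"ry": -0.8,"rz": 0},
    {"dx": -2.1,"dy": 7.6,"dz": 0.3,"rx": -5.8,"ry": -1.6,"rz": 0},
    {"dx": -3.2,"dy": 11.3,"dz": 0.1,"rx": -8.7,"ry": -2.4,"rz": 0},
    {"dx": -4.2,"dy": 15.1,"dz": -0.3,"rx": -11.6,"ry": -3.2,"rz": 0},
    {"dx": -5.3,"dy": 18.8,"dz": -0.9,"rx": -14.4,"ry": -4,"rz": 0},
  ],
)

```text
clock: 54.85
tcp_pos: [0.5231, 0.1396, 0.1929]
orientation: [1.817, 2.385, -0.159]
contact_force: [-0.1, 0.1, 0.3]
grip_width: 0.055
gripper_force: 0.0
```

send_rows(
  deltas=[
    {"dx": 0,"dy": 0,"dz": 0,"rx": 0,"ry": 0,"rz": 0},
    {"dx": 0,"dy": 0,"dz": 0,"rx": 0,"ry": 0,"rz": 0},
    {"dx": 0,"dy": 0,"dz": 0,"rx": 0,"ry": 0,"rz": 0},
    {"dx": 0,"dy": 0,"dz": 0,"rx": 0,"ry": 0,"rz": 0},
  ],
)

```text
clock: 55.18
tcp_pos: [0.5237, 0.138, 0.1929]
orientation: [1.821, 2.386, -0.157]
contact_force: [-0.2, -0.2, 0.7]
grip_width: 0.0549
gripper_force: 0.0
```

send_rows(
  deltas=[
    {"dx": 0,"dy": 0,"dz": 0,"rx": 0,"ry": 0,"rz": 0},
    {"dx": 0,"dy": 0,"dz": 0,"rx": 0,"ry": 0,"rz": 0},
    {"dx": 0,"dy": 0,"dz": 0,"rx": 0,"ry": 0,"rz": 0},
    {"dx": 0,"dy": 0,"dz": 0,"rx": 0,"ry": 0,"rz": 0},
    {"dx": 0,"dy": 0,"dz": 0,"rx": 0,"ry": 0,"rz": 0},
  ],
  jaw=20,
)

```text
clock: 55.6
tcp_pos: [0.5244, 0.1386, 0.1935]
orientation: [1.819, 2.385, -0.156]
contact_force: [2.6, -1.5, 3.6]
grip_width: 0.0281
gripper_force: 90.0
```

```bash
python3 o.py GRIP5 | cut -c1-160
```

```text
t55.60 tcp [0.5244 0.1386 0.1935] ang -8.9 tilt -9.9 r 74.4 ax -1.1 F [ 2.6 -1.5  3.6] M [-0.4  -0.4  -0.02] tauF 0.201 tauM -0.489 sum -0.288 rad F 3.2 j [-0.2
```

send_rows(
  deltas=[
    {"dx": 1,"dy": -3.7,"dz": 0.6,"rx": 2.9,"ry": 0.8,"rz": 0},
    {"dx": 2.1,"dy": -7.5,"dz": 1,"rx": 5.8,"ry": 1.6,"rz": 0},
    {"dx": 3.1,"dy": -11.3,"dz": 1.1,"rx": 8.7,"ry": 2.4,"rz": 0},
    {"dx": 4.2,"dy": -15.1,"dz": 1.1,"rx": 11.6,"ry": 3.2,"rz": 0},
    {"dx": 5.3,"dy": -18.8,"dz": 0.9,"rx": 14.4,"ry": 4,"rz": 0},
  ],
)

```text
clock: 56.02
tcp_pos: [0.5294, 0.1204, 0.1939]
orientation: [-1.859, -2.441, -0.086]
contact_force: [2.8, 1.1, -6.2]
grip_width: 0.0276
gripper_force: 89.3
```

send_rows(
  deltas=[
    {"dx": 0.9,"dy": -3.2,"dz": -0.4,"rx": 2.5,"ry": 0.7,"rz": 0},
    {"dx": 1.6,"dy": -5.8,"dz": -0.8,"rx": 4.5,"ry": 1.2,"rz": 0},
    {"dx": 2.2,"dy": -7.9,"dz": -1.2,"rx": 6.1,"ry": 1.7,"rz": 0},
    {"dx": 2.6,"dy": -9.4,"dz": -1.5,"rx": 7.3,"ry": 2,"rz": 0},
    {"dx": 2.9,"dy": -10.3,"dz": -1.7,"rx": 8,"ry": 2.2,"rz": 0},
  ],
)

```text
clock: 56.43
tcp_pos: [0.5322, 0.1102, 0.192]
orientation: [-1.786, -2.344, -0.212]
contact_force: [3.1, 1.3, -1.1]
grip_width: 0.0281
gripper_force: 89.6
```

send_rows(
  deltas=[
    {"dx": 0,"dy": 0,"dz": 0,"rx": 0,"ry": 0,"rz": 0},
    {"dx": 0,"dy": 0,"dz": 0,"rx": 0,"ry": 0,"rz": 0},
    {"dx": 0,"dy": 0,"dz": 0,"rx": 0,"ry": 0,"rz": 0},
    {"dx": 0,"dy": 0,"dz": 0,"rx": 0,"ry": 0,"rz": 0},
    {"dx": 0,"dy": 0,"dz": 0,"rx": 0,"ry": 0,"rz": 0},
  ],
)

```text
clock: 56.85
tcp_pos: [0.5323, 0.1099, 0.1919]
orientation: [-1.787, -2.347, -0.209]
contact_force: [5.7, -0.8, -4.5]
grip_width: 0.0278
gripper_force: 89.3
```

send_rows(
  deltas=[
    {"dx": 0,"dy": 0,"dz": 0,"rx": 0,"ry": 0,"rz": 0},
    {"dx": 0,"dy": 0,"dz": 0,"rx": 0,"ry": 0,"rz": 0},
    {"dx": 0,"dy": 0,"dz": 0,"rx": 0,"ry": 0,"rz": 0},
    {"dx": 0,"dy": 0,"dz": 0,"rx": 0,"ry": 0,"rz": 0},
    {"dx": 0,"dy": 0,"dz": 0,"rx": 0,"ry": 0,"rz": 0},
  ],
)

```text
clock: 57.27
tcp_pos: [0.5323, 0.1099, 0.1919]
orientation: [-1.787, -2.347, -0.209]
contact_force: [6.0, -1.3, -3.9]
grip_width: 0.0279
gripper_force: 89.3
```

```bash
python3 o.py END | cut -c1-260; python3 -c "
from h import *
f=grab('scene');cv2.imwrite('pics/end.png',f['frame'])"
```

```text
t57.27 tcp [0.5323 0.1099 0.1919] ang 14.3 tilt 13.3 r 74.2 ax -1.2 F [ 6.  -1.3 -3.9] M [-0.62 -1.12 -0.36] tauF 0.277 tauM -0.903 sum -0.626 rad F -3.2 j [ 0.12  0.37 -0.38  1.89 -0.12  0.92  0.11] qv 0.001 w 27.9
```

View pics/end.png

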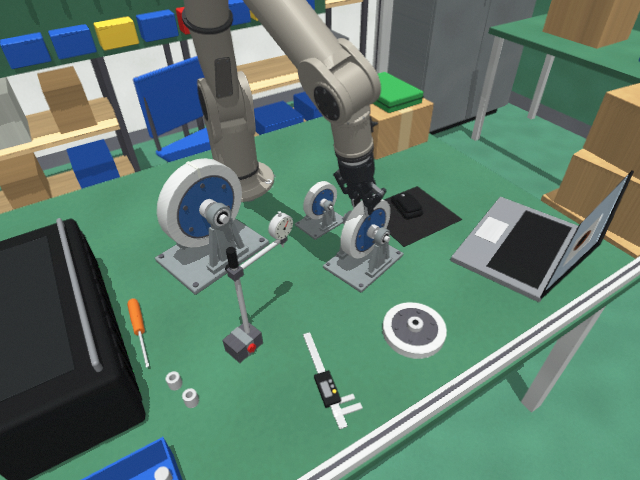

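The end view shows the gauge standing on its base at (243,343), well away from the rotor. The rotor is still gripped at (365,205) and the bystanders haven't moved. I hand in.

```bash
python3 -c "
from bench import r
print(r.hand_in())"
```

```text
the job is handed in; nothing more can be done
None
```

The job is handed in at about 57 s, with no verdict returned. The gauge stands upright on the bench well clear of the rotor, and the rotor is held still in the grip with its heavy side down by my estimate, which is good to about ±5° because the force readings were noisy.

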